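Gauge the bored tool handles, pack the good ones and snap the case shut

ROBOT

A 6-joint arm with a two-finger parallel gripper is mounted at the origin on the work surface. World frame = base frame: x ahead of the robot, y to its left, z up, the work surface at z = 0. Lengths are in m, angles in rad, forces in N, time in s.
With the tool pointing down it reaches from about 0.275 to 0.825 m from the base axis. Payload 5.2 kg.
Tool frame: the origin (TCP) lies at the very end of the fingers, on their centre line; the grasp point (between the pads) lies 19 mm behind it; x points along the fingers, y is the direction in which the jaws open and shut, and the axes are right-handed (so a half turn about x gives the same grasp; the last joint's range is limited). The gripper opens to 93 mm and grips with 3 to 60 N. Pads are 15 mm wide; open, the fingers measure 128 mm over their backs; the gripper's body (75 mm by 188 mm) begins 65 mm behind the grasp point.
Start: joints at [0.969, 0.259, 1.535, -0, 1.348, -0.203], TCP at [0.214, 0.507, 0.219] pointing down, gripper open.
Joint ranges: [-3.14, 3.14], [-0.91, 2.08], [0.19, 2.58], [-1.22, 4.36], [0.22, 2.71], [-3.12, 3.12]. Speed limits (rad/s): [2.57, 2.57, 3.14, 3.14, 3.14, 3.14].

INTERFACE

Orientations are given as a unit quaternion [x, y, z, w].
In Python, from plant import * gives the robot as it stands.
- The arm moves only by the tool carry_out, never from a script. Its argument "deltas" is a list of rows, each an object of numbers: "dx", "dy", "dz": the shift along the tool's x, y, z in mm; "wx", "wy", "wz": the turn, a rotation vector about the tool's x, y, z in rad. A call has exactly 5 rows; each row shifts and turns the commanded pose from where the row before left it, along the tool's axes as they then stand; what a row does not reach is not made up. A row lasts 1/8 s, in which the tool goes at most 62.5 mm and 10.7 degrees, less where a joint would pass 70% of its speed; a pose out of reach is approached as far as the arm can. A call is refused whole if a number of a shift passes 62.5 or a number of a turn 0.188, either way. A call with a gripper value outside its range is refused whole. "claw" is the finger opening in mm, from 0 to 93, set as the call begins (left out, the last holds). The fingers move at their own pace and stop on an object; "force" is the grip in N (left out, the last holds). Time passes only in rows, so rows that do not move let the fingers close, or fill a call up. It gives the time, the measured TCP pose, the force and the opening at its end, in the units of the state.
- get_obs(): the state, without advancing time (a new reading comes with each control period).
- snapshot(name): name is "scene" or "top"; returns a dict with "img" (480x640x3 uint8, red, green, blue), "z_map" (480x640 float32, m along the optical axis (not along the pixel's ray), 0 where there is no reading), "K" (3x3 intrinsics, pixels), "cam_to_world" (4x4, takes a point from camera to world coordinates). Camera axes: x right, y up, looking along -z (the intrinsics and any distortion apply to the point x, -y, -z); pixel columns grow to the right and rows downward; lengths in m; the calibration is good to about 2 mm. A picture is of the moment at which its call begins.
- finish_job(): hands the job in, once; it reports no verdict.
The state is a dict: "t": time; "qpos": joint angles; "joint_velocities": joint speeds; "effort": joint torques, N m; "eef_pos": TCP position; "tcp_rot": TCP orientation; "force": force on the tool from outside, world axes, zero at the start; "ft_torque": the same for the moment, N m; "grip_width": opening from 0.0 (shut) to 1.0 (fully open).
Only numpy, scipy, OpenCV 4.12 (cv2) and the standard library are available. Lean on these libraries where they do the work, as an engineer would, in place of code of your own. Each camera call takes 0.05 s, during which the arm holds its last target.

TASK

Try every tool handle on the gauge pin, ferrule end first: those that slide right up to the gauge block are good and get laid flat in the wooden case, those that stop short go in the blue crate to be bored again. When all are sorted, swing the lid down and press its free edge until the catch clicks and the lid is flush; leave the other things on the bench where they are.

Things in the scene. Friction and masses are not known exactly. Their poses are not given: they have to be found in the camera images.
- handle1: octagonal tool handle, 100 mm long, 28 mm across flats, about 60 g, lying on the bench; pale wood with a black ferrule at one end. Origin in the middle of its length, on its axis; x runs along the handle towards the ferrule end, where a central hole 15 mm wide is bored along the axis. Whether this hole is bored deep enough (50 mm) or too short (about 20 mm) cannot be seen. May be absent (None).
- handle2: octagonal tool handle, 100 mm long, 28 mm across flats, about 60 g, lying on the bench; pale wood with a black ferrule at one end. Origin in the middle of its length, on its axis; x runs along the handle towards the ferrule end, where a central hole 15 mm wide is bored along the axis. Whether this hole is bored deep enough (50 mm) or too short (about 20 mm) cannot be seen. May be absent (None).
- handle3: octagonal tool handle, 100 mm long, 28 mm across flats, about 60 g, lying on the bench; pale wood with a black ferrule at one end. Origin in the middle of its length, on its axis; x runs along the handle towards the ferrule end, where a central hole 15 mm wide is bored along the axis. Whether this hole is bored deep enough (50 mm) or too short (about 20 mm) cannot be seen. May be absent (None).
- handle4: octagonal tool handle, 100 mm long, 28 mm across flats, about 60 g, lying on the bench; pale wood with a black ferrule at one end. Origin in the middle of its length, on its axis; x runs along the handle towards the ferrule end, where a central hole 15 mm wide is bored along the axis. Whether this hole is bored deep enough (50 mm) or too short (about 20 mm) cannot be seen. May be absent (None).
- handle5: octagonal tool handle, 100 mm long, 28 mm across flats, about 60 g, lying on the bench; pale wood with a black ferrule at one end. Origin in the middle of its length, on its axis; x runs along the handle towards the ferrule end, where a central hole 15 mm wide is bored along the axis. Whether this hole is bored deep enough (50 mm) or too short (about 20 mm) cannot be seen. May be absent (None).
- handle6: octagonal tool handle, 100 mm long, 28 mm across flats, about 60 g, lying on the bench; pale wood with a black ferrule at one end. Origin in the middle of its length, on its axis; x runs along the handle towards the ferrule end, where a central hole 15 mm wide is bored along the axis. Whether this hole is bored deep enough (50 mm) or too short (about 20 mm) cannot be seen. May be absent (None).
- gauge: fixed hole gauge: base plate 120 (x) by 80 (y) by 12 mm with an upright block 60 mm wide, 88 mm high, and a level steel pin standing out of the block's face along -x, its axis 60 mm above the bench. Pin 12 mm thick, 44 mm long, its last 12 mm tapering to 6 mm. Origin: centre of the base's underside.
- gauge_shoulder (a point): where the pin's axis meets the face of the gauge block (20 mm to +x of the gauge's origin, 60 mm up). A handle bored deep enough goes on, ferrule first, until its end touches this face; a short-bored one stops about 24 mm before it.
- gauge_tip (a point): tip of the gauge pin, 44 mm from gauge_shoulder along the pin.
- case: fixed dark wooden case, 210 (x) by 240 (y) by 54 mm high, open on top: walls 10 mm, inner floor 10 mm above the bench. Origin: centre of its underside. The lid's hinge runs along the upper edge of its +x side; at the middle of the -x side, inside, is a block, 17 mm deep, 62 mm wide, with a brass double-ball spring catch on it, 47 mm high in all: keep handles out of that strip, x below -75 mm.
- lid (a joint): angle of the case's lid, rad: 0 flush shut and caught, 1.95 as far open as it goes. Starts open, between 1.6 and 1.85, upright or leaning back. The stiff hinge (about 0.6 N m) keeps the lid wherever it is left; pushed down it comes to rest on the catch at about 0.06 (edge some 13 mm high), and from there the edge must be pressed with 10 to 15 N until it snaps down to 0, where the catch holds it.
- lid_hinge (a point): middle of the lid's hinge line, 105 mm to +x of the case's origin, 54 mm up; the line runs along the case's y.
- lid_edge (a point): middle of the lid's free edge, on its outer face: 218 mm from the hinge line. The lid is 12 mm thick, 240 mm wide, its outer face on top when shut (66 mm above the bench).
- crate: fixed blue open crate for handles that must go back to be bored again, 180 (x) by 220 (y) by 50 mm high, walls and floor 6 mm. Origin: centre of its underside.
- wax_tin: bystander: round brass tin, 72 mm across, 30 mm high; origin at its underside
- sanding_block: bystander: cork sanding block, 65 by 100 by 32 mm; origin at its underside
- mallet: bystander: wooden mallet lying down, 280 mm long, 75 mm high; origin at its underside
- glue_bottle: bystander: yellow glue bottle, 60 mm across, 170 mm high; origin at its underside
- brush: bystander: hand brush lying down; origin at its underside
- try_square: bystander: try square lying flat, wooden stock 120 mm, steel blade 200 mm; origin at the underside of the stock
- offcut: bystander: wood offcut, 140 by 45 by 40 mm; origin at its underside
There are look-alikes about, which are no part of the job. What is shaped like the handle1 but turquoise or yellow is not meant. Leave any red look-alike of the handle6 alone.

How it is judged:
On the way, in this order (a step that is already met when the one before it is completed fails the run):
1. every good handle lies in the case and every short-bored one in the crate, with the lid not yet shut (((x of handle1_c4 in the frame of handle1 below -0.0175 m and (x of handle1 in the frame of case between -0.09 and 0.09 m and y of handle1 in the frame of case between -0.1 and 0.1 m and z of handle1 in the frame of case between 0 and 0.05 m and linear speed of handle1 below 0.03 m/s)) or (x of handle1_c4 in the frame of handle1 above -0.0175 m and (x of handle1 in the frame of crate between -0.08 and 0.08 m and y of handle1 in the frame of crate between -0.1 and 0.1 m and z of handle1 in the frame of crate between 0 and 0.07 m and linear speed of handle1 below 0.03 m/s))) and ((x of handle2_c4 in the frame of handle2 below -0.0175 m and (x of handle2 in the frame of case between -0.09 and 0.09 m and y of handle2 in the frame of case between -0.1 and 0.1 m and z of handle2 in the frame of case between 0 and 0.05 m and linear speed of handle2 below 0.03 m/s)) or (x of handle2_c4 in the frame of handle2 above -0.0175 m and (x of handle2 in the frame of crate between -0.08 and 0.08 m and y of handle2 in the frame of crate between -0.1 and 0.1 m and z of handle2 in the frame of crate between 0 and 0.07 m and linear speed of handle2 below 0.03 m/s))) and ((x of handle3_c4 in the frame of handle3 below -0.0175 m and (x of handle3 in the frame of case between -0.09 and 0.09 m and y of handle3 in the frame of case between -0.1 and 0.1 m and z of handle3 in the frame of case between 0 and 0.05 m and linear speed of handle3 below 0.03 m/s)) or (x of handle3_c4 in the frame of handle3 above -0.0175 m and (x of handle3 in the frame of crate between -0.08 and 0.08 m and y of handle3 in the frame of crate between -0.1 and 0.1 m and z of handle3 in the frame of crate between 0 and 0.07 m and linear speed of handle3 below 0.03 m/s))) and ((x of handle4_c4 in the frame of handle4 below -0.0175 m and (x of handle4 in the frame of case between -0.09 and 0.09 m and y of handle4 in the frame of case between -0.1 and 0.1 m and z of handle4 in the frame of case between 0 and 0.05 m and linear speed of handle4 below 0.03 m/s)) or (x of handle4_c4 in the frame of handle4 above -0.0175 m and (x of handle4 in the frame of crate between -0.08 and 0.08 m and y of handle4 in the frame of crate between -0.1 and 0.1 m and z of handle4 in the frame of crate between 0 and 0.07 m and linear speed of handle4 below 0.03 m/s))) and ((x of handle5_c4 in the frame of handle5 below -0.0175 m and (x of handle5 in the frame of case between -0.09 and 0.09 m and y of handle5 in the frame of case between -0.1 and 0.1 m and z of handle5 in the frame of case between 0 and 0.05 m and linear speed of handle5 below 0.03 m/s)) or (x of handle5_c4 in the frame of handle5 above -0.0175 m and (x of handle5 in the frame of crate between -0.08 and 0.08 m and y of handle5 in the frame of crate between -0.1 and 0.1 m and z of handle5 in the frame of crate between 0 and 0.07 m and linear speed of handle5 below 0.03 m/s))) and ((x of handle6_c4 in the frame of handle6 below -0.0175 m and (x of handle6 in the frame of case between -0.09 and 0.09 m and y of handle6 in the frame of case between -0.1 and 0.1 m and z of handle6 in the frame of case between 0 and 0.05 m and linear speed of handle6 below 0.03 m/s)) or (x of handle6_c4 in the frame of handle6 above -0.0175 m and (x of handle6 in the frame of crate between -0.08 and 0.08 m and y of handle6 in the frame of crate between -0.1 and 0.1 m and z of handle6 in the frame of crate between 0 and 0.07 m and linear speed of handle6 below 0.03 m/s))) and value of joint lid above 0.3 rad), for 0.2 s.
2. the lid's edge is pressed past the catch, flush (value of joint lid below 0.015 rad), for 0.2 s.
At the end, for the whole second after the job is handed in: Every deep-bored handle lies at rest inside the case (below its rim), every short-bored one at rest inside the crate, and the lid is caught: its angle is under 0.015 rad (it rests at about 0.06 on an unclicked catch) (((x of handle1_c4 in the frame of handle1 below -0.0175 m and (x of handle1 in the frame of case between -0.09 and 0.09 m and y of handle1 in the frame of case between -0.1 and 0.1 m and z of handle1 in the frame of case between 0 and 0.05 m and linear speed of handle1 below 0.03 m/s)) or (x of handle1_c4 in the frame of handle1 above -0.0175 m and (x of handle1 in the frame of crate between -0.08 and 0.08 m and y of handle1 in the frame of crate between -0.1 and 0.1 m and z of handle1 in the frame of crate between 0 and 0.07 m and linear speed of handle1 below 0.03 m/s))) and ((x of handle2_c4 in the frame of handle2 below -0.0175 m and (x of handle2 in the frame of case between -0.09 and 0.09 m and y of handle2 in the frame of case between -0.1 and 0.1 m and z of handle2 in the frame of case between 0 and 0.05 m and linear speed of handle2 below 0.03 m/s)) or (x of handle2_c4 in the frame of handle2 above -0.0175 m and (x of handle2 in the frame of crate between -0.08 and 0.08 m and y of handle2 in the frame of crate between -0.1 and 0.1 m and z of handle2 in the frame of crate between 0 and 0.07 m and linear speed of handle2 below 0.03 m/s))) and ((x of handle3_c4 in the frame of handle3 below -0.0175 m and (x of handle3 in the frame of case between -0.09 and 0.09 m and y of handle3 in the frame of case between -0.1 and 0.1 m and z of handle3 in the frame of case between 0 and 0.05 m and linear speed of handle3 below 0.03 m/s)) or (x of handle3_c4 in the frame of handle3 above -0.0175 m and (x of handle3 in the frame of crate between -0.08 and 0.08 m and y of handle3 in the frame of crate between -0.1 and 0.1 m and z of handle3 in the frame of crate between 0 and 0.07 m and linear speed of handle3 below 0.03 m/s))) and ((x of handle4_c4 in the frame of handle4 below -0.0175 m and (x of handle4 in the frame of case between -0.09 and 0.09 m and y of handle4 in the frame of case between -0.1 and 0.1 m and z of handle4 in the frame of case between 0 and 0.05 m and linear speed of handle4 below 0.03 m/s)) or (x of handle4_c4 in the frame of handle4 above -0.0175 m and (x of handle4 in the frame of crate between -0.08 and 0.08 m and y of handle4 in the frame of crate between -0.1 and 0.1 m and z of handle4 in the frame of crate between 0 and 0.07 m and linear speed of handle4 below 0.03 m/s))) and ((x of handle5_c4 in the frame of handle5 below -0.0175 m and (x of handle5 in the frame of case between -0.09 and 0.09 m and y of handle5 in the frame of case between -0.1 and 0.1 m and z of handle5 in the frame of case between 0 and 0.05 m and linear speed of handle5 below 0.03 m/s)) or (x of handle5_c4 in the frame of handle5 above -0.0175 m and (x of handle5 in the frame of crate between -0.08 and 0.08 m and y of handle5 in the frame of crate between -0.1 and 0.1 m and z of handle5 in the frame of crate between 0 and 0.07 m and linear speed of handle5 below 0.03 m/s))) and ((x of handle6_c4 in the frame of handle6 below -0.0175 m and (x of handle6 in the frame of case between -0.09 and 0.09 m and y of handle6 in the frame of case between -0.1 and 0.1 m and z of handle6 in the frame of case between 0 and 0.05 m and linear speed of handle6 below 0.03 m/s)) or (x of handle6_c4 in the frame of handle6 above -0.0175 m and (x of handle6 in the frame of crate between -0.08 and 0.08 m and y of handle6 in the frame of crate between -0.1 and 0.1 m and z of handle6 in the frame of crate between 0 and 0.07 m and linear speed of handle6 below 0.03 m/s))) and value of joint lid below 0.015 rad); the robot touches nothing.
It fails at once if another thing on the bench is shoved or knocked more than 5 cm away (distance of any of wax_tin, sanding_block, mallet, glue_bottle, brush, try_square, offcut from where it was at the start of the episode above 0.05 m).
Of handle1, handle2, handle3, handle4, handle5, handle6 only 4 to 5 are there at a start; the rules pass over those that are not, and their reading is None.
At some moment in a run one of handle1, handle2, handle3, handle4, handle5, handle6 may be knocked a few centimetres aside while the robot is not near it.
Once in a run the grip may slacken for a moment while it holds something.
It also fails if it takes over 210 s, if anything falls off the work surface, if the arm or the gripper's body presses on something with over 40 N, if the wrist force passes 120 N, or if a joint passes its speed limit or range.

## Working session

There is one attempt and no reset: what is moved stays moved. The work goes in short steps, Python scripts to look and compute and a tool call to move; the robot and the scene stay as the last step left them, time stands still between calls to the robot, and variables do not carry over. Pictures are saved under pics/ and viewed, and the job is handed in when it is done.

Besides the shell and the picture viewer there is one more tool, called after "Call:" by a JSON object that holds its "op" and its "data", one argument or row to a line. carry_out: Moves the arm, as the interface text tells. Its arguments: {"type":"object","properties":{"deltas":{"type":"array"},"claw":{"type":"number"},"force":{"type":"number"}},"required":["deltas"]}

```bash
ls; mkdir -p pics; python3 - <<'E'
from plant import *
import cv2,numpy as np
print(get_obs())
for n in("scene","top"):
    s=snapshot(n); cv2.imwrite(f"pics/{n}0.png",s["img"][:,:,::-1]); np.savez(f"{n}0.npz",**s); print(s["K"],s["cam_to_world"])
E
```

```text
pics
{'t': 0.0, 'qpos': array([ 9.69221031e-01,  2.59353379e-01,  1.53608420e+00, -1.77221298e-05,
        1.34797254e+00, -2.02805029e-01]), 'joint_velocities': array([ 7.30361819e-04, -4.82678941e-05,  7.90488906e-05,  1.13542196e-03,
        9.73998437e-05, -1.44495811e-03]), 'effort': array([ 1.06575135e-03, -4.37300384e+01, -2.84006953e+01,  7.19445432e-02,
        4.10343753e-02, -9.86504506e-05]), 'eef_pos': array([0.21323083, 0.50639609, 0.21781166]), 'tcp_rot': array([ 0.13945918,  0.69334386, -0.14064657,  0.69285205]), 'force': array([0.90655705, 1.01775321, 0.0531034 ]), 'ft_torque': array([-0.06364646, -0.03862702, -0.02796582]), 'grip_width': 1.0002136889905946}
[[518.29086367   0.         321.28324005]
 [  0.         518.29086367 239.05412132]
 [  0.           0.           1.        ]] [[-0.4248676  -0.69573228  0.57917538  1.49916386]
 [ 0.90525078 -0.3244625   0.27430843  0.55720283]
 [-0.00292453  0.64084373  0.76766579  1.36165217]
 [ 0.          0.          0.          1.        ]]
[[494.09729797   0.         318.47554326]
 [  0.         494.09729797 245.87572298]
 [  0.           0.           1.        ]] [[ 0.00612785  0.98460832 -0.17466799  0.29570646]
 [-0.99996183  0.00712144  0.0050622   0.08932416]
 [ 0.00622817  0.1746303   0.98461437  1.27624304]
 [ 0.          0.          0.          1.        ]]
```

View pics/top0.png

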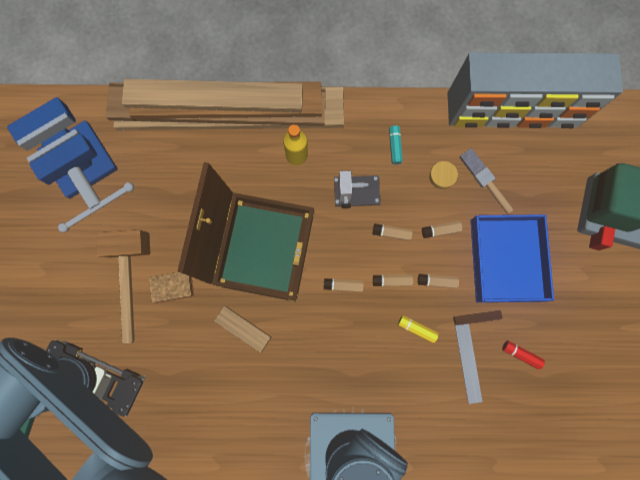

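View pics/scene0.png

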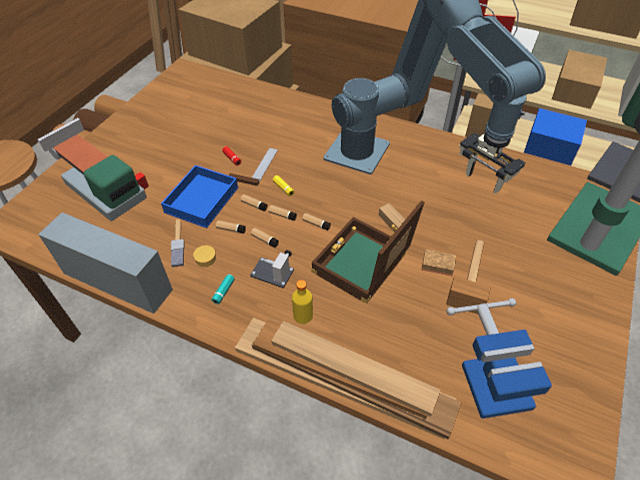

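```bash
cat > h.py <<'E'
import numpy as np,cv2
def cloud(s):
    z=s["z_map"];K=s["K"];v,u=np.mgrid[:480,:640]
    P=np.stack([(u-K[0,2])/K[0,0]*z,-(v-K[1,2])/K[1,1]*z,-z,np.ones_like(z)],-1)@s["cam_to_world"].T
    P=P[...,:3].copy();P[z==0]=np.nan
    return P
def load(n): return dict(np.load(n))
def proj(s,p):
    c=np.linalg.inv(s["cam_to_world"])@np.append(p,1);K=s["K"]
    return K[0,0]*c[0]/-c[2]+K[0,2], K[1,1]*-c[1]/-c[2]+K[1,2]
def handles(s,zmin=.006,zmax=.06,verbose=True):
    P=cloud(s);m=((P[...,2]>zmin)&(P[...,2]<zmax)).astype(np.uint8)
    n,L,st,c=cv2.connectedComponentsWithStats(m)
    out=[]
    for i in range(1,n):
        if not 150<st[i,4]<900: continue
        q=P[L==i];col=s["img"][L==i].astype(float)
        top=q[:,2]>np.nanpercentile(q[:,2],50)
        r=cv2.minAreaRect(q[:,:2].astype(np.float32)*1000)
        cc,d=q[:,:2].mean(0),None
        w,V=np.linalg.eigh(np.cov(q[:,:2].T));d=V[:,1]
        a=(q[:,:2]-cc)@d;lo,hi=np.percentile(a,[.5,99.5])
        # ferrule side = dark
        g=col.sum(1)
        dark=a[g<200].mean() if (g<200).any() else np.nan
        if dark<0:d=-d;lo,hi=-hi,-lo
        cen=cc+d*(lo+hi)/2
        b=(q[:,:2]-cen)@np.array([-d[1],d[0]]);
        cen=cen+np.array([-d[1],d[0]])*(np.percentile(b,1)+np.percentile(b,99))/2
        out.append((cen,np.degrees(np.arctan2(d[1],d[0])),hi-lo,np.ptp(b),np.nanpercentile(q[:,2],95),col.mean(0),c[i]))
        if verbose: print("cen",cen.round(4),"ang %.1f len %.3f wid %.3f top %.3f"%out[-1][1:5],col.mean(0).round(),"px",c[i].round())
    return out
E
python3 - <<'E'
from h import *
for n in("top0.npz","scene0.npz"):
    print(n);s=load(n);handles(s)
s=load("top0.npz");P=cloud(s)
print("table z",np.nanmedian(P[330:380,200:300,2]))
# gauge
def box(x0,x1,y0,y1,z0,z1,P):
    q=P.reshape(-1,3);return q[(q[:,0]>x0)&(q[:,0]<x1)&(q[:,1]>y0)&(q[:,1]<y1)&(q[:,2]>z0)&(q[:,2]<z1)]
for (u,v,nm) in[(345,185,'blk'),(365,188,'pin'),(376,200,'base'),(336,178,'b'),(380,178,'b'),(380,205,'b'),(336,207,'b'),(232,203,'c'),(313,210,'c'),(295,297,'c'),(478,219,'cr'),(545,217,'cr'),(551,299,'cr'),(482,300,'cr'),(206,167,'lid'),(182,272,'lid')]:
    print(nm,u,v,P[v,u].round(3))
im=s["img"][:,:,::-1]
cv2.imwrite("pics/g.png",cv2.resize(im[160:220,320:400],None,fx=10,fy=10,interpolation=cv2.INTER_CUBIC))
cv2.imwrite("pics/c.png",cv2.resize(im[155:310,165:325],None,fx=4.8,fy=3.8))
cv2.imwrite("pics/hh.png",cv2.resize(im[210:300,320:480],None,fx=5,fy=5,interpolation=cv2.INTER_CUBIC))
E
```

```text
top0.npz
cen [ 0.7984 -0.1223] ang -176.2 len 0.101 wid 0.035 top 0.031 [ 72. 148. 141.] px [395. 144.]
cen [0.755  0.1417] ang 97.9 len 0.058 wid 0.026 top 0.058 [117. 100.  39.] px [297. 158.]
cen [ 0.6989 -0.3656] ang 34.4 len 0.196 wid 0.053 top 0.022 [137. 128. 124.] px [484. 176.]
cen [ 0.7133 -0.2461] ang 136.9 len 0.069 wid 0.073 top 0.034 [182. 149.  81.] px [443. 174.]
cen [ 0.6151 -0.6217] ang -1.9 len 0.200 wid 0.053 top 0.054 [79. 70. 69.] px [590. 218.]
cen [0.6742 0.7435] ang -146.2 len 0.054 wid 0.039 top 0.033 [ 60.  85. 133.] px [ 67. 186.]
cen [ 0.67   -0.0402] ang 144.1 len 0.104 wid 0.102 top 0.017 [88. 85. 86.] px [365. 191.]
cen [0.6653 0.0329] ang -172.9 len 0.091 wid 0.022 top 0.051 [95. 92. 92.] px [338. 192.]
cen [ 0.5668 -0.2377] ang 100.5 len 0.100 wid 0.029 top 0.030 [144. 120.  93.] px [442. 229.]
cen [ 0.5592 -0.1079] ang 80.6 len 0.099 wid 0.030 top 0.031 [146. 121.  92.] px [392. 231.]
cen [ 0.5477 -0.7115] ang 73.4 len 0.084 wid 0.039 top 0.053 [106. 114. 118.] px [628. 238.]
cen [ 0.432  -0.2233] ang 85.3 len 0.101 wid 0.029 top 0.030 [145. 121.  9
[... 1911 characters left out ...]
n 0.092 wid 0.048 top 0.059 [102.  74.  51.] px [460. 302.]
cen [0.7897 0.1586] ang 117.9 len 0.057 wid 0.031 top 0.057 [125. 104.  32.] px [303. 317.]
table z -0.000601309855641885
blk 345 185 [0.662 0.018 0.085]
pin 365 188 [ 0.678 -0.04   0.008]
base 376 200 [ 0.643 -0.068  0.016]
b 336 178 [0.704 0.037 0.013]
b 380 178 [ 0.709 -0.082 -0.001]
b 380 205 [ 0.635 -0.081 -0.004]
b 336 207 [0.627 0.037 0.001]
c 232 203 [0.623 0.305 0.05 ]
c 313 210 [0.605 0.098 0.056]
c 295 297 [0.384 0.14  0.051]
cr 478 219 [ 0.586 -0.324  0.049]
cr 545 217 [ 0.592 -0.495  0.051]
cr 551 299 [ 0.384 -0.495  0.049]
cr 482 300 [ 0.38  -0.325  0.044]
lid 206 167 [0.642 0.324 0.272]
lid 182 272 [0.419 0.366 0.26 ]
```

View pics/g.png

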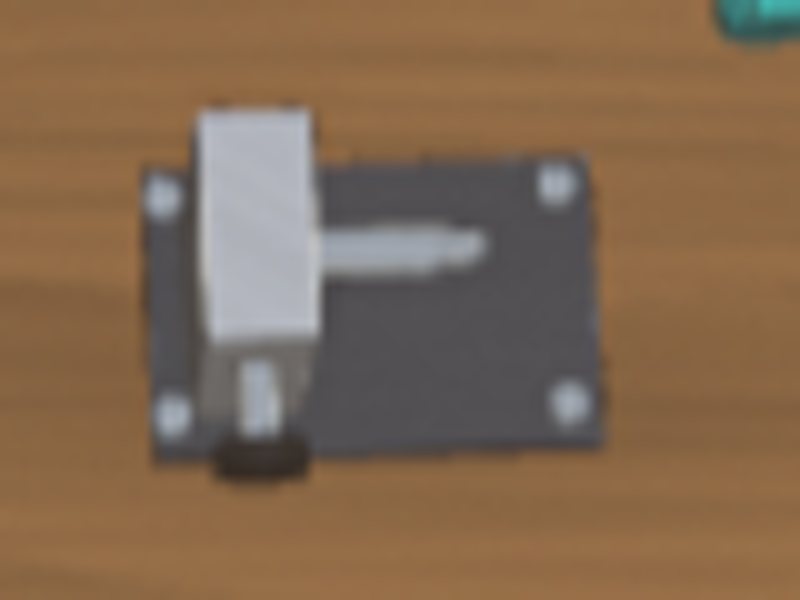

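View pics/c.png

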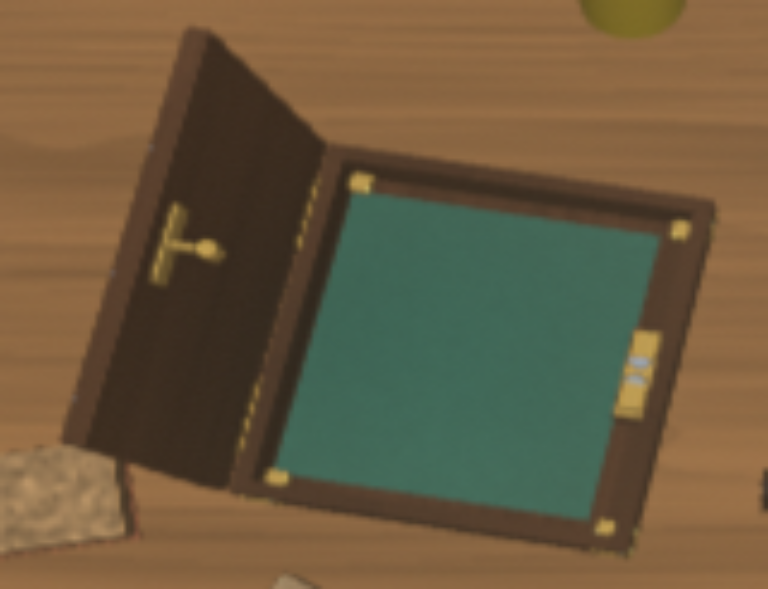

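View pics/hh.png

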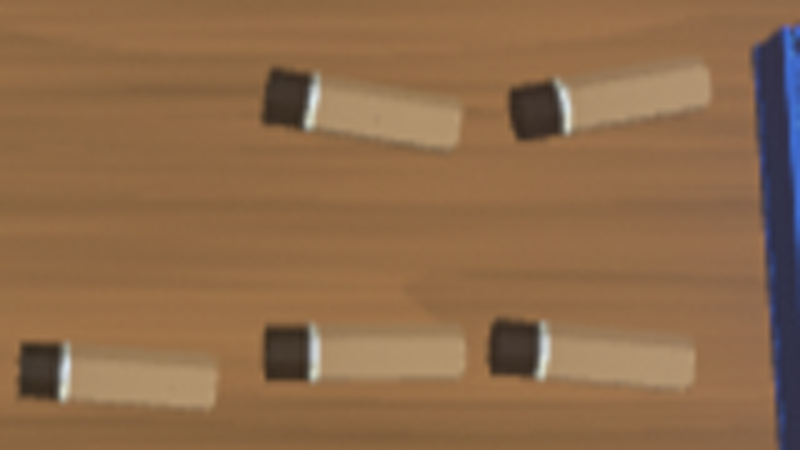

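```bash
cat >> h.py <<'E'
def ray(s,u,v,z):
    K=s["K"];R=s["cam_to_world"];d=R[:3,:3]@np.array([(u-K[0,2])/K[0,0],-(v-K[1,2])/K[1,1],-1]);o=R[:3,3]
    return o+d*(z-o[2])/d[2]
E
python3 - <<'E'
from h import *
s=load("top0.npz")
f=lambda x,y:((x+.5)/10-.5+320,(y+.5)/10-.5+160)
for p,z in[((143,172),.012),((585,155),.012),((604,447),.0),((155,463),.0),((604,447),.012),((487,245),.06),((320,251),.06),((312,112),.088),((320,338),.088),((198,112),.088),((211,340),.088)]:
    print(p,z,ray(s,*f(*p),z).round(4))
c=lambda x,y:((x+.5)/4.8-.5+165,(y+.5)/3.8-.5+155)
print("case")
for p,z in[((332,146),.054),((714,203),.054),((632,553),.054),((232,490),.054)]: print(ray(s,*c(*p),z).round(4))
s=load("scene0.npz");im=s["img"][:,:,::-1]
cv2.imwrite("pics/g2.png",cv2.resize(im[240:295,240:310],None,fx=10,fy=10,interpolation=cv2.INTER_CUBIC))
cv2.imwrite("pics/c2.png",cv2.resize(im[190:310,305:430],None,fx=5,fy=5,interpolation=cv2.INTER_CUBIC))
E
```

```text
(143, 172) 0.012 [0.7074 0.043  0.012 ]
(585, 155) 0.012 [ 0.7131 -0.075   0.012 ]
(604, 447) 0.0 [ 0.636  -0.0804  0.    ]
(155, 463) 0.0 [0.6306 0.0393 0.    ]
(604, 447) 0.012 [ 0.6328 -0.0788  0.012 ]
(487, 245) 0.06 [ 0.673  -0.0433  0.06  ]
(320, 251) 0.06 [ 6.711e-01 -5.000e-04  6.000e-02]
(312, 112) 0.088 [0.6987 0.0033 0.088 ]
(320, 338) 0.088 [0.6399 0.0017 0.088 ]
(198, 112) 0.088 [0.6984 0.032  0.088 ]
(211, 340) 0.088 [0.6392 0.0288 0.088 ]
case
[0.6482 0.3006 0.054 ]
[0.6103 0.0967 0.054 ]
[0.3763 0.1369 0.054 ]
[0.4159 0.3437 0.054 ]
```

View pics/g2.png

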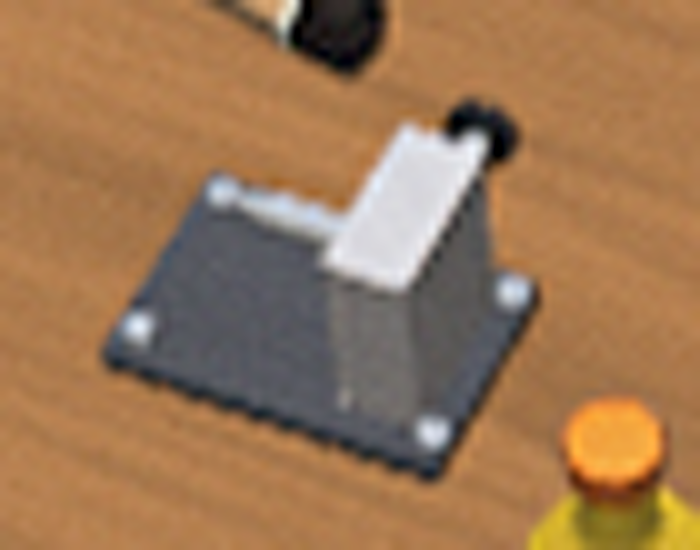

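View pics/c2.png

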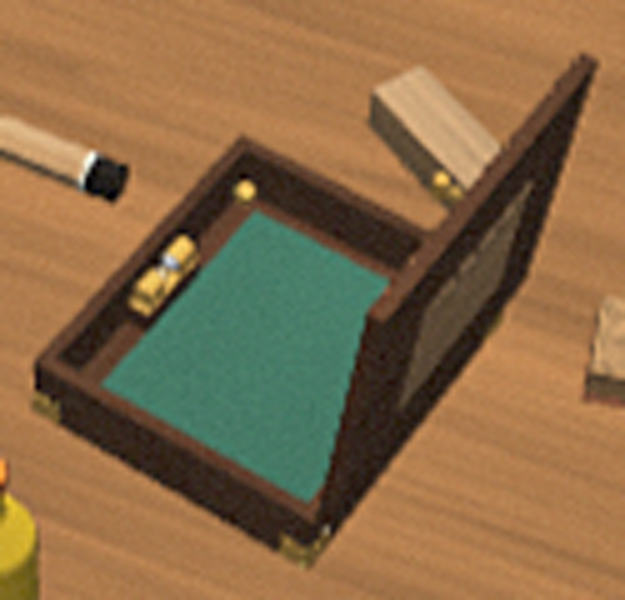

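```bash
cat >> h.py <<'E'
from scipy.spatial.transform import Rotation as Ro
def state(o):
    R=Ro.from_quat(o["tcp_rot"]).as_matrix()
    return np.array(o["eef_pos"]),np.degrees(np.arctan2(R[1,1],R[0,1])),R
def plan(o,wps,step=50,turn=.17):
    """wps: (x,y,z,psi_deg or None,[step]) psi = world angle of tool y"""
    p,psi,R=state(o);p=p*1000
    print("at",p.round(1),"psi %.1f"%psi,"tilt",np.degrees(R[:2,0]).round(2),"t %.2f q6 %.2f w %.1f F"%(o["t"],o["qpos"][5],o["grip_width"]*93),np.round(o["force"],1))
    psi=np.radians(psi);rows=[]
    for w in wps:
        tgt=np.array(w[:3])*1000.;tp=psi if w[3] is None else np.radians(w[3]);st=w[4] if len(w)>4 else step
        d=(tp-psi+np.pi)%(2*np.pi)-np.pi; tp=psi+d
        n=int(max(np.ceil(np.linalg.norm(tgt-p)/st-.02),np.ceil(abs(d)/turn-.02),1))
        p0,s0=p.copy(),psi
        for i in range(1,n+1):
            q=p0+(tgt-p0)*i/n-p; a=s0+(tp-s0)*i/n-psi
            c,s=np.cos(psi),np.sin(psi)
            dx,dy,dz=[round(v) for v in(-q[2],q[0]*c+q[1]*s,q[0]*s-q[1]*c)];wx=round(-a,2)
            rows.append((dx,dy,dz,wx))
            p=p+np.array([dy*c+dz*s,dy*s-dz*c,-dx]);psi-=wx
        rows[-1]=rows[-1]+("<-%s"%(w[:4],),)
    for i,r in enumerate(rows):
        print(*(["--%d"%(i//5)] if i%5==0 else []),"dx %d dy %d dz %d wx %.2f"%r[:4],*r[4:])
E
python3 - <<'E'
from plant import *
from h import *
plan(get_obs(),[(.45,.15,.22,10),(.5592,-.105,.12,-9.4),(.5592,-.105,.03,-9.4)])
E
```

```text
at [213.3 506.4 217.9] psi 67.2 tilt [-0.05 -0.08] t 0.10 q6 -0.20 w 93.0 F [-0.3 -0.4 -0.1]
--0 dx 0 dy -26 dz 40 wx 0.11
dx 0 dy -22 dz 42 wx 0.11
dx -1 dy -17 dz 44 wx 0.11
dx 0 dy -12 dz 46 wx 0.11
dx 0 dy -7 dz 47 wx 0.11
--1 dx 0 dy -2 dz 48 wx 0.11
dx -1 dy 4 dz 47 wx 0.12
dx 0 dy 9 dz 47 wx 0.11
dx 0 dy 14 dz 45 wx 0.11 <-(0.45, 0.15, 0.22, 10)
dx 17 dy 11 dz 45 wx 0.06
--2 dx 16 dy 13 dz 44 wx 0.05
dx 17 dy 16 dz 44 wx 0.06
dx 17 dy 18 dz 43 wx 0.05
dx 16 dy 20 dz 41 wx 0.06
dx 17 dy 23 dz 40 wx 0.06 <-(0.5592, -0.105, 0.12, -9.4)
--3 dx 45 dy 0 dz 0 wx -0.00
dx 45 dy 0 dz 0 wx -0.00 <-(0.5592, -0.105, 0.03, -9.4)
```

```bash
python3 - <<'E'
from plant import *
from h import *
plan(get_obs(),[(.30,.24,.24,20),(.5592,-.105,.12,-9.4),(.5592,-.105,.03,-9.4)])
E
```

```text
at [213.3 506.4 217.9] psi 67.2 tilt [-0.05 -0.08] t 0.10 q6 -0.20 w 93.0 F [-0.3 -0.4 -0.1]
--0 dx -4 dy -35 dz 31 wx 0.14
dx -3 dy -31 dz 35 wx 0.13
dx -4 dy -26 dz 39 wx 0.14
dx -4 dy -20 dz 42 wx 0.14
dx -3 dy -14 dz 44 wx 0.14
--1 dx -4 dy -8 dz 46 wx 0.13 <-(0.3, 0.24, 0.24, 20)
dx 13 dy 14 dz 46 wx 0.06
dx 14 dy 16 dz 45 wx 0.05
dx 13 dy 19 dz 44 wx 0.06
dx 13 dy 22 dz 43 wx 0.06
--2 dx 14 dy 23 dz 42 wx 0.06
dx 13 dy 27 dz 40 wx 0.05
dx 13 dy 28 dz 39 wx 0.06
dx 14 dy 31 dz 37 wx 0.06
dx 13 dy 33 dz 35 wx 0.06 <-(0.5592, -0.105, 0.12, -9.4)
--3 dx 45 dy 0 dz 0 wx -0.00
dx 45 dy -1 dz 0 wx -0.00 <-(0.5592, -0.105, 0.03, -9.4)
```

Call:
{"op": "carry_out", "data": {
  "deltas": [
    {"dx": -4,"dy": -35,"dz": 31,"wx": 0.14},
    {"dx": -3,"dy": -31,"dz": 35,"wx": 0.13},
    {"dx": -4,"dy": -26,"dz": 39,"wx": 0.14},
    {"dx": -4,"dy": -20,"dz": 42,"wx": 0.14},
    {"dx": -3,"dy": -14,"dz": 44,"wx": 0.14}
  ],
  "claw": 70,
  "force": 25
}}

```text
invalid input at $.deltas[0]: expected keys dx, dy, dz, wx, wy, wz
```

Call:
{"op": "carry_out", "data": {
  "deltas": [
    {"dx": -4,"dy": -8,"dz": 46,"wx": 0.13},
    {"dx": 13,"dy": 14,"dz": 46,"wx": 0.06},
    {"dx": 14,"dy": 16,"dz": 45,"wx": 0.05},
    {"dx": 13,"dy": 19,"dz": 44,"wx": 0.06},
    {"dx": 13,"dy": 22,"dz": 43,"wx": 0.06}
  ]
}}

```text
invalid input at $.deltas[0]: expected keys dx, dy, dz, wx, wy, wz
```

Call:
{"op": "carry_out", "data": {
  "deltas": [
    {"dx": 14,"dy": 23,"dz": 42,"wx": 0.06},
    {"dx": 13,"dy": 27,"dz": 40,"wx": 0.05},
    {"dx": 13,"dy": 28,"dz": 39,"wx": 0.06},
    {"dx": 14,"dy": 31,"dz": 37,"wx": 0.06},
    {"dx": 13,"dy": 33,"dz": 35,"wx": 0.06}
  ]
}}

```text
invalid input at $.deltas[0]: expected keys dx, dy, dz, wx, wy, wz
```

```bash
python3 - <<'E'
from plant import *
from h import *
s=snapshot("top");cv2.imwrite("pics/t1.png",s["img"][:,:,::-1]);handles(s)
s=snapshot("scene");cv2.imwrite("pics/s1.png",s["img"][:,:,::-1])
plan(get_obs(),[(.5592,-.105,.12,-9.4),(.5592,-.105,.03,-9.4),(.5592,-.105,.004,-9.4)])
E
```

```text
cen [ 0.798  -0.1223] ang -176.5 len 0.101 wid 0.034 top 0.030 [ 72. 148. 142.] px [395. 144.]
cen [0.756  0.1413] ang 100.0 len 0.059 wid 0.028 top 0.058 [117.  99.  39.] px [297. 158.]
cen [ 0.6989 -0.3652] ang 34.3 len 0.197 wid 0.045 top 0.022 [137. 129. 124.] px [484. 176.]
cen [ 0.7131 -0.246 ] ang 140.7 len 0.068 wid 0.071 top 0.033 [182. 148.  80.] px [443. 174.]
cen [ 0.6154 -0.6219] ang -2.0 len 0.200 wid 0.055 top 0.054 [79. 70. 69.] px [590. 218.]
cen [0.6746 0.7433] ang -145.9 len 0.053 wid 0.037 top 0.032 [ 60.  85. 133.] px [ 67. 186.]
cen [ 0.6702 -0.0408] ang 144.5 len 0.104 wid 0.103 top 0.016 [88. 85. 87.] px [365. 191.]
cen [0.6702 0.0338] ang -172.8 len 0.080 wid 0.022 top 0.050 [95. 92. 92.] px [337. 192.]
cen [ 0.5668 -0.2377] ang 100.5 len 0.101 wid 0.029 top 0.031 [144. 119.  92.] px [441. 229.]
cen [ 0.559  -0.1078] ang 80.5 len 0.099 wid 0.030 top 0.030 [146. 121.  92.] px [392. 231.]
cen [ 0.5482 -0.7117] ang 73.2 len 0.084 wid 0.039 top 0.053 [106. 114. 119.] px [627. 238.]
cen [ 0.4321 -0.2232] ang 85.2 len 0.100 wid 0.031 top 0.030 [146. 121.  93.] px [
[... 430 characters left out ...]
29 top 0.031 [179.  62.  55.] px [523. 354.]
at [213.4 506.6 218.2] psi 67.2 tilt [-0.04 -0.05] t 0.20 q6 -0.20 w 92.8 F [ 0.1 -0.   1.6]
--0 dx 7 dy -29 dz 37 wx 0.09
dx 6 dy -25 dz 40 wx 0.09
dx 7 dy -21 dz 41 wx 0.09
dx 6 dy -18 dz 44 wx 0.09
dx 7 dy -14 dz 44 wx 0.09
--1 dx 6 dy -9 dz 46 wx 0.08
dx 7 dy -6 dz 47 wx 0.09
dx 6 dy -2 dz 46 wx 0.09
dx 7 dy 2 dz 47 wx 0.09
dx 6 dy 7 dz 47 wx 0.09
--2 dx 7 dy 11 dz 45 wx 0.09
dx 7 dy 15 dz 45 wx 0.09
dx 6 dy 18 dz 43 wx 0.09
dx 7 dy 23 dz 41 wx 0.09
dx 6 dy 26 dz 38 wx 0.09 <-(0.5592, -0.105, 0.12, -9.4)
--3 dx 45 dy 0 dz 0 wx -0.00
dx 45 dy 0 dz 0 wx -0.00 <-(0.5592, -0.105, 0.03, -9.4)
dx 26 dy 0 dz 0 wx -0.00 <-(0.5592, -0.105, 0.004, -9.4)
```

Call:
{"op": "carry_out", "data": {
  "deltas": [
    {"dx": -4,"dy": -35,"dz": 31,"wx": 0.14,"wy": 0,"wz": 0},
    {"dx": -3,"dy": -31,"dz": 35,"wx": 0.13,"wy": 0,"wz": 0},
    {"dx": -4,"dy": -26,"dz": 39,"wx": 0.14,"wy": 0,"wz": 0},
    {"dx": -4,"dy": -20,"dz": 42,"wx": 0.14,"wy": 0,"wz": 0},
    {"dx": -3,"dy": -14,"dz": 44,"wx": 0.14,"wy": 0,"wz": 0}
  ],
  "claw": 70,
  "force": 25
}}

```text
t: 0.82
eef_pos: [0.2861, 0.2839, 0.2368]
tcp_rot: [0.368, 0.604, -0.367, 0.604]
force: [0.0, 0.5, 0.2]
grip_width: 0.756
```

```bash
sed -i 's|"dx %d dy %d dz %d wx %.2f"%r\[:4\]|"{\\"dx\\": %d, \\"dy\\": %d, \\"dz\\": %d, \\"wx\\": %.2f, \\"wy\\": 0, \\"wz\\": 0},"%r[:4]|' h.py; cat > p.py <<'E'
import sys
from plant import *
from h import *
plan(get_obs(),eval(sys.argv[1]),*eval(sys.argv[2] if len(sys.argv)>2 else "()"))
E
python3 p.py "[(.30,.24,.24,20),(.559,-.105,.12,-9.5)]" "(58,)"
```

```text
at [286.1 283.9 236.8] psi 27.4 tilt [0.02 0.  ] t 0.82 q6 0.03 w 70.3 F [0.  0.5 0.2]
--0 {"dx": -3, "dy": -8, "dz": 45, "wx": 0.13, "wy": 0, "wz": 0}, <-(0.3, 0.24, 0.24, 20)
{"dx": 15, "dy": 16, "dz": 52, "wx": 0.06, "wy": 0, "wz": 0},
{"dx": 15, "dy": 19, "dz": 50, "wx": 0.07, "wy": 0, "wz": 0},
{"dx": 15, "dy": 22, "dz": 49, "wx": 0.06, "wy": 0, "wz": 0},
{"dx": 15, "dy": 25, "dz": 48, "wx": 0.07, "wy": 0, "wz": 0},
--1 {"dx": 15, "dy": 29, "dz": 46, "wx": 0.06, "wy": 0, "wz": 0},
{"dx": 15, "dy": 31, "dz": 44, "wx": 0.07, "wy": 0, "wz": 0},
{"dx": 15, "dy": 34, "dz": 42, "wx": 0.06, "wy": 0, "wz": 0},
{"dx": 15, "dy": 37, "dz": 39, "wx": 0.06, "wy": 0, "wz": 0}, <-(0.559, -0.105, 0.12, -9.5)
```

Tracks well.

Call:
{"op": "carry_out", "data": {
  "deltas": [
    {"dx": -3,"dy": -8,"dz": 45,"wx": 0.13,"wy": 0,"wz": 0},
    {"dx": 15,"dy": 16,"dz": 52,"wx": 0.06,"wy": 0,"wz": 0},
    {"dx": 15,"dy": 19,"dz": 50,"wx": 0.07,"wy": 0,"wz": 0},
    {"dx": 15,"dy": 22,"dz": 49,"wx": 0.06,"wy": 0,"wz": 0},
    {"dx": 15,"dy": 25,"dz": 48,"wx": 0.07,"wy": 0,"wz": 0}
  ]
}}

```text
t: 1.45
eef_pos: [0.4307, 0.0681, 0.1793]
tcp_rot: [0.477, 0.522, -0.477, 0.522]
force: [1.1, 0.4, 0.8]
grip_width: 0.758
```

Call:
{"op": "carry_out", "data": {
  "deltas": [
    {"dx": 15,"dy": 29,"dz": 46,"wx": 0.06,"wy": 0,"wz": 0},
    {"dx": 15,"dy": 31,"dz": 44,"wx": 0.07,"wy": 0,"wz": 0},
    {"dx": 15,"dy": 34,"dz": 42,"wx": 0.06,"wy": 0,"wz": 0},
    {"dx": 15,"dy": 37,"dz": 39,"wx": 0.06,"wy": 0,"wz": 0},
    {"dx": 0,"dy": 0,"dz": 0,"wx": 0,"wy": 0,"wz": 0}
  ]
}}

```text
t: 2.08
eef_pos: [0.5618, -0.1052, 0.1176]
tcp_rot: [-0.538, -0.458, 0.539, -0.458]
force: [-0.3, 0.4, -0.1]
grip_width: 0.754
```

```bash
python3 - <<'E'
from plant import *
from h import *
for n in("top","scene"):
    s=snapshot(n); im=s["img"][:,:,::-1]
    o=get_obs();p=o["eef_pos"];print(proj(s,p))
    u,v=map(int,proj(s,p)); c=im[v-60:v+60,u-70:u+70]
    cv2.imwrite(f"pics/{n}1.png",cv2.resize(c,None,fx=5,fy=5,interpolation=cv2.INTER_CUBIC))
E
python3 p.py "[(.559,-.105,.12,-9.5),(.559,-.105,.03,-9.5),(.559,-.105,.004,-9.5)]"
```

```text
(np.float64(396.2757376017513), np.float64(222.05573777720434))
(np.float64(261.31174678068044), np.float64(217.1969473590429))
at [ 560.1 -102.1  118.8] psi -9.1 tilt [-0.11  0.06] t 2.17 q6 -0.22 w 70.1 F [-1.3 -0.4 -0.9]
--0 {"dx": -1, "dy": -1, "dz": 3, "wx": 0.01, "wy": 0, "wz": 0}, <-(0.559, -0.105, 0.12, -9.5)
{"dx": 45, "dy": 0, "dz": 0, "wx": -0.00, "wy": 0, "wz": 0},
{"dx": 45, "dy": 0, "dz": 0, "wx": -0.00, "wy": 0, "wz": 0}, <-(0.559, -0.105, 0.03, -9.5)
{"dx": 26, "dy": 0, "dz": 0, "wx": -0.00, "wy": 0, "wz": 0}, <-(0.559, -0.105, 0.004, -9.5)
```

View pics/top1.png

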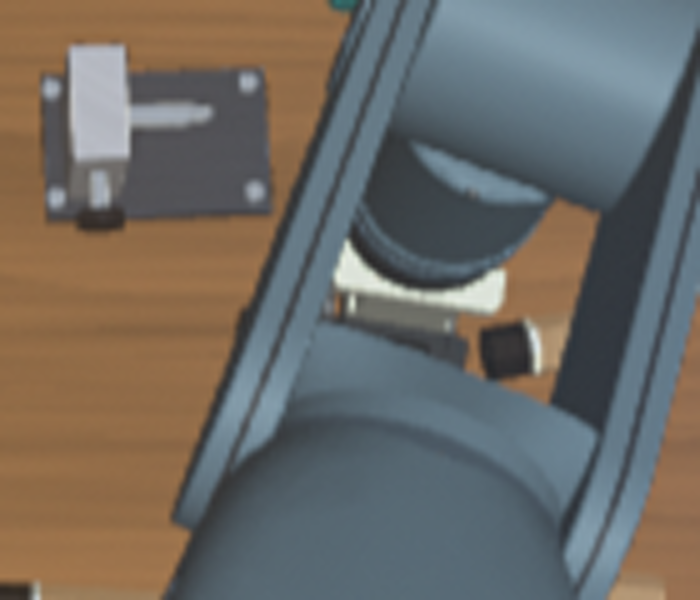

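View pics/scene1.png

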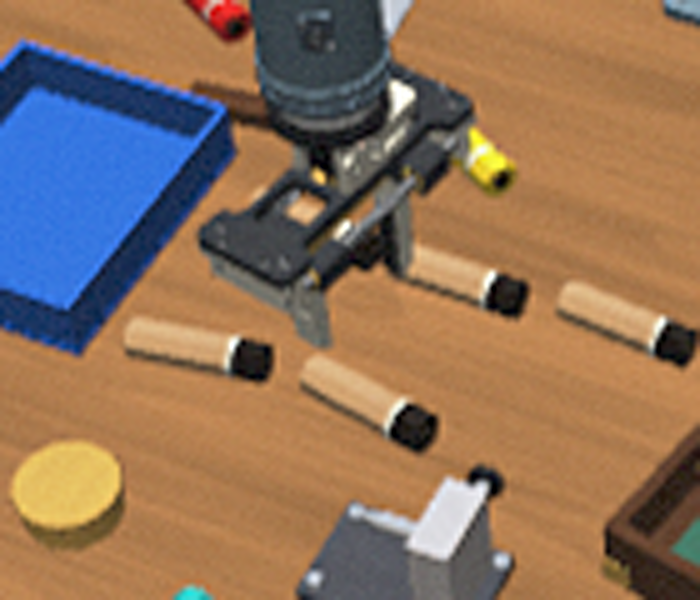

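Call:
{"op": "carry_out", "data": {
  "deltas": [
    {"dx": 0,"dy": -1,"dz": 3,"wx": 0.01,"wy": 0,"wz": 0},
    {"dx": 45,"dy": 0,"dz": 0,"wx": 0,"wy": 0,"wz": 0},
    {"dx": 44,"dy": 0,"dz": 0,"wx": 0,"wy": 0,"wz": 0},
    {"dx": 24,"dy": 0,"dz": 0,"wx": 0,"wy": 0,"wz": 0},
    {"dx": 0,"dy": 0,"dz": 0,"wx": 0,"wy": 0,"wz": 0}
  ]
}}

```text
t: 2.8
eef_pos: [0.5575, -0.1033, 0.0057]
tcp_rot: [-0.539, -0.458, 0.54, -0.456]
force: [1.1, -0.2, 0.6]
grip_width: 0.753
```

```bash

python3 p.py "[(.559,-.105,.004,-9.5)]"
```

```text
at [ 557.5 -103.3    5.7] psi -9.6 tilt [-0.19  0.08] t 2.80 q6 -0.21 w 70.0 F [ 1.1 -0.2  0.6]
--0 {"dx": 2, "dy": 2, "dz": 1, "wx": -0.00, "wy": 0, "wz": 0}, <-(0.559, -0.105, 0.004, -9.5)
```

Call:
{"op": "carry_out", "data": {
  "deltas": [
    {"dx": 2,"dy": 0,"dz": 0,"wx": 0,"wy": 0,"wz": 0},
    {"dx": 0,"dy": 0,"dz": 0,"wx": 0,"wy": 0,"wz": 0},
    {"dx": 0,"dy": 0,"dz": 0,"wx": 0,"wy": 0,"wz": 0},
    {"dx": 0,"dy": 0,"dz": 0,"wx": 0,"wy": 0,"wz": 0},
    {"dx": 0,"dy": 0,"dz": 0,"wx": 0,"wy": 0,"wz": 0}
  ],
  "claw": 0,
  "force": 25
}}

```text
t: 3.42
eef_pos: [0.5594, -0.105, 0.005]
tcp_rot: [0.54, 0.456, -0.54, 0.456]
force: [-1.1, 0.4, 1.9]
grip_width: 0.301
```

```bash

python3 p.py "[(.56,-.105,.06,-9.5),(.676,-.12,.052,2.5)]"
```

```text
at [ 559.4 -105.     5. ] psi -9.6 tilt [ 0.02 -0.01] t 3.42 q6 -0.21 w 28.0 F [-1.1  0.4  1.9]
--0 {"dx": -28, "dy": 0, "dz": 0, "wx": -0.00, "wy": 0, "wz": 0},
{"dx": -27, "dy": 1, "dz": 0, "wx": -0.00, "wy": 0, "wz": 0}, <-(0.56, -0.105, 0.06, -9.5)
{"dx": 3, "dy": 39, "dz": -2, "wx": -0.07, "wy": 0, "wz": 0},
{"dx": 2, "dy": 39, "dz": 2, "wx": -0.07, "wy": 0, "wz": 0},
{"dx": 3, "dy": 38, "dz": 3, "wx": -0.07, "wy": 0, "wz": 0}, <-(0.676, -0.12, 0.052, 2.5)
```

Call:
{"op": "carry_out", "data": {
  "deltas": [
    {"dx": -28,"dy": 0,"dz": 0,"wx": 0,"wy": 0,"wz": 0},
    {"dx": -27,"dy": 0,"dz": 0,"wx": 0,"wy": 0,"wz": 0},
    {"dx": 3,"dy": 39,"dz": -2,"wx": -0.07,"wy": 0,"wz": 0},
    {"dx": 3,"dy": 39,"dz": 1,"wx": -0.07,"wy": 0,"wz": 0},
    {"dx": 3,"dy": 38,"dz": 2,"wx": -0.07,"wy": 0,"wz": 0}
  ]
}}

```text
t: 4.05
eef_pos: [0.6758, -0.1176, 0.0506]
tcp_rot: [0.489, 0.511, -0.489, 0.511]
force: [0.7, 0.4, -0.1]
grip_width: 0.298
```

```bash
python3 - <<'E'
from plant import *
from h import *
for n in("scene","top"):
    s=snapshot(n); im=s["img"][:,:,::-1];np.savez(n+"2.npz",**s)
    c=im[215:290,215:315] if n=="scene" else im[150:230,330:430]
    cv2.imwrite(f"pics/{n}2.png",cv2.resize(c,None,fx=7,fy=7,interpolation=cv2.INTER_CUBIC))
E
python3 p.py "[(.674,-.11,.0505,2.5)]"
```

```text
at [ 677.7 -117.8   49.8] psi 2.5 tilt [ 0.12 -0.02] t 4.15 q6 -0.38 w 27.9 F [-0.4  0.1 -1.2]
--0 {"dx": -1, "dy": -3, "dz": -8, "wx": -0.00, "wy": 0, "wz": 0}, <-(0.674, -0.11, 0.0505, 2.5)
```

View pics/scene2.png

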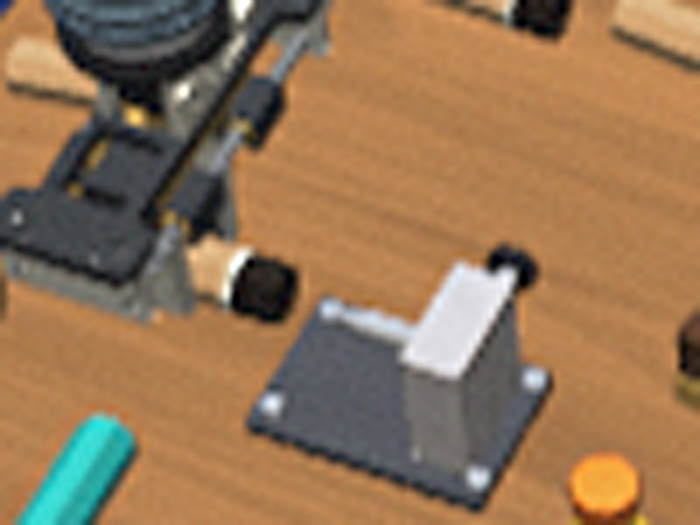

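View pics/top2.png

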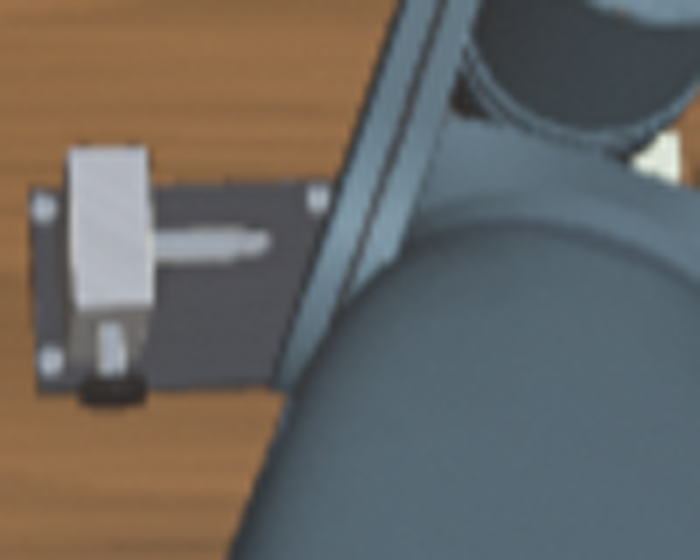

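```bash
cat > cmd.py <<'E'
import numpy as np
p=np.array([214.,507,219]);psi=.969+.203
rows=[]
def add(l):
    global p,psi
    for dx,dy,dz,wx in l:
        c,s=np.cos(psi),np.sin(psi)
        p=p+np.array([dy*c+dz*s,dy*s-dz*c,-dx]);psi-=wx
add([(-4,-35,31,.14),(-3,-31,35,.13),(-4,-26,39,.14),(-4,-20,42,.14),(-3,-14,44,.14)])
add([(-3,-8,45,.13),(15,16,52,.06),(15,19,50,.07),(15,22,49,.06),(15,25,48,.07)])
add([(15,29,46,.06),(15,31,44,.07),(15,34,42,.06),(15,37,39,.06)])
add([(0,-1,3,.01),(45,0,0,0),(44,0,0,0),(24,0,0,0),(2,0,0,0)])
add([(-28,0,0,0),(-27,0,0,0),(3,39,-2,-.07),(3,39,1,-.07),(3,38,2,-.07)])
E
python3 - <<'E'
import cmd as _
import importlib.util as iu
sp=iu.spec_from_file_location("c","cmd.py");m=iu.module_from_spec(sp);sp.loader.exec_module(m)
print(m.p,np.degrees(m.psi) if 0 else m.psi*57.2958)
E
mv cmd.py cm.py
python3 - <<'E'
from h import *
import cm
s=load("scene2.npz");im=s["img"][:,:,::-1]
F=10;x0,y0=240,225
big=cv2.resize(im[y0:y0+60,x0:x0+70],None,fx=F,fy=F,interpolation=cv2.INTER_CUBIC)
def P(p):
    u,v=proj(s,np.array(p,float));return int((u-x0+.5)*F),int((v-y0+.5)*F)
print(cm.p,cm.psi*57.3)
c=cm.p/1000;h=np.array([-np.sin(cm.psi),np.cos(cm.psi),0]);l=np.array([np.cos(cm.psi),np.sin(cm.psi),0])
end=c+[0,0,.0095]+h*.047
for a in np.linspace(0,2*np.pi,24): cv2.circle(big,P(end+.0145*(l*np.cos(a)+np.array([0,0,1])*np.sin(a))),1,(0,0,255),-1)
g=np.array([-.044,.999,0]);sh=np.array([.6697,.002,.06]);gl=np.array([.999,.044,0])
for d in(-.006,.006):
    cv2.line(big,P(sh+[0,0,d]),P(sh-g*.032+[0,0,d]),(0,255,0),1)
    cv2.line(big,P(sh+gl*d),P(sh-g*.032+gl*d),(255,0,255),1)
cv2.circle(big,P(sh-g*.044),3,(0,255,255),-1)
b=sh-g*.02;b[2]=.012
for sx in(-1,1):
    for sy in(-1,1):cv2.circle(big,P(b+g*.06*sx+gl*.04*sy),3,(255,255,0),-1)
for sy in(-1,1):cv2.circle(big,P(sh+[0,0,.028]+gl*.03*sy),3,(255,0,0),-1)
cv2.imwrite("pics/ov.png",big)
E
```

```text
[ 675.19741869 -117.18120163   51.        ] 2.4064235999999988
[ 675.19741869 -117.18120163   51.        ] 2.4065999999999987
```

View pics/ov.png

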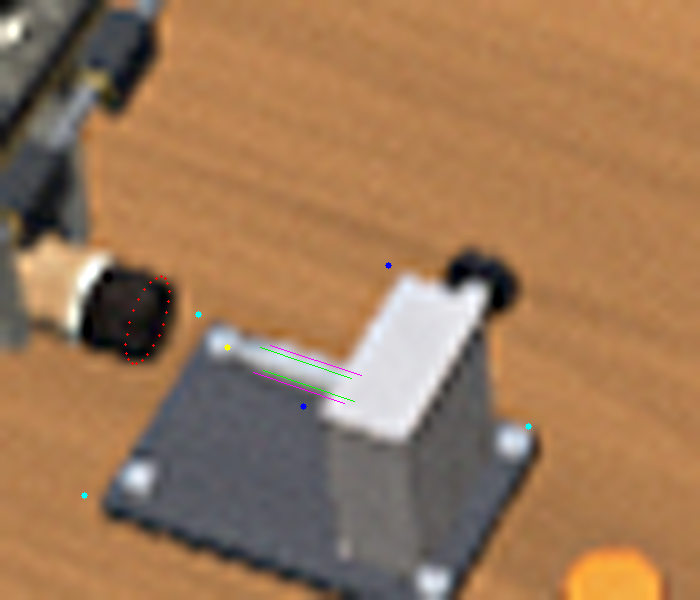

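Call:
{"op": "carry_out", "data": {
  "deltas": [
    {"dx": 0,"dy": 1,"dz": -12,"wx": 0,"wy": 0,"wz": 0},
    {"dx": 0,"dy": 0,"dz": -12,"wx": 0,"wy": 0,"wz": 0},
    {"dx": 0,"dy": 0,"dz": -8,"wx": 0,"wy": 0,"wz": 0},
    {"dx": 0,"dy": 0,"dz": -6,"wx": 0,"wy": 0,"wz": 0},
    {"dx": 0,"dy": 0,"dz": -4,"wx": 0,"wy": 0,"wz": 0}
  ]
}}

```text
t: 4.78
eef_pos: [0.6739, -0.0748, 0.051]
tcp_rot: [0.489, 0.51, -0.489, 0.511]
force: [0.2, 0.7, -0.9]
grip_width: 0.298
```

```bash
cat > look.py <<'E'
import sys
from plant import *
from h import *
s=snapshot("scene"); im=s["img"][:,:,::-1]
x0,y0,w,hh,F=eval(sys.argv[2])
cv2.imwrite(sys.argv[1],cv2.resize(im[y0:y0+hh,x0:x0+w],None,fx=F,fy=F,interpolation=cv2.INTER_CUBIC))
o=get_obs();print(o["eef_pos"].round(4),o["force"].round(1),o["ft_torque"].round(2),o["grip_width"]*93)
E
python3 look.py pics/i1.png 240,225,70,60,10
```

```text
[ 0.6739 -0.0744  0.0509] [-0.4  0.1 -0.9] [-0.05  0.09 -0.04] 27.90708233469347
```

View pics/i1.png

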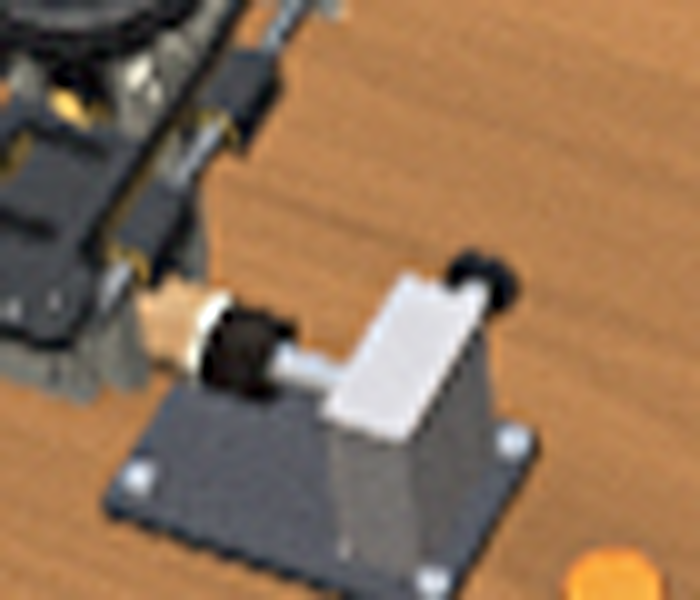

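Call:
{"op": "carry_out", "data": {
  "deltas": [
    {"dx": 0,"dy": 0,"dz": -4,"wx": 0,"wy": 0,"wz": 0},
    {"dx": 0,"dy": 0,"dz": -3,"wx": 0,"wy": 0,"wz": 0},
    {"dx": 0,"dy": 0,"dz": -3,"wx": 0,"wy": 0,"wz": 0},
    {"dx": 0,"dy": 0,"dz": -2,"wx": 0,"wy": 0,"wz": 0},
    {"dx": 0,"dy": 0,"dz": 0,"wx": 0,"wy": 0,"wz": 0}
  ]
}}

```text
t: 5.45
eef_pos: [0.6735, -0.0632, 0.0507]
tcp_rot: [0.489, 0.51, -0.489, 0.51]
force: [-0.1, -0.0, -1.0]
grip_width: 0.298
```

Call:
{"op": "carry_out", "data": {
  "deltas": [
    {"dx": 0,"dy": 0,"dz": -5,"wx": 0,"wy": 0,"wz": 0},
    {"dx": 0,"dy": 0,"dz": -4,"wx": 0,"wy": 0,"wz": 0},
    {"dx": 0,"dy": 0,"dz": -4,"wx": 0,"wy": 0,"wz": 0},
    {"dx": 0,"dy": 0,"dz": -2,"wx": 0,"wy": 0,"wz": 0},
    {"dx": 0,"dy": 0,"dz": 0,"wx": 0,"wy": 0,"wz": 0}
  ]
}}

```text
t: 6.08
eef_pos: [0.6728, -0.0481, 0.0507]
tcp_rot: [0.489, 0.51, -0.489, 0.51]
force: [0.0, -0.1, -1.0]
grip_width: 0.302
```

```bash
python3 look.py pics/i2.png 240,225,70,60,10
```

```text
[ 0.6729 -0.0483  0.0507] [ 0.3  0.3 -1.2] [ 0.    0.05 -0.02] 27.770344887628795
```

View pics/i2.png

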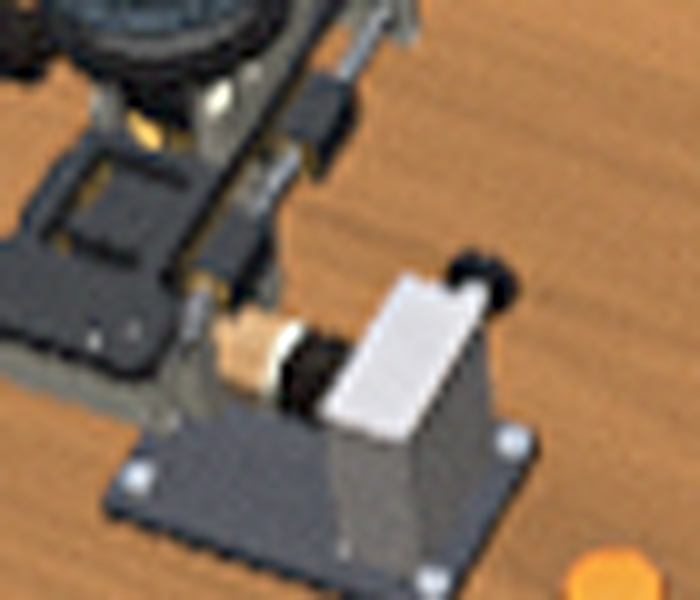

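Call:
{"op": "carry_out", "data": {
  "deltas": [
    {"dx": 0,"dy": 0,"dz": -1,"wx": 0,"wy": 0,"wz": 0},
    {"dx": 0,"dy": 0,"dz": -1,"wx": 0,"wy": 0,"wz": 0},
    {"dx": 0,"dy": 0,"dz": -1,"wx": 0,"wy": 0,"wz": 0},
    {"dx": 0,"dy": 0,"dz": -1,"wx": 0,"wy": 0,"wz": 0},
    {"dx": 0,"dy": 0,"dz": -1,"wx": 0,"wy": 0,"wz": 0}
  ]
}}

```text
t: 6.75
eef_pos: [0.6727, -0.0442, 0.0507]
tcp_rot: [0.489, 0.51, -0.49, 0.511]
force: [-0.5, -5.0, -0.7]
grip_width: 0.298
```

```bash
python3 p.py "[(.675,-.10,.0515,2.5),(.675,-.12,.13,2.5),(.583,.216,.13,-10.6),(.583,.216,.06,-10.6)]" "(60,)"
```

```text
at [672.7 -44.2  50.7] psi 2.4 tilt [ 0.01 -0.09] t 6.75 q6 -0.27 w 27.7 F [-0.5 -5.  -0.7]
--0 {"dx": -1, "dy": 0, "dz": 56, "wx": -0.00, "wy": 0, "wz": 0}, <-(0.675, -0.1, 0.0515, 2.5)
{"dx": -39, "dy": 0, "dz": 10, "wx": -0.00, "wy": 0, "wz": 0},
{"dx": -39, "dy": -1, "dz": 10, "wx": -0.00, "wy": 0, "wz": 0}, <-(0.675, -0.12, 0.13, 2.5)
{"dx": 0, "dy": -13, "dz": -57, "wx": 0.04, "wy": 0, "wz": 0},
{"dx": 0, "dy": -15, "dz": -56, "wx": 0.04, "wy": 0, "wz": 0},
--1 {"dx": 0, "dy": -18, "dz": -55, "wx": 0.03, "wy": 0, "wz": 0},
{"dx": 0, "dy": -19, "dz": -55, "wx": 0.04, "wy": 0, "wz": 0},
{"dx": 0, "dy": -21, "dz": -54, "wx": 0.04, "wy": 0, "wz": 0},
{"dx": 0, "dy": -23, "dz": -53, "wx": 0.04, "wy": 0, "wz": 0}, <-(0.583, 0.216, 0.13, -10.6)
{"dx": 35, "dy": 0, "dz": 0, "wx": -0.00, "wy": 0, "wz": 0},
--2 {"dx": 35, "dy": 0, "dz": 0, "wx": -0.00, "wy": 0, "wz": 0}, <-(0.583, 0.216, 0.06, -10.6)
```

Call:
{"op": "carry_out", "data": {
  "deltas": [
    {"dx": 0,"dy": 0,"dz": 30,"wx": 0,"wy": 0,"wz": 0},
    {"dx": 0,"dy": 0,"dz": 34,"wx": 0,"wy": 0,"wz": 0},
    {"dx": -40,"dy": 0,"dz": 10,"wx": 0,"wy": 0,"wz": 0},
    {"dx": -40,"dy": 0,"dz": 0,"wx": 0,"wy": 0,"wz": 0},
    {"dx": 0,"dy": -13,"dz": -54,"wx": 0.04,"wy": 0,"wz": 0}
  ]
}}

```text
t: 7.38
eef_pos: [0.664, -0.0677, 0.1349]
tcp_rot: [0.503, 0.496, -0.5, 0.502]
force: [0.2, 1.4, -0.4]
grip_width: 0.299
```

```bash
python3 p.py "[(.583,.216,.13,-10.6),(.583,.216,.06,-10.6),(.583,.216,.018,-10.6)]" "(60,)"
```

```text
at [664.  -67.7 134.9] psi -0.2 tilt [ 0.52 -0.18] t 7.38 q6 -0.26 w 27.8 F [ 0.2  1.4 -0.4]
--0 {"dx": 1, "dy": -16, "dz": -57, "wx": 0.04, "wy": 0, "wz": 0},
{"dx": 1, "dy": -19, "dz": -56, "wx": 0.03, "wy": 0, "wz": 0},
{"dx": 1, "dy": -20, "dz": -55, "wx": 0.04, "wy": 0, "wz": 0},
{"dx": 1, "dy": -23, "dz": -55, "wx": 0.03, "wy": 0, "wz": 0},
{"dx": 1, "dy": -24, "dz": -53, "wx": 0.04, "wy": 0, "wz": 0}, <-(0.583, 0.216, 0.13, -10.6)
--1 {"dx": 35, "dy": 0, "dz": 0, "wx": 0.00, "wy": 0, "wz": 0},
{"dx": 35, "dy": 0, "dz": 0, "wx": 0.00, "wy": 0, "wz": 0}, <-(0.583, 0.216, 0.06, -10.6)
{"dx": 42, "dy": 0, "dz": 0, "wx": 0.00, "wy": 0, "wz": 0}, <-(0.583, 0.216, 0.018, -10.6)
```

Call:
{"op": "carry_out", "data": {
  "deltas": [
    {"dx": 1,"dy": -16,"dz": -57,"wx": 0.04,"wy": 0,"wz": 0},
    {"dx": 1,"dy": -19,"dz": -56,"wx": 0.03,"wy": 0,"wz": 0},
    {"dx": 1,"dy": -20,"dz": -55,"wx": 0.04,"wy": 0,"wz": 0},
    {"dx": 1,"dy": -23,"dz": -55,"wx": 0.03,"wy": 0,"wz": 0},
    {"dx": 1,"dy": -24,"dz": -53,"wx": 0.04,"wy": 0,"wz": 0}
  ]
}}

```text
t: 8.0
eef_pos: [0.5771, 0.221, 0.1259]
tcp_rot: [0.543, 0.453, -0.543, 0.453]
force: [0.1, 1.3, -0.1]
grip_width: 0.298
```

Call:
{"op": "carry_out", "data": {
  "deltas": [
    {"dx": 20,"dy": 0,"dz": 0,"wx": 0,"wy": 0,"wz": 0},
    {"dx": 20,"dy": 0,"dz": 0,"wx": 0,"wy": 0,"wz": 0},
    {"dx": 20,"dy": 0,"dz": 0,"wx": 0,"wy": 0,"wz": 0},
    {"dx": 10,"dy": 0,"dz": 0,"wx": 0,"wy": 0,"wz": 0},
    {"dx": 0,"dy": 0,"dz": 0,"wx": 0,"wy": 0,"wz": 0}
  ]
}}

```text
t: 8.62
eef_pos: [0.5774, 0.2189, 0.0551]
tcp_rot: [-0.542, -0.454, 0.543, -0.453]
force: [-0.2, 0.4, -0.5]
grip_width: 0.296
```

```bash
python3 look.py pics/i3.png 290,170,150,120,5;python3 p.py "[(.583,.216,.018,-10.6)]" "(60,)"
```

```text
[0.578  0.219  0.0558] [ 0.7  0.6 -0.3] [-0.04  0.11 -0.01] 27.816012177249352
at [578.  219.   55.8] psi -10.2 tilt [0.   0.01] t 8.68 q6 0.36 w 27.8 F [ 0.7  0.6 -0.3]
--0 {"dx": 38, "dy": 5, "dz": 2, "wx": 0.01, "wy": 0, "wz": 0}, <-(0.583, 0.216, 0.018, -10.6)
```

View pics/i3.png

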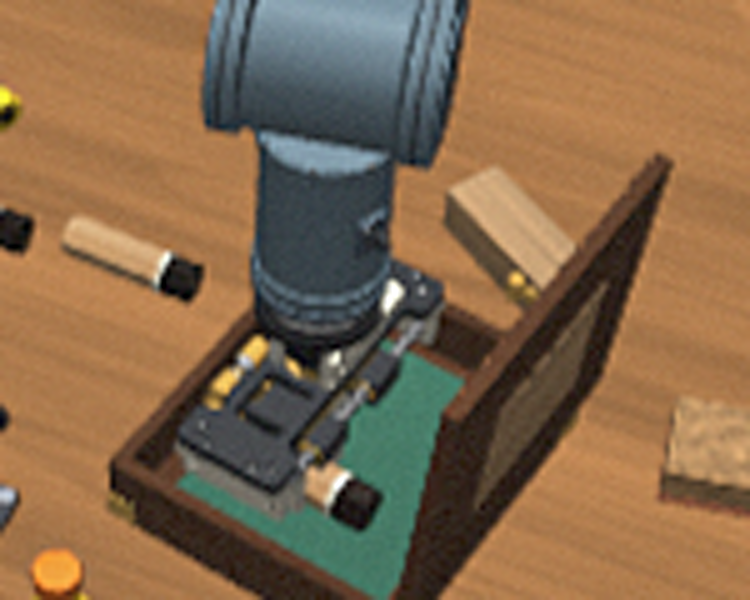

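Call:
{"op": "carry_out", "data": {
  "deltas": [
    {"dx": 10,"dy": 4,"dz": 0,"wx": 0.01,"wy": 0,"wz": 0},
    {"dx": 10,"dy": 0,"dz": 0,"wx": 0,"wy": 0,"wz": 0},
    {"dx": 10,"dy": 0,"dz": 0,"wx": 0,"wy": 0,"wz": 0},
    {"dx": 7,"dy": 0,"dz": 0,"wx": 0,"wy": 0,"wz": 0},
    {"dx": 0,"dy": 0,"dz": 0,"wx": 0,"wy": 0,"wz": 0}
  ]
}}

```text
t: 9.3
eef_pos: [0.5812, 0.2182, 0.0177]
tcp_rot: [-0.544, -0.451, 0.545, -0.451]
force: [-0.4, 0.2, -0.1]
grip_width: 0.295
```

Call:
{"op": "carry_out", "data": {
  "deltas": [
    {"dx": 1,"dy": 0,"dz": 0,"wx": 0,"wy": 0,"wz": 0},
    {"dx": 0,"dy": 0,"dz": 0,"wx": 0,"wy": 0,"wz": 0},
    {"dx": 0,"dy": 0,"dz": 0,"wx": 0,"wy": 0,"wz": 0},
    {"dx": -10,"dy": 0,"dz": 0,"wx": 0,"wy": 0,"wz": 0},
    {"dx": -50,"dy": 0,"dz": 0,"wx": 0,"wy": 0,"wz": 0}
  ],
  "claw": 38
}}

```text
t: 9.93
eef_pos: [0.5793, 0.2177, 0.0757]
tcp_rot: [-0.543, -0.452, 0.547, -0.45]
force: [0.1, 0.5, -0.2]
grip_width: 0.411
```

```bash
python3 look.py pics/i4.png 290,170,150,120,5;python3 p.py "[(.56,.18,.13,-6),(.42,.024,.1,-4),(.42,.024,.03,-4),(.42,.024,.005,-4)]" "(60,)"
```

```text
[0.5847 0.2189 0.0851] [2.1 0.6 4. ] [-0.03 -0.04 -0.03] 38.02152592752295
at [584.7 218.9  85.1] psi -10.8 tilt [0.43 0.08] t 9.97 q6 0.37 w 38.0 F [2.1 0.6 4. ]
--0 {"dx": -22, "dy": -9, "dz": 21, "wx": -0.04, "wy": 0, "wz": 0},
{"dx": -23, "dy": -9, "dz": 22, "wx": -0.04, "wy": 0, "wz": 0}, <-(0.56, 0.18, 0.13, -6)
{"dx": 8, "dy": -31, "dz": 42, "wx": -0.01, "wy": 0, "wz": 0},
{"dx": 7, "dy": -31, "dz": 43, "wx": -0.01, "wy": 0, "wz": 0},
{"dx": 8, "dy": -31, "dz": 41, "wx": -0.01, "wy": 0, "wz": 0},
--1 {"dx": 7, "dy": -32, "dz": 42, "wx": -0.01, "wy": 0, "wz": 0}, <-(0.42, 0.024, 0.1, -4)
{"dx": 35, "dy": 0, "dz": 0, "wx": 0.00, "wy": 0, "wz": 0},
{"dx": 35, "dy": 0, "dz": 0, "wx": 0.00, "wy": 0, "wz": 0}, <-(0.42, 0.024, 0.03, -4)
{"dx": 25, "dy": 0, "dz": 0, "wx": 0.00, "wy": 0, "wz": 0}, <-(0.42, 0.024, 0.005, -4)
```

View pics/i4.png

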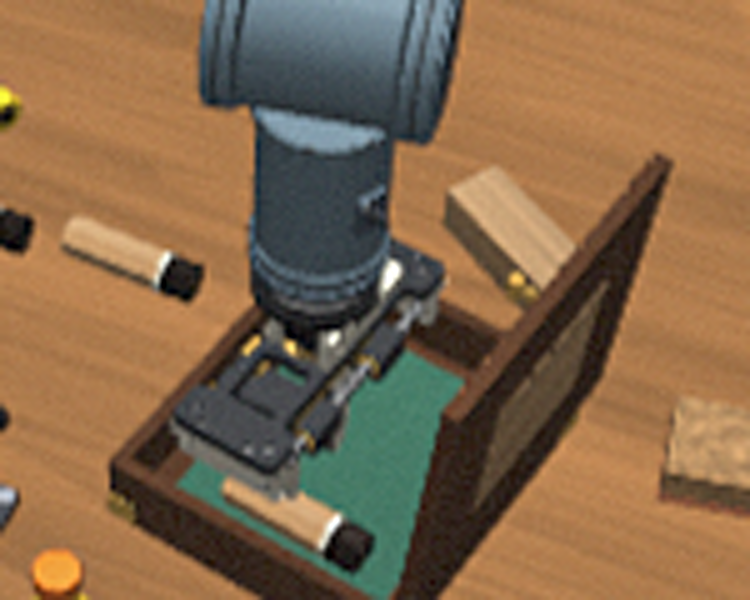

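Call:
{"op": "carry_out", "data": {
  "deltas": [
    {"dx": -25,"dy": -9,"dz": 21,"wx": -0.04,"wy": 0,"wz": 0},
    {"dx": -15,"dy": -9,"dz": 22,"wx": -0.04,"wy": 0,"wz": 0},
    {"dx": 6,"dy": -31,"dz": 42,"wx": -0.01,"wy": 0,"wz": 0},
    {"dx": 6,"dy": -31,"dz": 43,"wx": -0.01,"wy": 0,"wz": 0},
    {"dx": 6,"dy": -31,"dz": 41,"wx": -0.01,"wy": 0,"wz": 0}
  ],
  "claw": 70
}}

```text
t: 10.6
eef_pos: [0.4514, 0.0615, 0.1004]
tcp_rot: [0.519, 0.48, -0.518, 0.481]
force: [1.2, -0.2, -0.4]
grip_width: 0.754
```

```bash
python3 look.py pics/i5.png 200,160,150,120,5;python3 p.py "[(.42,.023,.1,-4),(.42,.023,.03,-4),(.42,.023,.005,-4)]" "(60,)"; python3 - <<'E'
from plant import *
from h import *
handles(snapshot("scene"))
E
```

```text
[0.4455 0.059  0.0987] [-4.2 -1.1 -1.6] [-0.13  0.25 -0.  ] 69.90082111118403
at [445.5  59.   98.7] psi -4.4 tilt [-0.32 -0.12] t 10.65 q6 -0.04 w 69.9 F [-4.2 -1.1 -1.6]
--0 {"dx": -1, "dy": -23, "dz": 38, "wx": -0.01, "wy": 0, "wz": 0}, <-(0.42, 0.023, 0.1, -4)
{"dx": 35, "dy": 0, "dz": 0, "wx": 0.00, "wy": 0, "wz": 0},
{"dx": 35, "dy": 0, "dz": 0, "wx": 0.00, "wy": 0, "wz": 0}, <-(0.42, 0.023, 0.03, -4)
{"dx": 25, "dy": 0, "dz": 0, "wx": 0.00, "wy": 0, "wz": 0}, <-(0.42, 0.023, 0.005, -4)
cen [-0.3052 -2.1717] ang -178.5 len 0.154 wid 0.052 top 0.052 [102.  71.  47.] px [7. 4.]
cen [ 0.2478 -0.423 ] ang 62.1 len 0.107 wid 0.031 top 0.031 [181.  48.  44.] px [231. 156.]
cen [ 0.3112 -0.1603] ang 64.5 len 0.099 wid 0.043 top 0.031 [202. 186.  55.] px [283. 186.]
cen [ 0.4331 -0.2164] ang 86.3 len 0.100 wid 0.037 top 0.031 [146. 118.  88.] px [254. 203.]
cen [0.2994 0.263 ] ang 55.7 len 0.109 wid 0.052 top 0.044 [174. 141. 103.] px [391. 216.]
cen [ 0.4346 -0.0997] ang 92.2 len 0.103 wid 0.043 top 0.031 [148. 119.  88.] px [282. 213.]
cen [0.4167 0.0259] ang 86.2 len 0.103 wid 0.046
[... 173 characters left out ...]
.102 wid 0.036 top 0.030 [147. 119.  88.] px [230. 227.]
cen [0.3678 0.5718] ang -175.4 len 0.195 wid 0.027 top 0.046 [207. 167. 121.] px [475. 261.]
cen [ 0.7121 -0.2402] ang 41.1 len 0.073 wid 0.071 top 0.033 [201. 165.  84.] px [204. 256.]
cen [0.4138 0.4641] ang 100.7 len 0.099 wid 0.074 top 0.036 [167. 129.  89.] px [439. 262.]
cen [ 0.6739 -0.0117] ang 88.2 len 0.121 wid 0.086 top 0.051 [93. 93. 98.] px [271. 273.]
cen [ 0.7975 -0.1163] ang 2.6 len 0.103 wid 0.032 top 0.030 [ 57. 160. 153.] px [223. 289.]
cen [0.5452 0.5776] ang -85.3 len 0.094 wid 0.049 top 0.058 [102.  75.  51.] px [460. 302.]
cen [0.7894 0.1588] ang 119.0 len 0.057 wid 0.032 top 0.058 [125. 105.  32.] px [303. 317.]
```

View pics/i5.png

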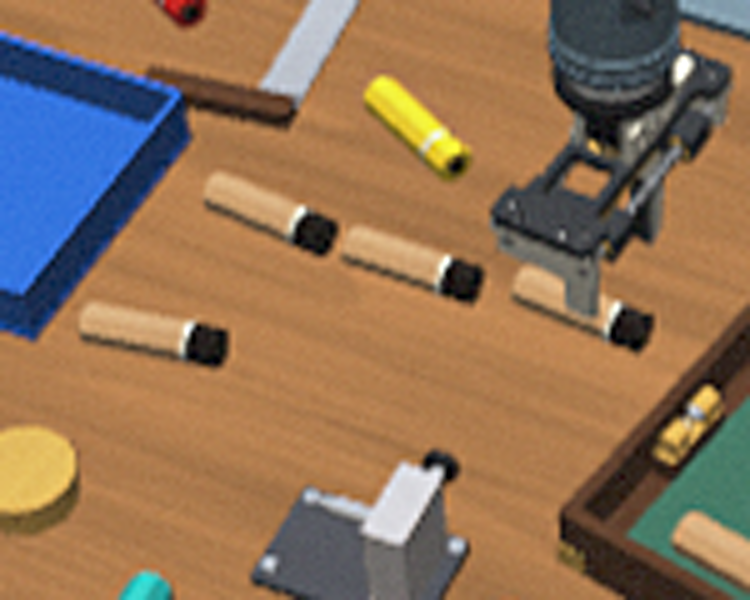

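Call:
{"op": "carry_out", "data": {
  "deltas": [
    {"dx": 0,"dy": -23,"dz": 37,"wx": -0.01,"wy": 0,"wz": 0},
    {"dx": 25,"dy": 0,"dz": 0,"wx": 0,"wy": 0,"wz": 0},
    {"dx": 30,"dy": 0,"dz": 0,"wx": 0,"wy": 0,"wz": 0},
    {"dx": 10,"dy": 0,"dz": 0,"wx": 0,"wy": 0,"wz": 0},
    {"dx": 0,"dy": 0,"dz": 0,"wx": 0,"wy": 0,"wz": 0}
  ]
}}

```text
t: 11.32
eef_pos: [0.4265, 0.0277, 0.0348]
tcp_rot: [-0.517, -0.483, 0.517, -0.483]
force: [1.2, -0.3, -0.7]
grip_width: 0.753
```

```bash
python3 look.py pics/i6.png 280,180,80,80,7;python3 p.py "[(.42,.023,.0045,-4)]" "(60,)"
```

```text
[0.427  0.0276 0.0352] [-0.   0.3 -0.4] [-0.05  0.09  0.04] 70.043033879864
at [427.   27.6  35.2] psi -3.9 tilt [ 0.05 -0.01] t 11.38 q6 -0.13 w 70.0 F [-0.   0.3 -0.4]
--0 {"dx": 31, "dy": -7, "dz": 5, "wx": 0.00, "wy": 0, "wz": 0}, <-(0.42, 0.023, 0.0045, -4)
```

View pics/i6.png

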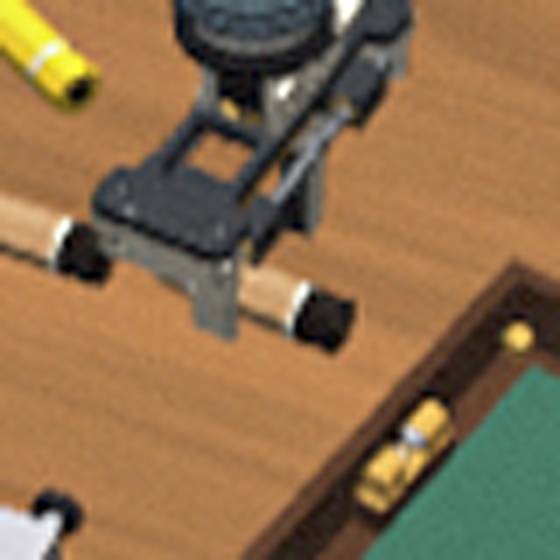

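Call:
{"op": "carry_out", "data": {
  "deltas": [
    {"dx": 5,"dy": -7,"dz": 5,"wx": 0,"wy": 0,"wz": 0},
    {"dx": 14,"dy": 0,"dz": 0,"wx": 0,"wy": 0,"wz": 0},
    {"dx": 11,"dy": 0,"dz": 0,"wx": 0,"wy": 0,"wz": 0},
    {"dx": 0,"dy": 0,"dz": 0,"wx": 0,"wy": 0,"wz": 0},
    {"dx": 0,"dy": 0,"dz": 0,"wx": 0,"wy": 0,"wz": 0}
  ]
}}

```text
t: 12.0
eef_pos: [0.419, 0.0229, 0.0049]
tcp_rot: [0.517, 0.483, -0.517, 0.483]
force: [-0.7, 0.1, 0.7]
grip_width: 0.752
```

Call:
{"op": "carry_out", "data": {
  "deltas": [
    {"dx": 0,"dy": 0,"dz": 0,"wx": 0,"wy": 0,"wz": 0},
    {"dx": 0,"dy": 0,"dz": 0,"wx": 0,"wy": 0,"wz": 0},
    {"dx": 0,"dy": 0,"dz": 0,"wx": 0,"wy": 0,"wz": 0},
    {"dx": 0,"dy": 0,"dz": 0,"wx": 0,"wy": 0,"wz": 0},
    {"dx": 0,"dy": 0,"dz": 0,"wx": 0,"wy": 0,"wz": 0}
  ],
  "claw": 0
}}

```text
t: 12.62
eef_pos: [0.4189, 0.023, 0.0047]
tcp_rot: [0.517, 0.483, -0.517, 0.483]
force: [0.5, -0.5, -0.2]
grip_width: 0.301
```

```bash
python3 p.py "[(.42,.02,.06,-4),(.67,-.118,.06,2.5),(.6755,-.118,.051,2.5)]" "(60,)"
```

```text
at [418.9  23.    4.7] psi -3.9 tilt [0. 0.] t 12.62 q6 -0.14 w 28.0 F [ 0.5 -0.5 -0.2]
--0 {"dx": -55, "dy": 1, "dz": 3, "wx": 0.00, "wy": 0, "wz": 0}, <-(0.42, 0.02, 0.06, -4)
{"dx": 0, "dy": 52, "dz": 24, "wx": -0.02, "wy": 0, "wz": 0},
{"dx": 0, "dy": 51, "dz": 25, "wx": -0.02, "wy": 0, "wz": 0},
{"dx": 0, "dy": 51, "dz": 26, "wx": -0.03, "wy": 0, "wz": 0},
{"dx": 0, "dy": 50, "dz": 28, "wx": -0.02, "wy": 0, "wz": 0},
--1 {"dx": 0, "dy": 49, "dz": 29, "wx": -0.02, "wy": 0, "wz": 0}, <-(0.67, -0.118, 0.06, 2.5)
{"dx": 9, "dy": 6, "dz": 0, "wx": -0.00, "wy": 0, "wz": 0}, <-(0.6755, -0.118, 0.051, 2.5)
```

Call:
{"op": "carry_out", "data": {
  "deltas": [
    {"dx": -55,"dy": 1,"dz": 3,"wx": 0,"wy": 0,"wz": 0},
    {"dx": 0,"dy": 52,"dz": 24,"wx": -0.02,"wy": 0,"wz": 0},
    {"dx": 0,"dy": 51,"dz": 25,"wx": -0.02,"wy": 0,"wz": 0},
    {"dx": 0,"dy": 51,"dz": 26,"wx": -0.03,"wy": 0,"wz": 0},
    {"dx": 0,"dy": 50,"dz": 28,"wx": -0.02,"wy": 0,"wz": 0}
  ]
}}

```text
t: 13.25
eef_pos: [0.6213, -0.0912, 0.0595]
tcp_rot: [0.494, 0.506, -0.494, 0.506]
force: [0.7, 0.7, -0.3]
grip_width: 0.299
```

Call:
{"op": "carry_out", "data": {
  "deltas": [
    {"dx": 0,"dy": 49,"dz": 29,"wx": -0.02,"wy": 0,"wz": 0},
    {"dx": 9,"dy": 6,"dz": 0,"wx": 0,"wy": 0,"wz": 0},
    {"dx": 0,"dy": 0,"dz": 0,"wx": 0,"wy": 0,"wz": 0},
    {"dx": 0,"dy": 0,"dz": 0,"wx": 0,"wy": 0,"wz": 0},
    {"dx": 0,"dy": 0,"dz": 0,"wx": 0,"wy": 0,"wz": 0}
  ]
}}

```text
t: 13.88
eef_pos: [0.6749, -0.1172, 0.0512]
tcp_rot: [0.489, 0.511, -0.489, 0.511]
force: [-0.4, 0.8, -0.2]
grip_width: 0.3
```

```bash
python3 look.py pics/i7.png 240,225,70,60,10;python3 p.py "[(.6755,-.118,.051,2.5)]" "(60,)"
```

```text
[ 0.6751 -0.1174  0.0514] [-0.3 -0.5 -0.4] [-0.03  0.06 -0.01] 27.438255202660176
at [ 675.1 -117.4   51.4] psi 2.4 tilt [ 0.02 -0.01] t 13.93 q6 -0.38 w 27.4 F [-0.3 -0.5 -0.4]
--0 {"dx": 0, "dy": 0, "dz": 1, "wx": -0.00, "wy": 0, "wz": 0}, <-(0.6755, -0.118, 0.051, 2.5)
```

View pics/i7.png

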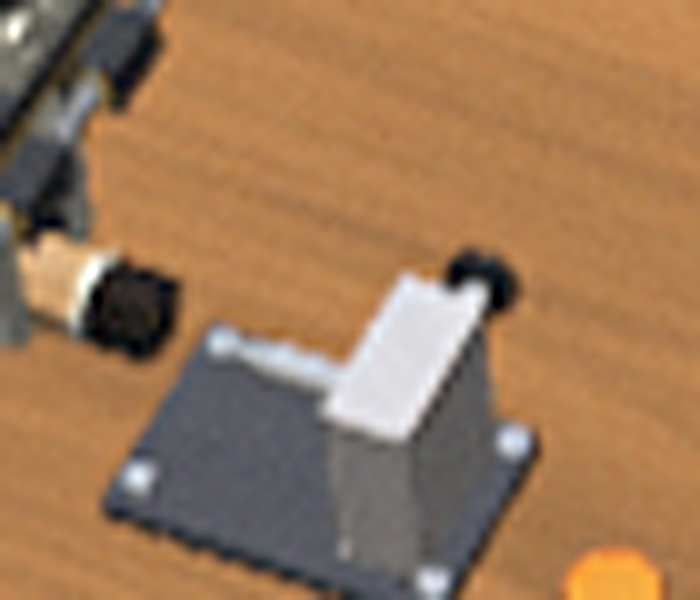

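Call:
{"op": "carry_out", "data": {
  "deltas": [
    {"dx": 0,"dy": 1,"dz": -12,"wx": 0,"wy": 0,"wz": 0},
    {"dx": 0,"dy": 0,"dz": -12,"wx": 0,"wy": 0,"wz": 0},
    {"dx": 0,"dy": 0,"dz": -8,"wx": 0,"wy": 0,"wz": 0},
    {"dx": 0,"dy": 0,"dz": -6,"wx": 0,"wy": 0,"wz": 0},
    {"dx": 0,"dy": 0,"dz": -4,"wx": 0,"wy": 0,"wz": 0}
  ]
}}

```text
t: 14.55
eef_pos: [0.6748, -0.0754, 0.0506]
tcp_rot: [0.489, 0.511, -0.489, 0.51]
force: [0.2, 0.0, -0.6]
grip_width: 0.301
```

Call:
{"op": "carry_out", "data": {
  "deltas": [
    {"dx": 0,"dy": 0,"dz": -3,"wx": 0,"wy": 0,"wz": 0},
    {"dx": 0,"dy": 0,"dz": -3,"wx": 0,"wy": 0,"wz": 0},
    {"dx": 0,"dy": 0,"dz": -2,"wx": 0,"wy": 0,"wz": 0},
    {"dx": 0,"dy": 0,"dz": -2,"wx": 0,"wy": 0,"wz": 0},
    {"dx": 0,"dy": 0,"dz": 0,"wx": 0,"wy": 0,"wz": 0}
  ]
}}

```text
t: 15.18
eef_pos: [0.6745, -0.0684, 0.0508]
tcp_rot: [0.489, 0.509, -0.49, 0.511]
force: [-0.9, -7.5, -1.2]
grip_width: 0.299
```

Call:
{"op": "carry_out", "data": {
  "deltas": [
    {"dx": 0,"dy": 0,"dz": -2,"wx": 0,"wy": 0,"wz": 0},
    {"dx": 0,"dy": 0,"dz": 0,"wx": 0,"wy": 0,"wz": 0},
    {"dx": 0,"dy": 0,"dz": 0,"wx": 0,"wy": 0,"wz": 0},
    {"dx": 0,"dy": 0,"dz": 0,"wx": 0,"wy": 0,"wz": 0},
    {"dx": 0,"dy": 0,"dz": 0,"wx": 0,"wy": 0,"wz": 0}
  ]
}}

```text
t: 15.8
eef_pos: [0.6745, -0.0683, 0.0509]
tcp_rot: [0.488, 0.509, -0.491, 0.512]
force: [0.5, -11.7, -0.7]
grip_width: 0.298
```

```bash
python3 look.py pics/i8.png 240,225,70,60,10;python3 p.py "[(.676,-.12,.051,2.5),(.60,-.19,.12,1),(.56,-.405,.12,0),(.56,-.405,.05,0)]" "(60,)"
python3 - <<'E'
from h import *
s=load("top0.npz");im=s["img"][:,:,::-1]
cv2.imwrite("pics/cr.png",cv2.resize(im[200:315,455:565],None,fx=5,fy=5,interpolation=cv2.INTER_CUBIC))
E
```

```text
[ 0.6746 -0.0682  0.0509] [ -0.2 -11.1  -0.5] [-2.09  0.13  0.01] 27.390160899103815
at [674.6 -68.2  50.9] psi 2.4 tilt [ 0.03 -0.32] t 15.85 q6 -0.30 w 27.4 F [ -0.2 -11.1  -0.5]
--0 {"dx": 0, "dy": -1, "dz": 52, "wx": -0.00, "wy": 0, "wz": 0}, <-(0.676, -0.12, 0.051, 2.5)
{"dx": -23, "dy": -26, "dz": 22, "wx": 0.01, "wy": 0, "wz": 0},
{"dx": -23, "dy": -26, "dz": 23, "wx": 0.01, "wy": 0, "wz": 0},
{"dx": -23, "dy": -26, "dz": 22, "wx": 0.00, "wy": 0, "wz": 0}, <-(0.6, -0.19, 0.12, 1)
{"dx": 0, "dy": -11, "dz": 54, "wx": 0.01, "wy": 0, "wz": 0},
--1 {"dx": 0, "dy": -11, "dz": 53, "wx": 0.00, "wy": 0, "wz": 0},
{"dx": 0, "dy": -10, "dz": 54, "wx": 0.01, "wy": 0, "wz": 0},
{"dx": 0, "dy": -10, "dz": 54, "wx": 0.00, "wy": 0, "wz": 0}, <-(0.56, -0.405, 0.12, 0)
{"dx": 35, "dy": 0, "dz": 0, "wx": 0.00, "wy": 0, "wz": 0},
{"dx": 35, "dy": 0, "dz": 0, "wx": 0.00, "wy": 0, "wz": 0}, <-(0.56, -0.405, 0.05, 0)
```

View pics/i8.png

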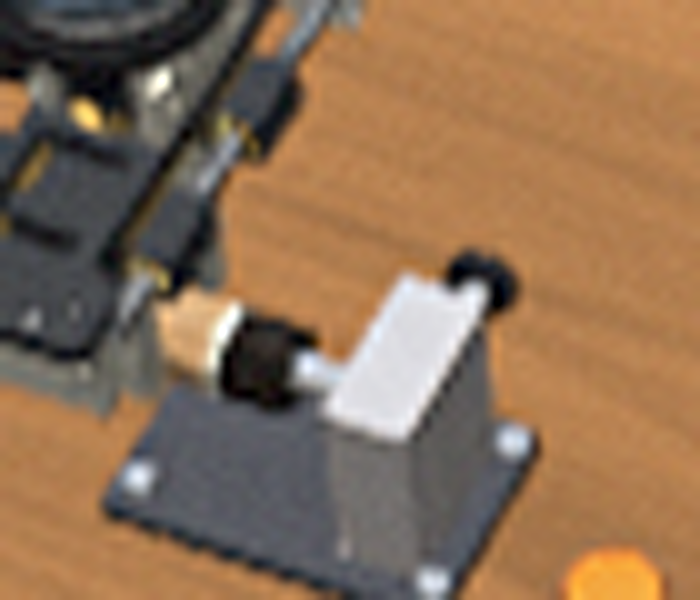

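View pics/cr.png

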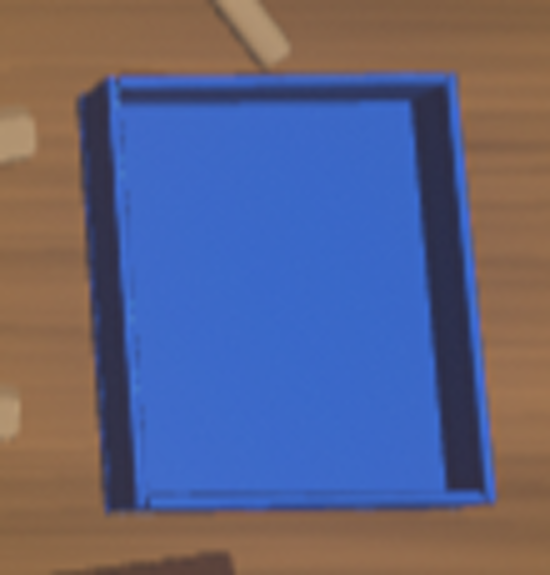

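```bash
python3 - <<'E'
from h import *
s=load("top0.npz")
P=[ray(s,455+x/5,200+y/5,.05) for x,y in[(110,75),(455,75),(495,502),(135,510)]]
P=np.array(P);print(P.round(4),P.mean(0).round(4))
d=(P[0]+P[1]-P[2]-P[3])[:2];print(np.degrees(np.arctan2(d[1],d[0])))
E
```

```text
[[ 0.5963 -0.3214  0.05  ]
 [ 0.5976 -0.4981  0.05  ]
 [ 0.3802 -0.5018  0.05  ]
 [ 0.375  -0.3227  0.05  ]] [ 0.4873 -0.411   0.05  ]
0.6567752587853212
```

Call:
{"op": "carry_out", "data": {
  "deltas": [
    {"dx": 0,"dy": 0,"dz": 25,"wx": 0,"wy": 0,"wz": 0},
    {"dx": 0,"dy": 0,"dz": 28,"wx": 0,"wy": 0,"wz": 0},
    {"dx": -25,"dy": -26,"dz": 24,"wx": 0.01,"wy": 0,"wz": 0},
    {"dx": -25,"dy": -26,"dz": 24,"wx": 0.01,"wy": 0,"wz": 0},
    {"dx": -20,"dy": -30,"dz": 24,"wx": 0.01,"wy": 0,"wz": 0}
  ]
}}

```text
t: 16.48
eef_pos: [0.5965, -0.1932, 0.1217]
tcp_rot: [0.497, 0.503, -0.497, 0.503]
force: [-0.0, -1.2, -0.4]
grip_width: 0.3
```

```bash
python3 p.py "[(.55,-.408,.12,0.5),(.55,-.408,.05,0.5),(.55,-.408,.014,.5)]" "(60,)"
```

```text
at [ 596.5 -193.2  121.7] psi 0.6 tilt [ 0.07 -0.  ] t 16.48 q6 -0.50 w 27.9 F [-0.  -1.2 -0.4]
--0 {"dx": 0, "dy": -12, "dz": 54, "wx": 0.00, "wy": 0, "wz": 0},
{"dx": 1, "dy": -12, "dz": 53, "wx": 0.00, "wy": 0, "wz": 0},
{"dx": 0, "dy": -13, "dz": 54, "wx": 0.00, "wy": 0, "wz": 0},
{"dx": 1, "dy": -12, "dz": 53, "wx": 0.00, "wy": 0, "wz": 0}, <-(0.55, -0.408, 0.12, 0.5)
{"dx": 35, "dy": 0, "dz": 0, "wx": 0.00, "wy": 0, "wz": 0},
--1 {"dx": 35, "dy": 0, "dz": 0, "wx": 0.00, "wy": 0, "wz": 0}, <-(0.55, -0.408, 0.05, 0.5)
{"dx": 36, "dy": 0, "dz": 0, "wx": 0.00, "wy": 0, "wz": 0}, <-(0.55, -0.408, 0.014, 0.5)
```

Call:
{"op": "carry_out", "data": {
  "deltas": [
    {"dx": 0,"dy": -12,"dz": 52,"wx": 0,"wy": 0,"wz": 0},
    {"dx": 0,"dy": -11,"dz": 52,"wx": 0,"wy": 0,"wz": 0},
    {"dx": 0,"dy": -12,"dz": 52,"wx": 0,"wy": 0,"wz": 0},
    {"dx": 0,"dy": -11,"dz": 52,"wx": 0,"wy": 0,"wz": 0},
    {"dx": 20,"dy": 0,"dz": 0,"wx": 0,"wy": 0,"wz": 0}
  ]
}}

```text
t: 17.1
eef_pos: [0.5526, -0.4065, 0.1021]
tcp_rot: [0.498, 0.5, -0.499, 0.504]
force: [0.2, 0.3, -0.8]
grip_width: 0.297
```

```bash
python3 look.py pics/i9.png 150,140,110,100,6; python3 p.py "[(.55,-.408,.014,.5)]" "(60,)"
```

```text
[ 0.5513 -0.4026  0.0977] [-1.   0.7 -2.5] [-0.01  0.1  -0.02] 27.575197666974887
at [ 551.3 -402.6   97.7] psi 0.5 tilt [-0.08  0.12] t 17.15 q6 -0.80 w 27.6 F [-1.   0.7 -2.5]
--0 {"dx": 42, "dy": -1, "dz": 3, "wx": -0.00, "wy": 0, "wz": 0},
{"dx": 42, "dy": 0, "dz": 2, "wx": -0.00, "wy": 0, "wz": 0}, <-(0.55, -0.408, 0.014, 0.5)
```

View pics/i9.png

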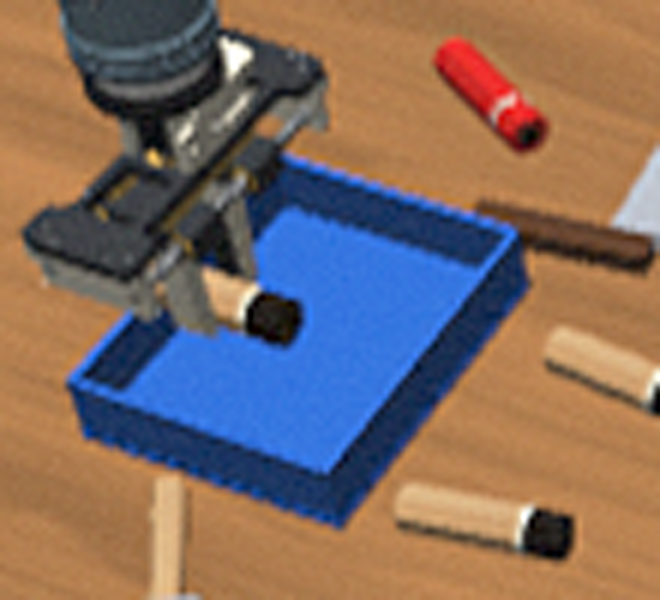

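Call:
{"op": "carry_out", "data": {
  "deltas": [
    {"dx": 20,"dy": -1,"dz": 4,"wx": 0,"wy": 0,"wz": 0},
    {"dx": 25,"dy": 0,"dz": 0,"wx": 0,"wy": 0,"wz": 0},
    {"dx": 25,"dy": 0,"dz": 0,"wx": 0,"wy": 0,"wz": 0},
    {"dx": 12,"dy": 0,"dz": 0,"wx": 0,"wy": 0,"wz": 0},
    {"dx": 0,"dy": 0,"dz": 0,"wx": 0,"wy": 0,"wz": 0}
  ]
}}

```text
t: 17.77
eef_pos: [0.5521, -0.4032, 0.0176]
tcp_rot: [0.497, 0.504, -0.497, 0.502]
force: [0.6, -0.6, 0.1]
grip_width: 0.3
```

Call:
{"op": "carry_out", "data": {
  "deltas": [
    {"dx": 1,"dy": 0,"dz": 0,"wx": 0,"wy": 0,"wz": 0},
    {"dx": 0,"dy": 0,"dz": 0,"wx": 0,"wy": 0,"wz": 0},
    {"dx": 0,"dy": 0,"dz": 0,"wx": 0,"wy": 0,"wz": 0},
    {"dx": -10,"dy": 0,"dz": 0,"wx": 0,"wy": 0,"wz": 0},
    {"dx": -50,"dy": 0,"dz": 0,"wx": 0,"wy": 0,"wz": 0}
  ],
  "claw": 37
}}

```text
t: 18.4
eef_pos: [0.5505, -0.4022, 0.0752]
tcp_rot: [0.497, 0.506, -0.497, 0.5]
force: [0.0, -0.9, -1.0]
grip_width: 0.4
```

```bash
python3 look.py pics/i10.png 150,140,150,120,5; python3 p.py "[(.55,-.38,.12,.5),(.567,-.235,.1,10.5),(.567,-.235,.03,10.5)]" "(60,)"
python3 - <<'E'
from plant import *
from h import *
handles(snapshot("top"))
E
```

```text
[ 0.5546 -0.406   0.0856] [ 1.  -1.5  5.2] [-0.07  0.01 -0.01] 36.9172829543028
at [ 554.6 -406.    85.6] psi 0.7 tilt [ 0.32 -0.32] t 18.45 q6 -0.81 w 36.9 F [ 1.  -1.5  5.2]
--0 {"dx": -34, "dy": -4, "dz": -26, "wx": 0.00, "wy": 0, "wz": 0}, <-(0.55, -0.38, 0.12, 0.5)
{"dx": 7, "dy": 6, "dz": -48, "wx": -0.06, "wy": 0, "wz": 0},
{"dx": 6, "dy": 9, "dz": -48, "wx": -0.05, "wy": 0, "wz": 0},
{"dx": 7, "dy": 12, "dz": -47, "wx": -0.06, "wy": 0, "wz": 0}, <-(0.567, -0.235, 0.1, 10.5)
{"dx": 35, "dy": 0, "dz": 0, "wx": -0.00, "wy": 0, "wz": 0},
--1 {"dx": 35, "dy": 0, "dz": 0, "wx": -0.00, "wy": 0, "wz": 0}, <-(0.567, -0.235, 0.03, 10.5)
cen [ 0.7985 -0.1224] ang -176.3 len 0.101 wid 0.030 top 0.031 [ 73. 150. 144.] px [395. 144.]
cen [0.7551 0.1418] ang 98.1 len 0.058 wid 0.027 top 0.058 [119. 101.  39.] px [297. 158.]
cen [ 0.6987 -0.3655] ang 34.4 len 0.196 wid 0.051 top 0.022 [139. 130. 126.] px [484. 176.]
cen [ 0.713  -0.2462] ang 142.5 len 0.068 wid 0.071 top 0.033 [184. 151.  81.] px [443. 174.]
cen [0.6743 0.7434] ang -146.3 len 0.054 wid 0.038 top 0.033 [ 61.  86. 135.] px [ 67. 186.]
cen [ 0.6703 -0.0391] ang 143.9 len 0.104 wid 0.107 top 0.017 [89. 86. 88.] px [365. 191.]
cen [0.6698 0.0334] ang -172.5 len 0.082 wid 0.022 top 0.052 [97. 94. 94.] px [338. 192.]
cen [ 0.5798 -0.6063] ang 1.3 len 0.042 wid 0.024 top 0.051 [78. 85. 88.] px [584. 225.]
cen [ 0.5673 -0.2375] ang 102.7 len 0.100 wid 0.032 top 0.030 [141. 118.  93.] px [440. 229.]
cen [ 0.545  -0.7225] ang 70.2 len 0.065 wid 0.039 top 0.052 [106. 116. 122.] px [631. 238.]
cen [ 0.4345 -0.0892] ang 102.0 len 0.068 wid 0.032 top 0.031 [124. 105.  85.] px [383. 279.]
```

View pics/i10.png

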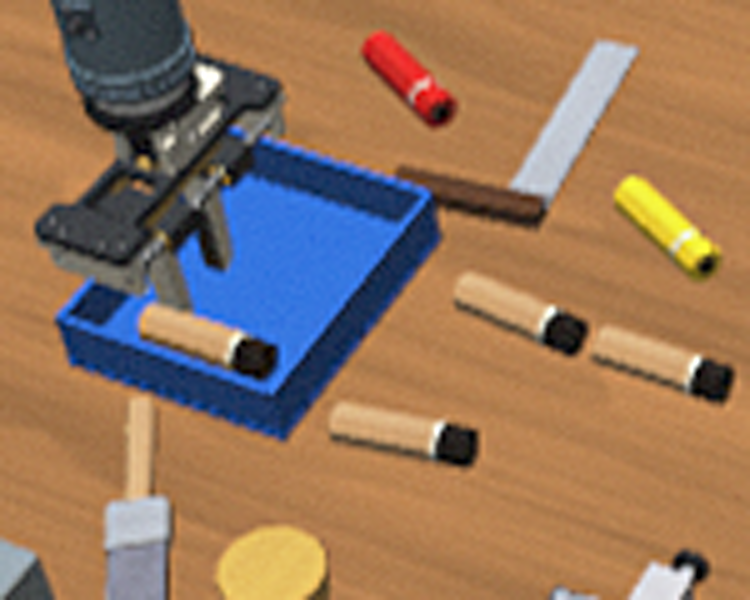

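Call:
{"op": "carry_out", "data": {
  "deltas": [
    {"dx": -30,"dy": -4,"dz": -26,"wx": 0,"wy": 0,"wz": 0},
    {"dx": 5,"dy": 6,"dz": -48,"wx": -0.06,"wy": 0,"wz": 0},
    {"dx": 5,"dy": 9,"dz": -48,"wx": -0.05,"wy": 0,"wz": 0},
    {"dx": 6,"dy": 12,"dz": -47,"wx": -0.06,"wy": 0,"wz": 0},
    {"dx": 0,"dy": 0,"dz": 0,"wx": 0,"wy": 0,"wz": 0}
  ],
  "claw": 70
}}

```text
t: 19.12
eef_pos: [0.5652, -0.2297, 0.0918]
tcp_rot: [0.452, 0.545, -0.451, 0.544]
force: [0.4, -0.1, 0.6]
grip_width: 0.75
```

```bash
python3 p.py "[(.5665,-.235,.03,10.5),(.5665,-.235,.0045,10.5)]" "(60,)"
```

```text
at [ 565.2 -229.7   91.8] psi 10.7 tilt [-0.04  0.07] t 19.12 q6 -0.76 w 69.7 F [ 0.4 -0.1  0.6]
--0 {"dx": 31, "dy": 0, "dz": 3, "wx": 0.00, "wy": 0, "wz": 0},
{"dx": 31, "dy": 0, "dz": 2, "wx": 0.00, "wy": 0, "wz": 0}, <-(0.5665, -0.235, 0.03, 10.5)
{"dx": 25, "dy": 0, "dz": 0, "wx": 0.00, "wy": 0, "wz": 0}, <-(0.5665, -0.235, 0.0045, 10.5)
```

Call:
{"op": "carry_out", "data": {
  "deltas": [
    {"dx": 20,"dy": 0,"dz": 5,"wx": 0,"wy": 0,"wz": 0},
    {"dx": 25,"dy": 0,"dz": 0,"wx": 0,"wy": 0,"wz": 0},
    {"dx": 25,"dy": 0,"dz": 0,"wx": 0,"wy": 0,"wz": 0},
    {"dx": 15,"dy": 0,"dz": 0,"wx": 0,"wy": 0,"wz": 0},
    {"dx": 0,"dy": 0,"dz": 0,"wx": 0,"wy": 0,"wz": 0}
  ]
}}

```text
t: 19.75
eef_pos: [0.5656, -0.2387, 0.0058]
tcp_rot: [0.453, 0.544, -0.453, 0.543]
force: [0.4, -0.4, 1.1]
grip_width: 0.751
```

```bash
python3 look.py pics/i11.png 195,190,80,70,8;python3 p.py "[(.5665,-.235,.0045,10.5)]" "(60,)"
```

```text
[ 0.5662 -0.2389  0.0068] [ 0.8 -0.3 -0.4] [-0.02  0.03 -0.01] 69.96725649639127
at [ 566.2 -238.9    6.8] psi 10.4 tilt [-0.   -0.01] t 19.80 q6 -0.76 w 70.0 F [ 0.8 -0.3 -0.4]
--0 {"dx": 2, "dy": 1, "dz": -4, "wx": -0.00, "wy": 0, "wz": 0}, <-(0.5665, -0.235, 0.0045, 10.5)
```

View pics/i11.png

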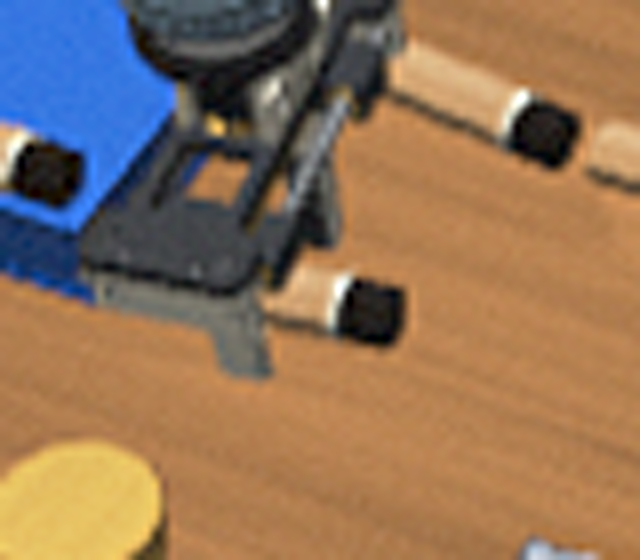

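Call:
{"op": "carry_out", "data": {
  "deltas": [
    {"dx": 1,"dy": 0,"dz": -4,"wx": 0,"wy": 0,"wz": 0},
    {"dx": 0,"dy": 0,"dz": 0,"wx": 0,"wy": 0,"wz": 0},
    {"dx": 0,"dy": 0,"dz": 0,"wx": 0,"wy": 0,"wz": 0},
    {"dx": 0,"dy": 0,"dz": 0,"wx": 0,"wy": 0,"wz": 0},
    {"dx": 0,"dy": 0,"dz": 0,"wx": 0,"wy": 0,"wz": 0}
  ],
  "claw": 0
}}

```text
t: 20.42
eef_pos: [0.5656, -0.2344, 0.0058]
tcp_rot: [0.453, 0.543, -0.452, 0.543]
force: [-0.0, -0.4, 0.9]
grip_width: 0.298
```

```bash
python3 p.py "[(.5665,-.235,.056,10.5),(.6755,-.12,.056,2.5),(.6755,-.118,.0515,2.5)]" "(60,)"
```

```text
at [ 565.6 -234.4    5.8] psi 10.4 tilt [ 0.01 -0.01] t 20.43 q6 -0.76 w 27.7 F [-0.  -0.4  0.9]
--0 {"dx": -50, "dy": 1, "dz": 1, "wx": -0.00, "wy": 0, "wz": 0}, <-(0.5665, -0.235, 0.056, 10.5)
{"dx": 0, "dy": 43, "dz": -31, "wx": 0.05, "wy": 0, "wz": 0},
{"dx": 0, "dy": 41, "dz": -33, "wx": 0.04, "wy": 0, "wz": 0},
{"dx": 0, "dy": 39, "dz": -35, "wx": 0.05, "wy": 0, "wz": 0}, <-(0.6755, -0.12, 0.056, 2.5)
{"dx": 4, "dy": 0, "dz": -2, "wx": -0.00, "wy": 0, "wz": 0}, <-(0.6755, -0.118, 0.0515, 2.5)
```

Call:
{"op": "carry_out", "data": {
  "deltas": [
    {"dx": -50,"dy": 1,"dz": 0,"wx": 0,"wy": 0,"wz": 0},
    {"dx": 0,"dy": 43,"dz": -31,"wx": 0.05,"wy": 0,"wz": 0},
    {"dx": 0,"dy": 41,"dz": -33,"wx": 0.04,"wy": 0,"wz": 0},
    {"dx": 4,"dy": 39,"dz": -35,"wx": 0.05,"wy": 0,"wz": 0},
    {"dx": 0,"dy": 0,"dz": 0,"wx": 0,"wy": 0,"wz": 0}
  ]
}}

```text
t: 21.05
eef_pos: [0.6767, -0.1158, 0.0509]
tcp_rot: [0.489, 0.512, -0.488, 0.511]
force: [-0.1, -0.1, -0.7]
grip_width: 0.3
```

```bash
python3 look.py pics/i12.png 240,225,70,60,10;python3 p.py "[(.6755,-.118,.051,2.5)]" "(60,)"
```

```text
[ 0.6754 -0.1176  0.0509] [ 0.4  0.5 -1.1] [-0.04  0.08  0.03] 27.798956944864273
at [ 675.4 -117.6   50.9] psi 2.6 tilt [-0.05  0.01] t 21.10 q6 -0.38 w 27.8 F [ 0.4  0.5 -1.1]
--0 {"dx": 0, "dy": 0, "dz": 0, "wx": 0.00, "wy": 0, "wz": 0}, <-(0.6755, -0.118, 0.051, 2.5)
```

View pics/i12.png

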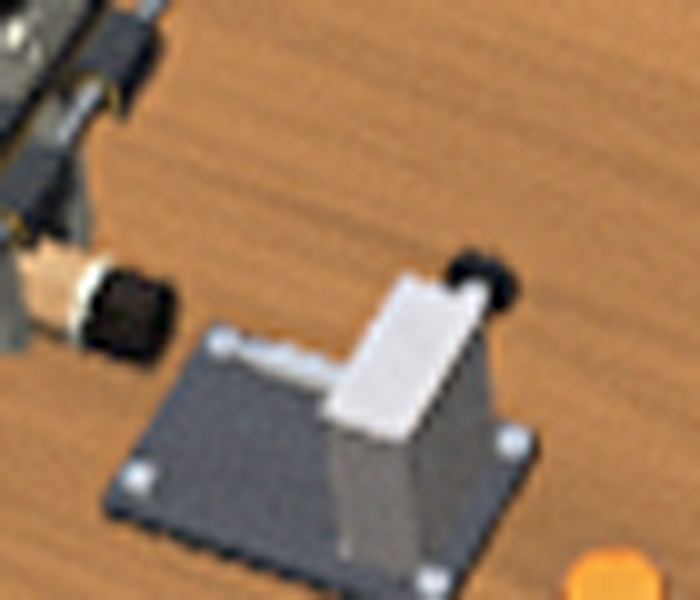

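Same spot as before. Advance identically.

Call:
{"op": "carry_out", "data": {
  "deltas": [
    {"dx": 0,"dy": 1,"dz": -12,"wx": 0,"wy": 0,"wz": 0},
    {"dx": 0,"dy": 0,"dz": -12,"wx": 0,"wy": 0,"wz": 0},
    {"dx": 0,"dy": 0,"dz": -8,"wx": 0,"wy": 0,"wz": 0},
    {"dx": 0,"dy": 0,"dz": -6,"wx": 0,"wy": 0,"wz": 0},
    {"dx": 0,"dy": 0,"dz": -4,"wx": 0,"wy": 0,"wz": 0}
  ]
}}

```text
t: 21.72
eef_pos: [0.6742, -0.0771, 0.0518]
tcp_rot: [0.489, 0.51, -0.489, 0.51]
force: [0.6, 1.1, 0.0]
grip_width: 0.3
```

Call:
{"op": "carry_out", "data": {
  "deltas": [
    {"dx": 0,"dy": 0,"dz": -3,"wx": 0,"wy": 0,"wz": 0},
    {"dx": 0,"dy": 0,"dz": -3,"wx": 0,"wy": 0,"wz": 0},
    {"dx": 0,"dy": 0,"dz": -2,"wx": 0,"wy": 0,"wz": 0},
    {"dx": 0,"dy": 0,"dz": -2,"wx": 0,"wy": 0,"wz": 0},
    {"dx": 0,"dy": 0,"dz": -2,"wx": 0,"wy": 0,"wz": 0}
  ]
}}

```text
t: 22.35
eef_pos: [0.6738, -0.0653, 0.0516]
tcp_rot: [0.489, 0.51, -0.489, 0.51]
force: [-1.1, -0.5, -0.2]
grip_width: 0.294
```

Call:
{"op": "carry_out", "data": {
  "deltas": [
    {"dx": 0,"dy": 0,"dz": -5,"wx": 0,"wy": 0,"wz": 0},
    {"dx": 0,"dy": 0,"dz": -4,"wx": 0,"wy": 0,"wz": 0},
    {"dx": 0,"dy": 0,"dz": -3,"wx": 0,"wy": 0,"wz": 0},
    {"dx": 0,"dy": 0,"dz": -3,"wx": 0,"wy": 0,"wz": 0},
    {"dx": 0,"dy": 0,"dz": 0,"wx": 0,"wy": 0,"wz": 0}
  ]
}}

```text
t: 22.98
eef_pos: [0.6731, -0.0501, 0.0517]
tcp_rot: [0.489, 0.511, -0.489, 0.51]
force: [-0.8, -0.8, -1.3]
grip_width: 0.298
```

Call:
{"op": "carry_out", "data": {
  "deltas": [
    {"dx": 0,"dy": 0,"dz": -2,"wx": 0,"wy": 0,"wz": 0},
    {"dx": 0,"dy": 0,"dz": -2,"wx": 0,"wy": 0,"wz": 0},
    {"dx": 0,"dy": 0,"dz": -2,"wx": 0,"wy": 0,"wz": 0},
    {"dx": 0,"dy": 0,"dz": -1,"wx": 0,"wy": 0,"wz": 0},
    {"dx": 0,"dy": 0,"dz": 0,"wx": 0,"wy": 0,"wz": 0}
  ]
}}

```text
t: 23.6
eef_pos: [0.6729, -0.044, 0.0517]
tcp_rot: [0.489, 0.51, -0.49, 0.511]
force: [0.8, -2.1, -0.8]
grip_width: 0.299
```

```bash
python3 look.py pics/i13.png 240,225,70,60,10
```

```text
[ 0.6729 -0.044   0.0517] [ 0.3 -3.6 -0.3] [-0.66  0.08 -0.03] 27.664645789826626
```

View pics/i13.png

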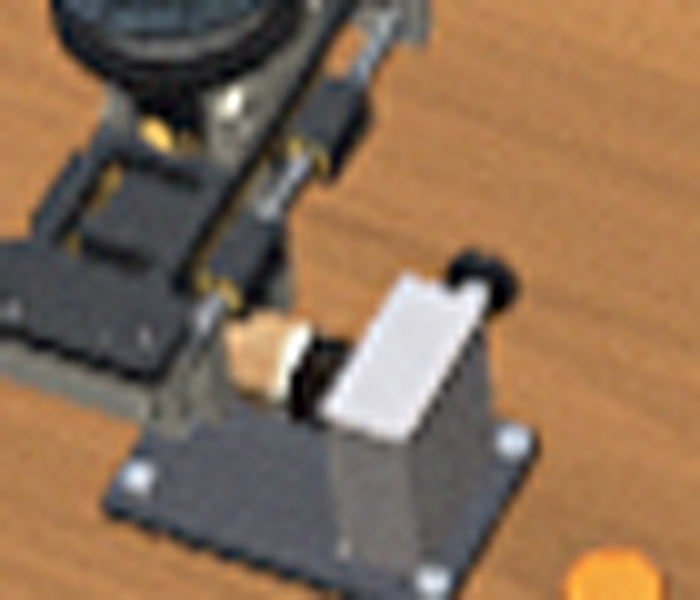

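Call:
{"op": "carry_out", "data": {
  "deltas": [
    {"dx": 0,"dy": 0,"dz": 30,"wx": 0,"wy": 0,"wz": 0},
    {"dx": 0,"dy": 0,"dz": 34,"wx": 0,"wy": 0,"wz": 0},
    {"dx": -40,"dy": 0,"dz": 8,"wx": 0,"wy": 0,"wz": 0},
    {"dx": -40,"dy": 0,"dz": 0,"wx": 0,"wy": 0,"wz": 0},
    {"dx": 0,"dy": -20,"dz": -40,"wx": 0.04,"wy": 0,"wz": 0}
  ]
}}

```text
t: 24.28
eef_pos: [0.6578, -0.0789, 0.1358]
tcp_rot: [0.502, 0.496, -0.499, 0.502]
force: [1.1, 0.6, -1.5]
grip_width: 0.302
```

```bash
python3 look.py pics/i14.png 200,200,120,100,5;python3 p.py "[(.446,.242,.13,-10.6),(.446,.242,.04,-10.6)]" "(60,)"
```

```text
[ 0.6524 -0.0711  0.1336] [-4.7  4.3 -1.4] [0.18 0.28 0.05] 27.582624839290286
at [652.4 -71.1 133.6] psi -0.0 tilt [0.05 0.2 ] t 24.32 q6 -0.28 w 27.6 F [-4.7  4.3 -1.4]
--0 {"dx": 1, "dy": -30, "dz": -45, "wx": 0.03, "wy": 0, "wz": 0},
{"dx": 0, "dy": -30, "dz": -44, "wx": 0.02, "wy": 0, "wz": 0},
{"dx": 1, "dy": -32, "dz": -43, "wx": 0.03, "wy": 0, "wz": 0},
{"dx": 0, "dy": -33, "dz": -42, "wx": 0.03, "wy": 0, "wz": 0},
{"dx": 1, "dy": -34, "dz": -41, "wx": 0.02, "wy": 0, "wz": 0},
--1 {"dx": 0, "dy": -35, "dz": -41, "wx": 0.03, "wy": 0, "wz": 0},
{"dx": 1, "dy": -37, "dz": -39, "wx": 0.02, "wy": 0, "wz": 0}, <-(0.446, 0.242, 0.13, -10.6)
{"dx": 45, "dy": 0, "dz": 0, "wx": 0.00, "wy": 0, "wz": 0},
{"dx": 45, "dy": 0, "dz": 0, "wx": 0.00, "wy": 0, "wz": 0}, <-(0.446, 0.242, 0.04, -10.6)
```

View pics/i14.png

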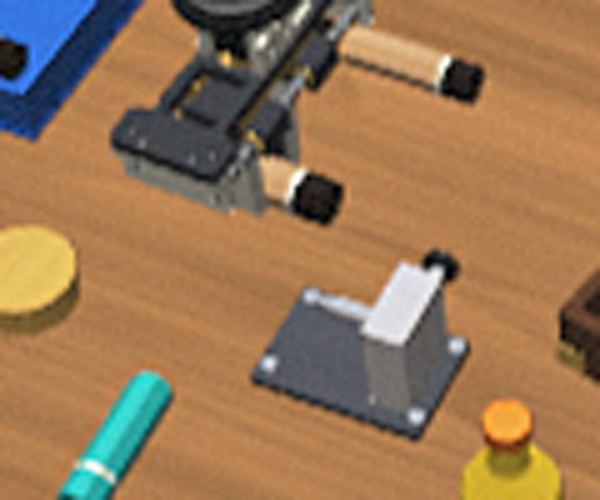

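Call:
{"op": "carry_out", "data": {
  "deltas": [
    {"dx": 0,"dy": -30,"dz": -45,"wx": 0.03,"wy": 0,"wz": 0},
    {"dx": 0,"dy": -30,"dz": -44,"wx": 0.02,"wy": 0,"wz": 0},
    {"dx": 0,"dy": -32,"dz": -43,"wx": 0.03,"wy": 0,"wz": 0},
    {"dx": 0,"dy": -33,"dz": -42,"wx": 0.03,"wy": 0,"wz": 0},
    {"dx": 0,"dy": -34,"dz": -41,"wx": 0.02,"wy": 0,"wz": 0}
  ]
}}

```text
t: 24.95
eef_pos: [0.505, 0.1487, 0.1316]
tcp_rot: [0.531, 0.467, -0.531, 0.466]
force: [0.8, 0.4, -0.5]
grip_width: 0.299
```

Call:
{"op": "carry_out", "data": {
  "deltas": [
    {"dx": 0,"dy": -35,"dz": -40,"wx": 0.03,"wy": 0,"wz": 0},
    {"dx": 0,"dy": -35,"dz": -36,"wx": 0.02,"wy": 0,"wz": 0},
    {"dx": 25,"dy": 0,"dz": 0,"wx": 0,"wy": 0,"wz": 0},
    {"dx": 25,"dy": 0,"dz": 0,"wx": 0,"wy": 0,"wz": 0},
    {"dx": 0,"dy": 0,"dz": 0,"wx": 0,"wy": 0,"wz": 0}
  ]
}}

```text
t: 25.58
eef_pos: [0.4459, 0.2322, 0.0801]
tcp_rot: [-0.541, -0.455, 0.544, -0.453]
force: [0.3, 0.3, -0.3]
grip_width: 0.295
```

```bash
python3 look.py pics/i15.png 290,170,150,120,5;python3 p.py "[(.446,.242,.018,-10.6)]" "(60,)"
```

```text
[0.4472 0.2323 0.0813] [ 0.7 -0.8 -0.4] [-0.02  0.06  0.  ] 27.712293562266744
at [447.2 232.3  81.3] psi -10.2 tilt [-0.12 -0.  ] t 25.62 q6 0.43 w 27.7 F [ 0.7 -0.8 -0.4]
--0 {"dx": 32, "dy": -1, "dz": -5, "wx": 0.00, "wy": 0, "wz": 0},
{"dx": 31, "dy": -2, "dz": -4, "wx": 0.01, "wy": 0, "wz": 0}, <-(0.446, 0.242, 0.018, -10.6)
```

View pics/i15.png

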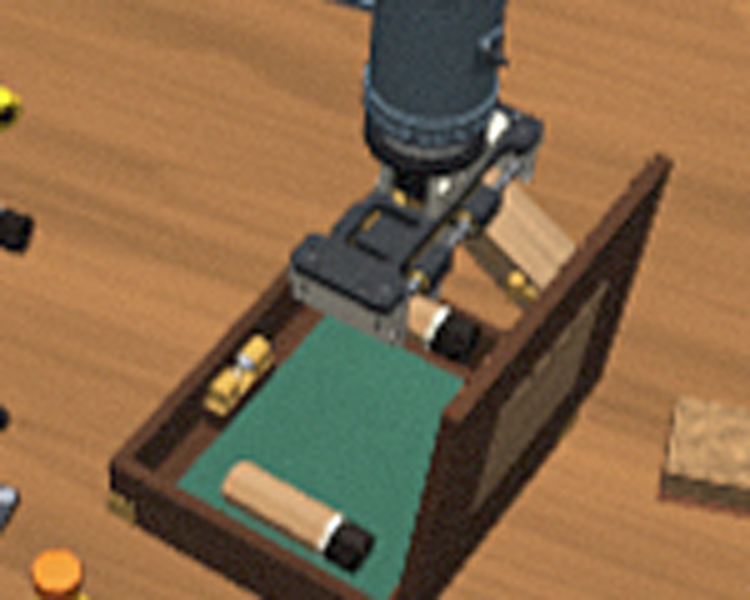

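Call:
{"op": "carry_out", "data": {
  "deltas": [
    {"dx": 10,"dy": -1,"dz": -8,"wx": 0.01,"wy": 0,"wz": 0},
    {"dx": 20,"dy": 0,"dz": 0,"wx": 0,"wy": 0,"wz": 0},
    {"dx": 20,"dy": 0,"dz": 0,"wx": 0,"wy": 0,"wz": 0},
    {"dx": 12,"dy": 0,"dz": 0,"wx": 0,"wy": 0,"wz": 0},
    {"dx": 0,"dy": 0,"dz": 0,"wx": 0,"wy": 0,"wz": 0}
  ]
}}

```text
t: 26.25
eef_pos: [0.4481, 0.2402, 0.0191]
tcp_rot: [-0.544, -0.451, 0.545, -0.451]
force: [-1.1, -0.7, -0.5]
grip_width: 0.297
```

Call:
{"op": "carry_out", "data": {
  "deltas": [
    {"dx": 1,"dy": 0,"dz": 0,"wx": 0,"wy": 0,"wz": 0},
    {"dx": 0,"dy": 0,"dz": 0,"wx": 0,"wy": 0,"wz": 0},
    {"dx": 0,"dy": 0,"dz": 0,"wx": 0,"wy": 0,"wz": 0},
    {"dx": -10,"dy": 0,"dz": 0,"wx": 0,"wy": 0,"wz": 0},
    {"dx": -50,"dy": 0,"dz": 0,"wx": 0,"wy": 0,"wz": 0}
  ],
  "claw": 37
}}

```text
t: 26.88
eef_pos: [0.4462, 0.2394, 0.0775]
tcp_rot: [-0.543, -0.452, 0.547, -0.45]
force: [0.1, -0.2, -0.4]
grip_width: 0.401
```

```bash
python3 - <<'E'
from plant import *
from h import *
handles(snapshot("scene"))
s=snapshot("top");handles(s);cv2.imwrite("pics/top3.png",s["img"][:,:,::-1])
E
python3 p.py "[(.44,.18,.11,-6),(.4325,-.1035,.10,1.6),(.4325,-.1035,.03,1.6)]" "(60,)"
```

```text
cen [ 0.06   -0.0227] ang 64.5 len 0.220 wid 0.153 top 0.051 [101. 120. 131.] px [344. 156.]
cen [ 0.2472 -0.4223] ang 62.6 len 0.108 wid 0.037 top 0.030 [179.  49.  44.] px [231. 156.]
cen [ 0.3102 -0.1625] ang 64.5 len 0.106 wid 0.032 top 0.030 [199. 182.  54.] px [283. 186.]
cen [ 0.4314 -0.2163] ang 86.6 len 0.101 wid 0.043 top 0.030 [144. 117.  87.] px [254. 203.]
cen [ 0.4316 -0.1015] ang 90.8 len 0.104 wid 0.046 top 0.031 [146. 118.  87.] px [282. 213.]
cen [0.3102 0.275 ] ang 33.3 len 0.085 wid 0.059 top 0.044 [174. 140. 103.] px [395. 219.]
cen [ 0.7014 -0.3579] ang 34.6 len 0.196 wid 0.047 top 0.022 [159. 149. 145.] px [177. 247.]
cen [0.3645 0.5719] ang -175.5 len 0.196 wid 0.032 top 0.047 [204. 164. 119.] px [475. 261.]
cen [ 0.7127 -0.2403] ang 56.0 len 0.074 wid 0.076 top 0.034 [199. 163.  83.] px [205. 256.]
cen [0.4139 0.4642] ang 99.8 len 0.099 wid 0.074 top 0.036 [165. 127.  87.] px [439. 262.]
cen [ 0.6746 -0.0113] ang 89.2 len 0.119 wid 0.090 top 0.053 [91. 92. 96.] px [271. 274.]
cen [ 0.7985 -0.1158] ang 2.5 len 0.101 wid 0.043 top 0.031 [ 56. 158. 151.] px [223
[... 1522 characters left out ...]
[0.52 0.15] t 26.98 q6 0.46 w 36.7 F [ 0.7 -0.1  1.3]
--0 {"dx": -13, "dy": 0, "dz": 31, "wx": -0.04, "wy": 0, "wz": 0},
{"dx": -13, "dy": -2, "dz": 31, "wx": -0.04, "wy": 0, "wz": 0}, <-(0.44, 0.18, 0.11, -6)
{"dx": 2, "dy": 5, "dz": 57, "wx": -0.03, "wy": 0, "wz": 0},
{"dx": 2, "dy": 3, "dz": 56, "wx": -0.02, "wy": 0, "wz": 0},
{"dx": 2, "dy": 2, "dz": 57, "wx": -0.03, "wy": 0, "wz": 0},
--1 {"dx": 2, "dy": 0, "dz": 57, "wx": -0.03, "wy": 0, "wz": 0},
{"dx": 2, "dy": -2, "dz": 57, "wx": -0.03, "wy": 0, "wz": 0}, <-(0.4325, -0.1035, 0.1, 1.6)
{"dx": 35, "dy": 0, "dz": 0, "wx": 0.00, "wy": 0, "wz": 0},
{"dx": 35, "dy": 0, "dz": 0, "wx": 0.00, "wy": 0, "wz": 0}, <-(0.4325, -0.1035, 0.03, 1.6)
```

View pics/top3.png

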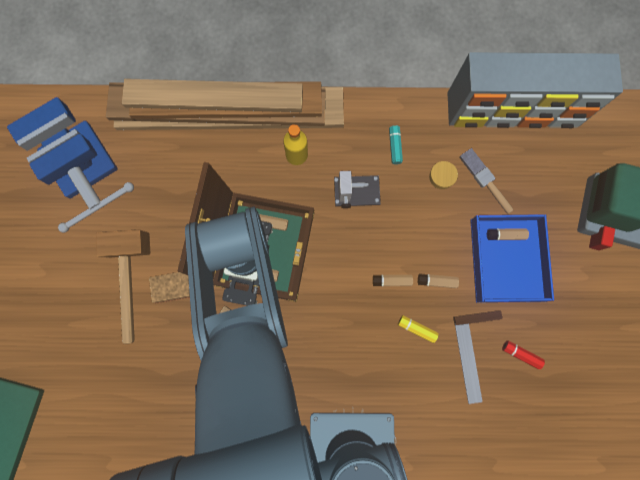

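Call:
{"op": "carry_out", "data": {
  "deltas": [
    {"dx": -13,"dy": 0,"dz": 31,"wx": -0.04,"wy": 0,"wz": 0},
    {"dx": -8,"dy": -2,"dz": 31,"wx": -0.04,"wy": 0,"wz": 0},
    {"dx": 0,"dy": 5,"dz": 57,"wx": -0.03,"wy": 0,"wz": 0},
    {"dx": 0,"dy": 3,"dz": 56,"wx": -0.02,"wy": 0,"wz": 0},
    {"dx": 0,"dy": 2,"dz": 57,"wx": -0.03,"wy": 0,"wz": 0}
  ],
  "claw": 70
}}

```text
t: 27.6
eef_pos: [0.4321, 0.0075, 0.1001]
tcp_rot: [0.507, 0.493, -0.506, 0.494]
force: [0.8, 0.3, 0.7]
grip_width: 0.751
```

Call:
{"op": "carry_out", "data": {
  "deltas": [
    {"dx": 2,"dy": 0,"dz": 57,"wx": -0.03,"wy": 0,"wz": 0},
    {"dx": 2,"dy": -2,"dz": 52,"wx": -0.03,"wy": 0,"wz": 0},
    {"dx": 30,"dy": 0,"dz": 0,"wx": 0,"wy": 0,"wz": 0},
    {"dx": 25,"dy": 0,"dz": 0,"wx": 0,"wy": 0,"wz": 0},
    {"dx": 0,"dy": 0,"dz": 0,"wx": 0,"wy": 0,"wz": 0}
  ]
}}

```text
t: 28.22
eef_pos: [0.4272, -0.0995, 0.0395]
tcp_rot: [0.492, 0.509, -0.492, 0.506]
force: [0.2, 0.1, -0.8]
grip_width: 0.756
```

```bash
python3 look.py pics/i16.png 250,180,80,70,8;python3 p.py "[(.4325,-.1035,.0045,1.6)]" "(60,)"
```

```text
[ 0.4282 -0.0997  0.0406] [-0.2 -0.7  0.2] [-0.03  0.05 -0.02] 69.76168753390954
at [428.2 -99.7  40.6] psi 1.8 tilt [-0.08  0.04] t 28.27 q6 -0.52 w 69.8 F [-0.2 -0.7  0.2]
--0 {"dx": 36, "dy": 4, "dz": 4, "wx": 0.00, "wy": 0, "wz": 0}, <-(0.4325, -0.1035, 0.0045, 1.6)
```

View pics/i16.png

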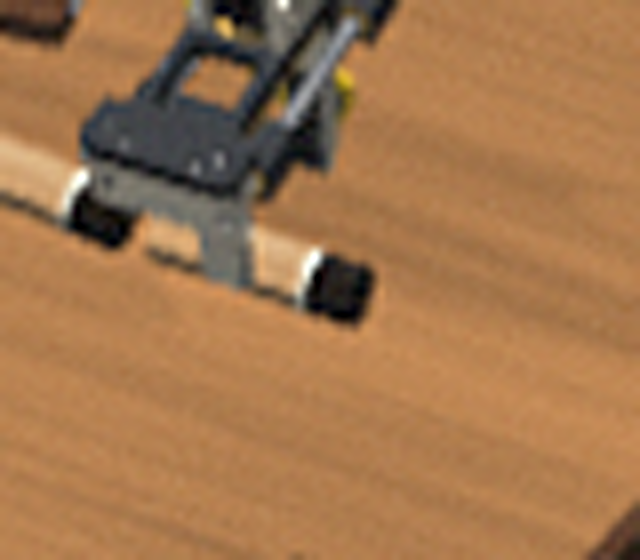

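Call:
{"op": "carry_out", "data": {
  "deltas": [
    {"dx": 5,"dy": 4,"dz": 4,"wx": 0,"wy": 0,"wz": 0},
    {"dx": 16,"dy": 0,"dz": 0,"wx": 0,"wy": 0,"wz": 0},
    {"dx": 14,"dy": 0,"dz": 0,"wx": 0,"wy": 0,"wz": 0},
    {"dx": 0,"dy": 0,"dz": 0,"wx": 0,"wy": 0,"wz": 0},
    {"dx": 0,"dy": 0,"dz": 0,"wx": 0,"wy": 0,"wz": 0}
  ]
}}

```text
t: 28.9
eef_pos: [0.4331, -0.1038, 0.0059]
tcp_rot: [0.492, 0.508, -0.492, 0.508]
force: [1.0, 0.3, 0.9]
grip_width: 0.753
```

Call:
{"op": "carry_out", "data": {
  "deltas": [
    {"dx": 0,"dy": 0,"dz": 0,"wx": 0,"wy": 0,"wz": 0},
    {"dx": 0,"dy": 0,"dz": 0,"wx": 0,"wy": 0,"wz": 0},
    {"dx": 0,"dy": 0,"dz": 0,"wx": 0,"wy": 0,"wz": 0},
    {"dx": 0,"dy": 0,"dz": 0,"wx": 0,"wy": 0,"wz": 0},
    {"dx": 0,"dy": 0,"dz": 0,"wx": 0,"wy": 0,"wz": 0}
  ],
  "claw": 0
}}

```text
t: 29.52
eef_pos: [0.4327, -0.1038, 0.0057]
tcp_rot: [0.492, 0.508, -0.492, 0.508]
force: [-0.9, 0.5, 0.2]
grip_width: 0.297
```

```bash
python3 p.py "[(.433,-.1035,.06,1.6),(.6755,-.118,.056,2.5),(.6755,-.118,.051,2.5)]" "(60,)"
```

```text
at [ 432.7 -103.8    5.7] psi 1.8 tilt [-0.01  0.  ] t 29.52 q6 -0.52 w 27.7 F [-0.9  0.5  0.2]
--0 {"dx": -54, "dy": 0, "dz": 0, "wx": 0.00, "wy": 0, "wz": 0}, <-(0.433, -0.1035, 0.06, 1.6)
{"dx": 1, "dy": 48, "dz": 4, "wx": -0.00, "wy": 0, "wz": 0},
{"dx": 0, "dy": 49, "dz": 5, "wx": -0.00, "wy": 0, "wz": 0},
{"dx": 1, "dy": 48, "dz": 4, "wx": -0.01, "wy": 0, "wz": 0},
{"dx": 1, "dy": 49, "dz": 5, "wx": 0.00, "wy": 0, "wz": 0},
--1 {"dx": 1, "dy": 48, "dz": 5, "wx": -0.00, "wy": 0, "wz": 0}, <-(0.6755, -0.118, 0.056, 2.5)
{"dx": 5, "dy": 0, "dz": 0, "wx": -0.00, "wy": 0, "wz": 0}, <-(0.6755, -0.118, 0.051, 2.5)
```

Call:
{"op": "carry_out", "data": {
  "deltas": [
    {"dx": -50,"dy": 0,"dz": 0,"wx": 0,"wy": 0,"wz": 0},
    {"dx": 0,"dy": 48,"dz": 5,"wx": 0,"wy": 0,"wz": 0},
    {"dx": 0,"dy": 49,"dz": 5,"wx": 0,"wy": 0,"wz": 0},
    {"dx": 0,"dy": 48,"dz": 5,"wx": -0.01,"wy": 0,"wz": 0},
    {"dx": 0,"dy": 49,"dz": 5,"wx": 0,"wy": 0,"wz": 0}
  ]
}}

```text
t: 30.15
eef_pos: [0.6287, -0.1171, 0.0554]
tcp_rot: [0.489, 0.511, -0.489, 0.51]
force: [1.5, 0.1, -0.9]
grip_width: 0.299
```

Call:
{"op": "carry_out", "data": {
  "deltas": [
    {"dx": 0,"dy": 48,"dz": 4,"wx": 0,"wy": 0,"wz": 0},
    {"dx": 4,"dy": 0,"dz": 0,"wx": 0,"wy": 0,"wz": 0},
    {"dx": 0,"dy": 0,"dz": 0,"wx": 0,"wy": 0,"wz": 0},
    {"dx": 0,"dy": 0,"dz": 0,"wx": 0,"wy": 0,"wz": 0},
    {"dx": 0,"dy": 0,"dz": 0,"wx": 0,"wy": 0,"wz": 0}
  ]
}}

```text
t: 30.78
eef_pos: [0.6747, -0.1191, 0.0521]
tcp_rot: [0.489, 0.51, -0.49, 0.51]
force: [-0.9, -0.3, -0.1]
grip_width: 0.3
```

```bash
python3 look.py pics/i17.png 240,225,70,60,10;python3 p.py "[(.6755,-.118,.0515,2.5)]" "(60,)"
```

```text
[ 0.675  -0.1192  0.0522] [-0.5 -0.6 -0.5] [-0.1   0.08  0.  ] 28.3544189088961
at [ 675.  -119.2   52.2] psi 2.4 tilt [ 0.01 -0.01] t 30.82 q6 -0.38 w 28.4 F [-0.5 -0.6 -0.5]
--0 {"dx": 1, "dy": 1, "dz": -1, "wx": -0.00, "wy": 0, "wz": 0}, <-(0.6755, -0.118, 0.0515, 2.5)
```

View pics/i17.png

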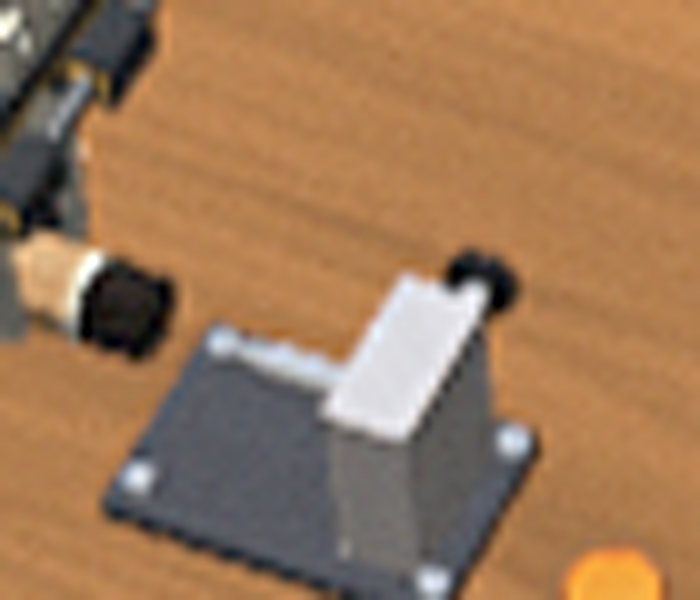

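Call:
{"op": "carry_out", "data": {
  "deltas": [
    {"dx": 1,"dy": 1,"dz": -13,"wx": 0,"wy": 0,"wz": 0},
    {"dx": 0,"dy": 0,"dz": -12,"wx": 0,"wy": 0,"wz": 0},
    {"dx": 0,"dy": 0,"dz": -8,"wx": 0,"wy": 0,"wz": 0},
    {"dx": 0,"dy": 0,"dz": -6,"wx": 0,"wy": 0,"wz": 0},
    {"dx": 0,"dy": 0,"dz": -4,"wx": 0,"wy": 0,"wz": 0}
  ]
}}

```text
t: 31.45
eef_pos: [0.6747, -0.0755, 0.0507]
tcp_rot: [0.489, 0.51, -0.489, 0.511]
force: [-0.7, 0.3, -0.2]
grip_width: 0.299
```

Call:
{"op": "carry_out", "data": {
  "deltas": [
    {"dx": 0,"dy": 0,"dz": -3,"wx": 0,"wy": 0,"wz": 0},
    {"dx": 0,"dy": 0,"dz": -3,"wx": 0,"wy": 0,"wz": 0},
    {"dx": 0,"dy": 0,"dz": -2,"wx": 0,"wy": 0,"wz": 0},
    {"dx": 0,"dy": 0,"dz": -2,"wx": 0,"wy": 0,"wz": 0},
    {"dx": 0,"dy": 0,"dz": -2,"wx": 0,"wy": 0,"wz": 0}
  ]
}}

```text
t: 32.08
eef_pos: [0.6741, -0.0641, 0.0506]
tcp_rot: [0.489, 0.51, -0.489, 0.51]
force: [-1.5, -0.1, 0.4]
grip_width: 0.299
```

Call:
{"op": "carry_out", "data": {
  "deltas": [
    {"dx": 0,"dy": 0,"dz": -5,"wx": 0,"wy": 0,"wz": 0},
    {"dx": 0,"dy": 0,"dz": -4,"wx": 0,"wy": 0,"wz": 0},
    {"dx": 0,"dy": 0,"dz": -3,"wx": 0,"wy": 0,"wz": 0},
    {"dx": 0,"dy": 0,"dz": -3,"wx": 0,"wy": 0,"wz": 0},
    {"dx": 0,"dy": 0,"dz": 0,"wx": 0,"wy": 0,"wz": 0}
  ]
}}

```text
t: 32.7
eef_pos: [0.6735, -0.0486, 0.0506]
tcp_rot: [0.489, 0.511, -0.489, 0.51]
force: [-0.6, 0.2, -0.0]
grip_width: 0.298
```

Call:
{"op": "carry_out", "data": {
  "deltas": [
    {"dx": 0,"dy": 0,"dz": -2,"wx": 0,"wy": 0,"wz": 0},
    {"dx": 0,"dy": 0,"dz": -2,"wx": 0,"wy": 0,"wz": 0},
    {"dx": 0,"dy": 0,"dz": -1,"wx": 0,"wy": 0,"wz": 0},
    {"dx": 0,"dy": 0,"dz": -1,"wx": 0,"wy": 0,"wz": 0},
    {"dx": 0,"dy": 0,"dz": 0,"wx": 0,"wy": 0,"wz": 0}
  ]
}}

```text
t: 33.33
eef_pos: [0.6735, -0.0448, 0.0508]
tcp_rot: [0.489, 0.51, -0.49, 0.511]
force: [-2.0, -5.5, -0.6]
grip_width: 0.299
```

```bash
python3 look.py pics/i18.png 240,225,70,60,10
```

```text
[ 0.6735 -0.0448  0.0508] [-0.5 -6.4 -0.8] [-1.13  0.26  0.12] 27.690798627335887
```

View pics/i18.png

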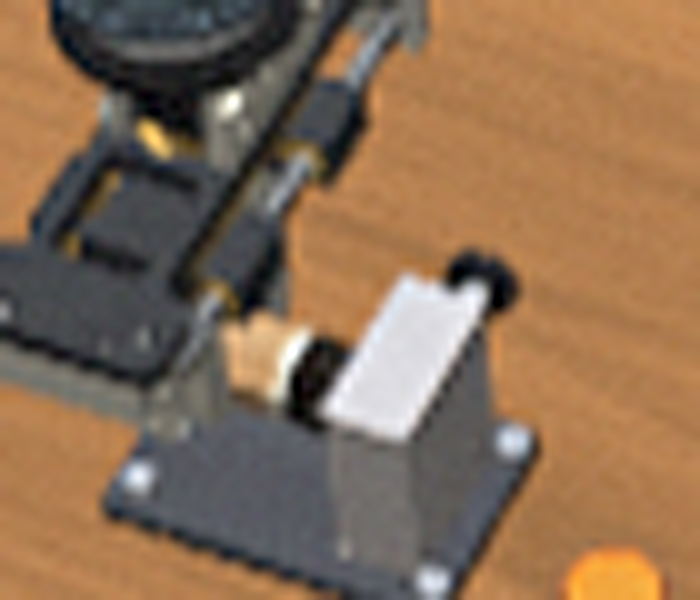

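Call:
{"op": "carry_out", "data": {
  "deltas": [
    {"dx": 0,"dy": 0,"dz": 30,"wx": 0,"wy": 0,"wz": 0},
    {"dx": 0,"dy": 0,"dz": 34,"wx": 0,"wy": 0,"wz": 0},
    {"dx": -40,"dy": 0,"dz": 8,"wx": 0,"wy": 0,"wz": 0},
    {"dx": -40,"dy": 0,"dz": 0,"wx": 0,"wy": 0,"wz": 0},
    {"dx": 0,"dy": -20,"dz": -40,"wx": 0.04,"wy": 0,"wz": 0}
  ]
}}

```text
t: 34.0
eef_pos: [0.6586, -0.0788, 0.135]
tcp_rot: [0.503, 0.496, -0.499, 0.502]
force: [0.6, 0.5, -1.2]
grip_width: 0.3
```

```bash
python3 look.py pics/i19.png 200,200,120,100,5;python3 p.py "[(.503,.2315,.13,-10.6),(.503,.2315,.04,-10.6)]" "(60,)"
```

```text
[ 0.6532 -0.071   0.1328] [-3.7  3.8 -1.5] [0.11 0.23 0.01] 28.136490674930283
at [653.2 -71.  132.8] psi -0.0 tilt [0.09 0.18] t 34.05 q6 -0.28 w 28.1 F [-3.7  3.8 -1.5]
--0 {"dx": 0, "dy": -25, "dz": -50, "wx": 0.03, "wy": 0, "wz": 0},
{"dx": 1, "dy": -27, "dz": -50, "wx": 0.03, "wy": 0, "wz": 0},
{"dx": 0, "dy": -28, "dz": -49, "wx": 0.03, "wy": 0, "wz": 0},
{"dx": 1, "dy": -29, "dz": -48, "wx": 0.03, "wy": 0, "wz": 0},
{"dx": 0, "dy": -31, "dz": -47, "wx": 0.03, "wy": 0, "wz": 0},
--1 {"dx": 1, "dy": -32, "dz": -46, "wx": 0.03, "wy": 0, "wz": 0}, <-(0.503, 0.2315, 0.13, -10.6)
{"dx": 45, "dy": 0, "dz": 0, "wx": 0.00, "wy": 0, "wz": 0},
{"dx": 45, "dy": 0, "dz": 0, "wx": 0.00, "wy": 0, "wz": 0}, <-(0.503, 0.2315, 0.04, -10.6)
```

View pics/i19.png

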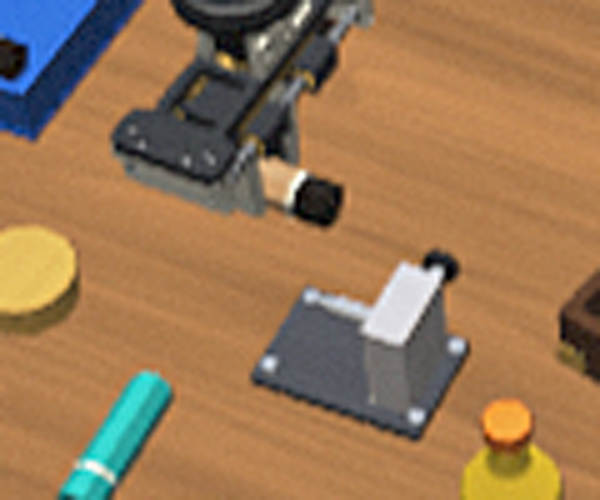

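Call:
{"op": "carry_out", "data": {
  "deltas": [
    {"dx": 0,"dy": -25,"dz": -49,"wx": 0.03,"wy": 0,"wz": 0},
    {"dx": 0,"dy": -26,"dz": -49,"wx": 0.03,"wy": 0,"wz": 0},
    {"dx": 0,"dy": -27,"dz": -48,"wx": 0.03,"wy": 0,"wz": 0},
    {"dx": 0,"dy": -29,"dz": -47,"wx": 0.03,"wy": 0,"wz": 0},
    {"dx": 0,"dy": -31,"dz": -46,"wx": 0.03,"wy": 0,"wz": 0}
  ]
}}

```text
t: 34.67
eef_pos: [0.5298, 0.1729, 0.1308]
tcp_rot: [0.536, 0.462, -0.535, 0.461]
force: [1.0, -0.3, -1.1]
grip_width: 0.298
```

Call:
{"op": "carry_out", "data": {
  "deltas": [
    {"dx": 0,"dy": -30,"dz": -44,"wx": 0.03,"wy": 0,"wz": 0},
    {"dx": 0,"dy": 0,"dz": 0,"wx": 0,"wy": 0,"wz": 0},
    {"dx": 25,"dy": 0,"dz": 0,"wx": 0,"wy": 0,"wz": 0},
    {"dx": 25,"dy": 0,"dz": 0,"wx": 0,"wy": 0,"wz": 0},
    {"dx": 0,"dy": 0,"dz": 0,"wx": 0,"wy": 0,"wz": 0}
  ]
}}

```text
t: 35.3
eef_pos: [0.5064, 0.218, 0.079]
tcp_rot: [-0.541, -0.454, 0.544, -0.453]
force: [-0.6, 0.1, -1.3]
grip_width: 0.294
```

```bash
python3 look.py pics/i20.png 290,170,150,120,5;python3 p.py "[(.503,.2315,.018,-10.6)]" "(60,)"
```

```text
[0.5074 0.2182 0.0802] [ 0.1  0.3 -0. ] [-0.05  0.07 -0.06] 27.79598589311906
at [507.4 218.2  80.2] psi -10.2 tilt [-0.09 -0.01] t 35.35 q6 0.38 w 27.8 F [ 0.1  0.3 -0. ]
--0 {"dx": 31, "dy": -3, "dz": -6, "wx": 0.00, "wy": 0, "wz": 0},
{"dx": 31, "dy": -4, "dz": -6, "wx": 0.01, "wy": 0, "wz": 0}, <-(0.503, 0.2315, 0.018, -10.6)
```

View pics/i20.png

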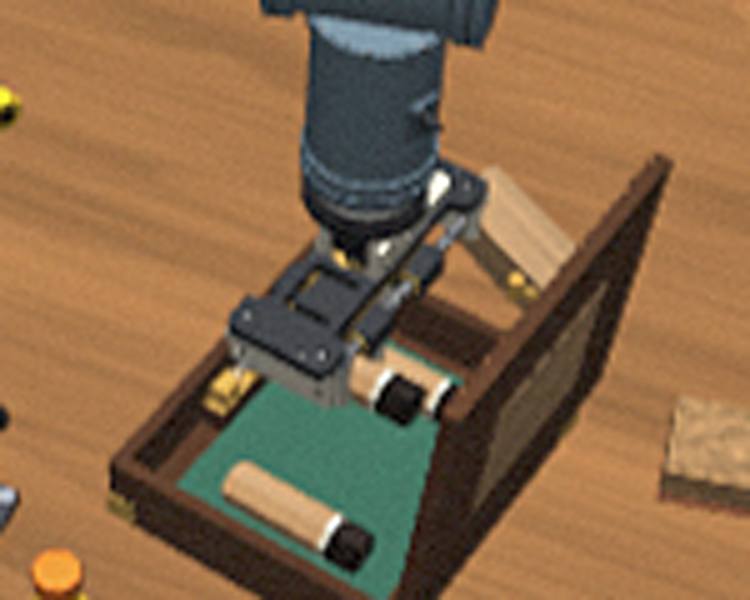

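Call:
{"op": "carry_out", "data": {
  "deltas": [
    {"dx": 8,"dy": -4,"dz": -12,"wx": 0.01,"wy": 0,"wz": 0},
    {"dx": 20,"dy": 0,"dz": 0,"wx": 0,"wy": 0,"wz": 0},
    {"dx": 20,"dy": 0,"dz": 0,"wx": 0,"wy": 0,"wz": 0},
    {"dx": 13,"dy": 0,"dz": 0,"wx": 0,"wy": 0,"wz": 0},
    {"dx": 0,"dy": 0,"dz": 0,"wx": 0,"wy": 0,"wz": 0}
  ]
}}

```text
t: 35.98
eef_pos: [0.5052, 0.2316, 0.0191]
tcp_rot: [-0.544, -0.451, 0.545, -0.451]
force: [-0.4, -0.3, -0.5]
grip_width: 0.297
```

Call:
{"op": "carry_out", "data": {
  "deltas": [
    {"dx": 1,"dy": 0,"dz": 0,"wx": 0,"wy": 0,"wz": 0},
    {"dx": 0,"dy": 0,"dz": 0,"wx": 0,"wy": 0,"wz": 0},
    {"dx": 0,"dy": 0,"dz": 0,"wx": 0,"wy": 0,"wz": 0},
    {"dx": -10,"dy": 0,"dz": 0,"wx": 0,"wy": 0,"wz": 0},
    {"dx": -50,"dy": 0,"dz": 0,"wx": 0,"wy": 0,"wz": 0}
  ],
  "claw": 36
}}

```text
t: 36.6
eef_pos: [0.5033, 0.2307, 0.0772]
tcp_rot: [-0.543, -0.452, 0.547, -0.45]
force: [0.5, 0.4, 0.6]
grip_width: 0.388
```

```bash
python3 look.py pics/i21.png 290,170,150,120,5
python3 - <<'E'
from plant import *
from h import *
handles(snapshot("scene"))
E
python3 p.py "[(.49,.16,.11,-6),(.432,-.22,.10,-4.6),(.432,-.22,.04,-4.6)]" "(60,)"
```

```text
[0.5085 0.2322 0.0856] [2.5 1.3 4.3] [ 0.01 -0.02 -0.02] 35.75137799489316
cen [-0.3097 -2.1706] ang 2.5 len 0.151 wid 0.050 top 0.049 [101.  70.  46.] px [7. 4.]
cen [ 0.0545 -0.0681] ang 35.0 len 0.161 wid 0.091 top 0.048 [107. 128. 141.] px [337. 153.]
cen [ 0.2485 -0.4218] ang 61.9 len 0.109 wid 0.030 top 0.031 [179.  50.  44.] px [231. 156.]
cen [ 0.3102 -0.161 ] ang 64.7 len 0.103 wid 0.043 top 0.030 [197. 180.  54.] px [283. 186.]
cen [ 0.4325 -0.2156] ang 86.6 len 0.101 wid 0.038 top 0.031 [143. 116.  86.] px [254. 203.]
cen [0.2949 0.2675] ang 29.7 len 0.120 wid 0.067 top 0.044 [174. 140. 102.] px [395. 218.]
cen [ 0.7006 -0.358 ] ang 34.6 len 0.199 wid 0.046 top 0.022 [158. 148. 143.] px [177. 247.]
cen [0.3661 0.5719] ang -175.3 len 0.193 wid 0.029 top 0.047 [204. 164. 119.] px [475. 261.]
cen [ 0.7135 -0.2392] ang 52.4 len 0.071 wid 0.070 top 0.033 [199. 163.  83.] px [205. 256.]
cen [0.4137 0.4641] ang 99.5 len 0.099 wid 0.077 top 0.036 [165. 127.  87.] px [439. 262.]
cen [ 0.6734 -0.0106] ang 88.9 len 0.120 wid 0.091 top 0.052 [92. 92. 96.] px [271. 274.]
cen [ 0.7992 -
[... 364 characters left out ...]
 -13, "dy": -3, "dz": 37, "wx": -0.04, "wy": 0, "wz": 0},
{"dx": -13, "dy": -4, "dz": 38, "wx": -0.04, "wy": 0, "wz": 0}, <-(0.49, 0.16, 0.11, -6)
{"dx": 1, "dy": -2, "dz": 55, "wx": -0.00, "wy": 0, "wz": 0},
{"dx": 2, "dy": -3, "dz": 55, "wx": -0.01, "wy": 0, "wz": 0},
{"dx": 1, "dy": -3, "dz": 54, "wx": -0.00, "wy": 0, "wz": 0},
--1 {"dx": 2, "dy": -3, "dz": 55, "wx": -0.01, "wy": 0, "wz": 0},
{"dx": 1, "dy": -3, "dz": 55, "wx": 0.00, "wy": 0, "wz": 0},
{"dx": 2, "dy": -4, "dz": 55, "wx": -0.00, "wy": 0, "wz": 0},
{"dx": 1, "dy": -3, "dz": 54, "wx": -0.01, "wy": 0, "wz": 0}, <-(0.432, -0.22, 0.1, -4.6)
{"dx": 60, "dy": 0, "dz": 0, "wx": 0.00, "wy": 0, "wz": 0}, <-(0.432, -0.22, 0.04, -4.6)
```

View pics/i21.png

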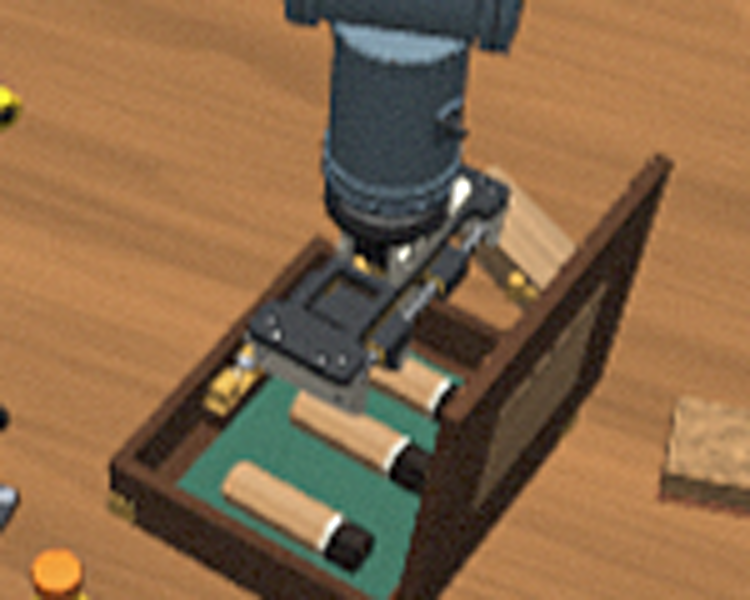

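Three in the case. Last handle is still at (.432,-.223).

Call:
{"op": "carry_out", "data": {
  "deltas": [
    {"dx": -14,"dy": -3,"dz": 37,"wx": -0.04,"wy": 0,"wz": 0},
    {"dx": -8,"dy": -4,"dz": 38,"wx": -0.04,"wy": 0,"wz": 0},
    {"dx": 0,"dy": -2,"dz": 55,"wx": 0,"wy": 0,"wz": 0},
    {"dx": 0,"dy": -3,"dz": 55,"wx": -0.01,"wy": 0,"wz": 0},
    {"dx": 0,"dy": -3,"dz": 54,"wx": 0,"wy": 0,"wz": 0}
  ],
  "claw": 70
}}

```text
t: 37.33
eef_pos: [0.4608, -0.0052, 0.1011]
tcp_rot: [0.524, 0.475, -0.524, 0.475]
force: [0.6, -0.2, 0.7]
grip_width: 0.752
```

Call:
{"op": "carry_out", "data": {
  "deltas": [
    {"dx": 2,"dy": -3,"dz": 55,"wx": -0.01,"wy": 0,"wz": 0},
    {"dx": 2,"dy": -3,"dz": 55,"wx": 0,"wy": 0,"wz": 0},
    {"dx": 2,"dy": -4,"dz": 55,"wx": 0,"wy": 0,"wz": 0},
    {"dx": 2,"dy": -3,"dz": 48,"wx": -0.01,"wy": 0,"wz": 0},
    {"dx": 20,"dy": 0,"dz": 0,"wx": 0,"wy": 0,"wz": 0}
  ]
}}

```text
t: 37.95
eef_pos: [0.4299, -0.2193, 0.0739]
tcp_rot: [0.52, 0.477, -0.52, 0.481]
force: [0.0, 0.2, 0.0]
grip_width: 0.753
```

```bash
python3 look.py pics/i22.png 220,160,80,70,8;python3 p.py "[(.432,-.22,.0045,-4.6)]" "(60,)"
```

```text
[ 0.4278 -0.2161  0.0708] [-1.8  1.1 -1.5] [-0.1   0.1  -0.01] 69.92536819386471
at [ 427.8 -216.1   70.8] psi -4.7 tilt [-0.06  0.04] t 38.00 q6 -0.62 w 69.9 F [-1.8  1.1 -1.5]
--0 {"dx": 33, "dy": 2, "dz": 2, "wx": -0.00, "wy": 0, "wz": 0},
{"dx": 33, "dy": 2, "dz": 2, "wx": -0.00, "wy": 0, "wz": 0}, <-(0.432, -0.22, 0.0045, -4.6)
```

View pics/i22.png

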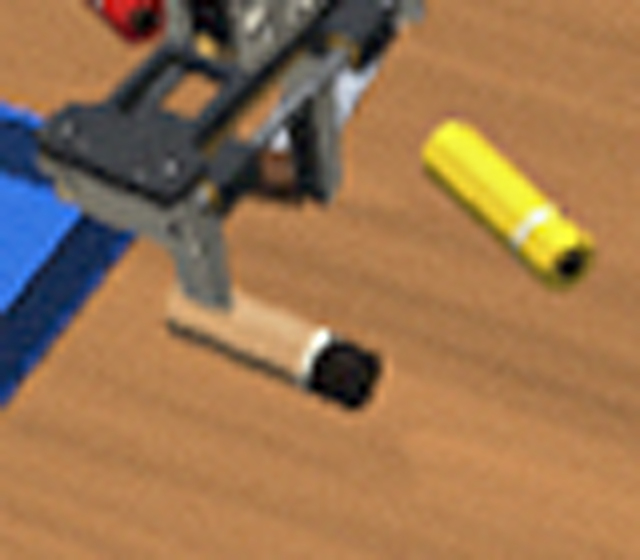

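Call:
{"op": "carry_out", "data": {
  "deltas": [
    {"dx": 10,"dy": 4,"dz": 4,"wx": 0,"wy": 0,"wz": 0},
    {"dx": 25,"dy": 0,"dz": 0,"wx": 0,"wy": 0,"wz": 0},
    {"dx": 20,"dy": 0,"dz": 0,"wx": 0,"wy": 0,"wz": 0},
    {"dx": 9,"dy": 0,"dz": 0,"wx": 0,"wy": 0,"wz": 0},
    {"dx": 0,"dy": 0,"dz": 0,"wx": 0,"wy": 0,"wz": 0}
  ]
}}

```text
t: 38.62
eef_pos: [0.4327, -0.2184, 0.0085]
tcp_rot: [-0.519, -0.481, 0.519, -0.48]
force: [-0.1, -0.6, 0.8]
grip_width: 0.751
```

```bash
python3 p.py "[(.432,-.22,.005,-4.6)]" "(60,)"
```

```text
at [ 432.7 -218.4    8.5] psi -4.4 tilt [-0.03  0.03] t 38.62 q6 -0.62 w 69.8 F [-0.1 -0.6  0.8]
--0 {"dx": 3, "dy": -1, "dz": 2, "wx": 0.00, "wy": 0, "wz": 0}, <-(0.432, -0.22, 0.005, -4.6)
```

Call:
{"op": "carry_out", "data": {
  "deltas": [
    {"dx": 3,"dy": 0,"dz": 2,"wx": 0,"wy": 0,"wz": 0},
    {"dx": 0,"dy": 0,"dz": 0,"wx": 0,"wy": 0,"wz": 0},
    {"dx": 0,"dy": 0,"dz": 0,"wx": 0,"wy": 0,"wz": 0},
    {"dx": 0,"dy": 0,"dz": 0,"wx": 0,"wy": 0,"wz": 0},
    {"dx": 0,"dy": 0,"dz": 0,"wx": 0,"wy": 0,"wz": 0}
  ],
  "claw": 0
}}

```text
t: 39.25
eef_pos: [0.4324, -0.2209, 0.0058]
tcp_rot: [-0.519, -0.48, 0.519, -0.48]
force: [-1.5, 0.1, 1.0]
grip_width: 0.297
```

```bash
python3 p.py "[(.433,-.22,.06,-4.6),(.6755,-.12,.055,2.5),(.6755,-.118,.051,2.5)]" "(60,)"
```

```text
at [ 432.4 -220.9    5.8] psi -4.5 tilt [ 0.   -0.01] t 39.25 q6 -0.62 w 27.6 F [-1.5  0.1  1. ]
--0 {"dx": -54, "dy": 0, "dz": -1, "wx": 0.00, "wy": 0, "wz": 0}, <-(0.433, -0.22, 0.06, -4.6)
{"dx": 1, "dy": 47, "dz": -24, "wx": -0.02, "wy": 0, "wz": 0},
{"dx": 1, "dy": 47, "dz": -22, "wx": -0.03, "wy": 0, "wz": 0},
{"dx": 1, "dy": 48, "dz": -22, "wx": -0.02, "wy": 0, "wz": 0},
{"dx": 1, "dy": 49, "dz": -20, "wx": -0.03, "wy": 0, "wz": 0},
--1 {"dx": 1, "dy": 49, "dz": -19, "wx": -0.02, "wy": 0, "wz": 0}, <-(0.6755, -0.12, 0.055, 2.5)
{"dx": 4, "dy": 0, "dz": -2, "wx": -0.00, "wy": 0, "wz": 0}, <-(0.6755, -0.118, 0.051, 2.5)
```

Call:
{"op": "carry_out", "data": {
  "deltas": [
    {"dx": -50,"dy": 0,"dz": -1,"wx": 0,"wy": 0,"wz": 0},
    {"dx": 0,"dy": 47,"dz": -24,"wx": -0.02,"wy": 0,"wz": 0},
    {"dx": 0,"dy": 47,"dz": -22,"wx": -0.03,"wy": 0,"wz": 0},
    {"dx": 0,"dy": 48,"dz": -22,"wx": -0.02,"wy": 0,"wz": 0},
    {"dx": 0,"dy": 49,"dz": -20,"wx": -0.03,"wy": 0,"wz": 0}
  ]
}}

```text
t: 39.88
eef_pos: [0.6285, -0.1392, 0.0555]
tcp_rot: [0.494, 0.506, -0.494, 0.506]
force: [0.8, -1.0, -1.4]
grip_width: 0.293
```

Call:
{"op": "carry_out", "data": {
  "deltas": [
    {"dx": 0,"dy": 49,"dz": -19,"wx": -0.02,"wy": 0,"wz": 0},
    {"dx": 4,"dy": 0,"dz": 0,"wx": 0,"wy": 0,"wz": 0},
    {"dx": 0,"dy": 0,"dz": 0,"wx": 0,"wy": 0,"wz": 0},
    {"dx": 0,"dy": 0,"dz": 0,"wx": 0,"wy": 0,"wz": 0},
    {"dx": 0,"dy": 0,"dz": 0,"wx": 0,"wy": 0,"wz": 0}
  ]
}}

```text
t: 40.5
eef_pos: [0.675, -0.1209, 0.052]
tcp_rot: [0.49, 0.51, -0.49, 0.51]
force: [0.3, -0.6, -0.5]
grip_width: 0.292
```

```bash
python3 look.py pics/i23.png 240,225,70,60,10;python3 p.py "[(.6755,-.118,.0515,2.5)]" "(60,)"
```

```text
[ 0.6752 -0.1208  0.0521] [ 0.1  0.1 -0.7] [-0.06  0.07  0.03] 27.832293886924276
at [ 675.2 -120.8   52.1] psi 2.3 tilt [ 0.01 -0.01] t 40.55 q6 -0.38 w 27.8 F [ 0.1  0.1 -0.7]
--0 {"dx": 1, "dy": 0, "dz": -3, "wx": -0.00, "wy": 0, "wz": 0}, <-(0.6755, -0.118, 0.0515, 2.5)
```

View pics/i23.png

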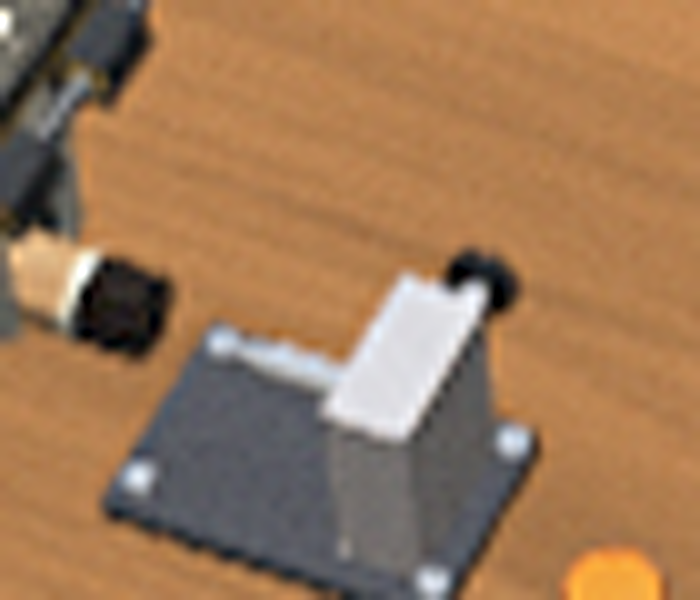

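Call:
{"op": "carry_out", "data": {
  "deltas": [
    {"dx": 1,"dy": 0,"dz": -15,"wx": 0,"wy": 0,"wz": 0},
    {"dx": 0,"dy": 1,"dz": -12,"wx": 0,"wy": 0,"wz": 0},
    {"dx": 0,"dy": 0,"dz": -8,"wx": 0,"wy": 0,"wz": 0},
    {"dx": 0,"dy": 0,"dz": -6,"wx": 0,"wy": 0,"wz": 0},
    {"dx": 0,"dy": 0,"dz": -4,"wx": 0,"wy": 0,"wz": 0}
  ]
}}

```text
t: 41.18
eef_pos: [0.6749, -0.0745, 0.0507]
tcp_rot: [0.489, 0.51, -0.489, 0.511]
force: [0.8, -0.1, -0.8]
grip_width: 0.3
```

Call:
{"op": "carry_out", "data": {
  "deltas": [
    {"dx": 0,"dy": 0,"dz": -3,"wx": 0,"wy": 0,"wz": 0},
    {"dx": 0,"dy": 0,"dz": -3,"wx": 0,"wy": 0,"wz": 0},
    {"dx": 0,"dy": 0,"dz": -2,"wx": 0,"wy": 0,"wz": 0},
    {"dx": 0,"dy": 0,"dz": -2,"wx": 0,"wy": 0,"wz": 0},
    {"dx": 0,"dy": 0,"dz": -2,"wx": 0,"wy": 0,"wz": 0}
  ]
}}

```text
t: 41.8
eef_pos: [0.6748, -0.0685, 0.051]
tcp_rot: [0.488, 0.508, -0.491, 0.512]
force: [-1.1, -18.6, -1.6]
grip_width: 0.297
```

```bash
python3 look.py pics/i24.png 240,225,70,60,10
```

```text
[ 0.6747 -0.0686  0.051 ] [ -1.  -16.   -2.5] [-2.84  0.21  0.05] 27.775737595061855
```

View pics/i24.png

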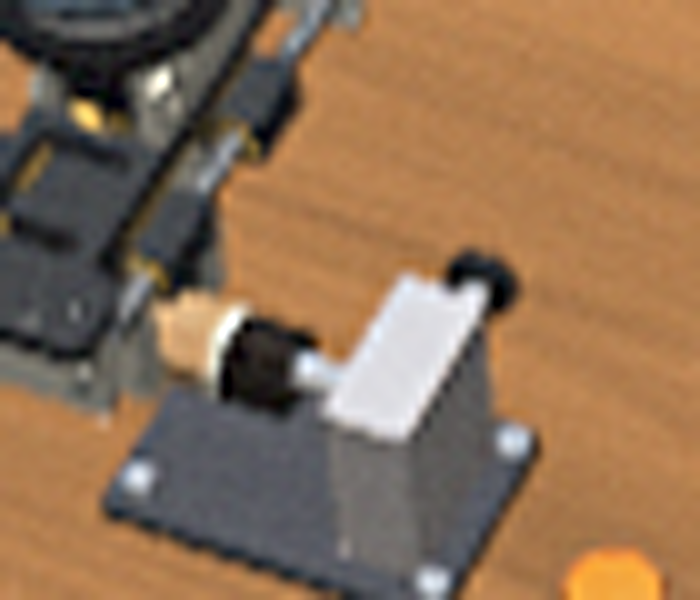

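Call:
{"op": "carry_out", "data": {
  "deltas": [
    {"dx": 0,"dy": 0,"dz": 28,"wx": 0,"wy": 0,"wz": 0},
    {"dx": 0,"dy": 0,"dz": 32,"wx": 0,"wy": 0,"wz": 0},
    {"dx": -25,"dy": -30,"dz": 30,"wx": 0.01,"wy": 0,"wz": 0},
    {"dx": -25,"dy": -30,"dz": 35,"wx": 0.01,"wy": 0,"wz": 0},
    {"dx": -20,"dy": -30,"dz": 40,"wx": 0.01,"wy": 0,"wz": 0}
  ]
}}

```text
t: 42.48
eef_pos: [0.5896, -0.2317, 0.1217]
tcp_rot: [0.497, 0.503, -0.497, 0.503]
force: [0.2, 0.4, -1.0]
grip_width: 0.296
```

```bash
python3 look.py pics/i25.png 150,140,150,120,5;python3 p.py "[(.45,-.408,.12,0.5),(.45,-.408,.07,0.5)]" "(58,)"
```

```text
[ 0.5874 -0.238   0.1245] [-0.6 -3.1 -0.1] [-0.2   0.15  0.03] 27.800350518877302
at [ 587.4 -238.   124.5] psi 0.5 tilt [ 0.09 -0.32] t 42.52 q6 -0.57 w 27.8 F [-0.6 -3.1 -0.1]
--0 {"dx": 1, "dy": -35, "dz": 42, "wx": -0.00, "wy": 0, "wz": 0},
{"dx": 1, "dy": -34, "dz": 42, "wx": -0.00, "wy": 0, "wz": 0},
{"dx": 1, "dy": -35, "dz": 43, "wx": -0.00, "wy": 0, "wz": 0},
{"dx": 2, "dy": -35, "dz": 42, "wx": -0.00, "wy": 0, "wz": 0}, <-(0.45, -0.408, 0.12, 0.5)
{"dx": 50, "dy": 0, "dz": 0, "wx": -0.00, "wy": 0, "wz": 0}, <-(0.45, -0.408, 0.07, 0.5)
```

View pics/i25.png

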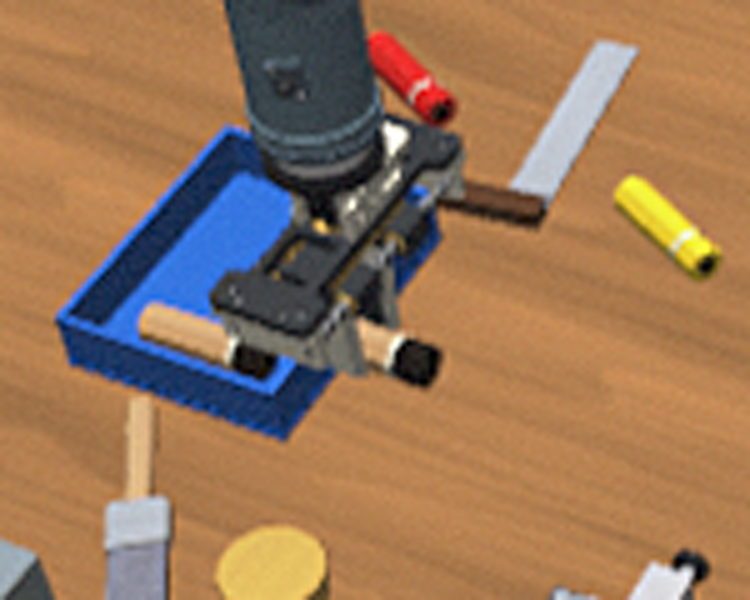

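Call:
{"op": "carry_out", "data": {
  "deltas": [
    {"dx": 0,"dy": -34,"dz": 40,"wx": 0,"wy": 0,"wz": 0},
    {"dx": 0,"dy": -33,"dz": 40,"wx": 0,"wy": 0,"wz": 0},
    {"dx": 0,"dy": -33,"dz": 40,"wx": 0,"wy": 0,"wz": 0},
    {"dx": 0,"dy": -32,"dz": 40,"wx": 0,"wy": 0,"wz": 0},
    {"dx": 0,"dy": 0,"dz": 0,"wx": 0,"wy": 0,"wz": 0}
  ]
}}

```text
t: 43.15
eef_pos: [0.458, -0.3955, 0.1207]
tcp_rot: [0.498, 0.502, -0.499, 0.502]
force: [0.8, 0.4, -1.2]
grip_width: 0.299
```

```bash
python3 look.py pics/i26.png 150,140,150,120,5;python3 p.py "[(.45,-.408,.016,0.5)]" "(58,)"
```

```text
[ 0.4592 -0.3937  0.1206] [ 0.4 -0.4 -1.2] [ 0.01  0.04 -0.02] 27.45709890193282
at [ 459.2 -393.7  120.6] psi 0.5 tilt [0.02 0.01] t 43.20 q6 -0.90 w 27.5 F [ 0.4 -0.4 -1.2]
--0 {"dx": 52, "dy": -5, "dz": 7, "wx": -0.00, "wy": 0, "wz": 0},
{"dx": 53, "dy": -4, "dz": 7, "wx": -0.00, "wy": 0, "wz": 0}, <-(0.45, -0.408, 0.016, 0.5)
```

View pics/i26.png

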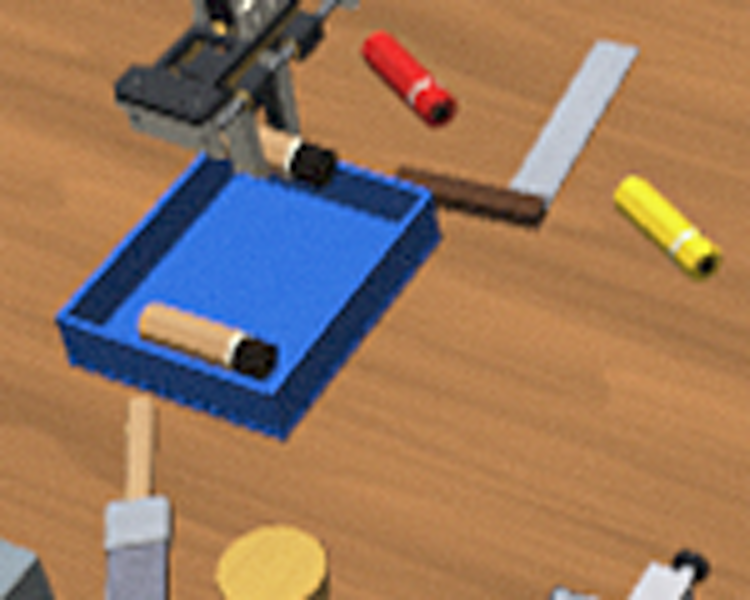

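Call:
{"op": "carry_out", "data": {
  "deltas": [
    {"dx": 20,"dy": -5,"dz": 13,"wx": 0,"wy": 0,"wz": 0},
    {"dx": 30,"dy": 0,"dz": 0,"wx": 0,"wy": 0,"wz": 0},
    {"dx": 30,"dy": 0,"dz": 0,"wx": 0,"wy": 0,"wz": 0},
    {"dx": 16,"dy": 0,"dz": 0,"wx": 0,"wy": 0,"wz": 0},
    {"dx": 7,"dy": 0,"dz": 0,"wx": 0,"wy": 0,"wz": 0}
  ]
}}

```text
t: 43.82
eef_pos: [0.4553, -0.4045, 0.0161]
tcp_rot: [0.497, 0.504, -0.497, 0.502]
force: [1.4, 0.1, -1.3]
grip_width: 0.302
```

Call:
{"op": "carry_out", "data": {
  "deltas": [
    {"dx": 1,"dy": 0,"dz": 0,"wx": 0,"wy": 0,"wz": 0},
    {"dx": 0,"dy": 0,"dz": 0,"wx": 0,"wy": 0,"wz": 0},
    {"dx": 0,"dy": 0,"dz": 0,"wx": 0,"wy": 0,"wz": 0},
    {"dx": -10,"dy": 0,"dz": 0,"wx": 0,"wy": 0,"wz": 0},
    {"dx": -50,"dy": 0,"dz": 0,"wx": 0,"wy": 0,"wz": 0}
  ],
  "claw": 40
}}

```text
t: 44.45
eef_pos: [0.4537, -0.4037, 0.0751]
tcp_rot: [0.497, 0.505, -0.497, 0.501]
force: [1.3, -0.9, 0.7]
grip_width: 0.429
```

Call:
{"op": "carry_out", "data": {
  "deltas": [
    {"dx": -50,"dy": 0,"dz": 0,"wx": 0,"wy": 0,"wz": 0},
    {"dx": -40,"dy": 0,"dz": -40,"wx": 0,"wy": 0,"wz": 0},
    {"dx": -20,"dy": 0,"dz": -55,"wx": 0,"wy": 0,"wz": 0},
    {"dx": 0,"dy": 0,"dz": -55,"wx": 0,"wy": 0,"wz": 0},
    {"dx": 0,"dy": 0,"dz": -50,"wx": 0,"wy": 0,"wz": 0}
  ],
  "claw": 0
}}

```text
t: 45.08
eef_pos: [0.4529, -0.2039, 0.1883]
tcp_rot: [0.497, 0.502, -0.497, 0.504]
force: [0.3, 0.3, -0.0]
grip_width: 0.006
```

```bash
python3 - <<'E'
from plant import *
from h import *
s=snapshot("scene");cv2.imwrite("pics/s5.png",s["img"][:,:,::-1]);np.savez("scene5.npz",**s)
s=snapshot("top");cv2.imwrite("pics/t5.png",s["img"][:,:,::-1]);np.savez("top5.npz",**s)
P=cloud(s)
# lid free edge/inner-top points
q=P.reshape(-1,3);q=q[(q[:,2]>.2)&(q[:,1]>.28)&(q[:,1]<.42)&(q[:,0]>.38)&(q[:,0]<.68)]
C=np.array([.5127,.2195]);xc=np.array([.184,.983]);yc=np.array([-.983,.184])
if len(q):
    X=(q[:,:2]-C)@xc;Y=(q[:,:2]-C)@yc
    i=q[:,2]>q[:,2].max()-.02
    print(len(q),"ztop",q[:,2].max(),"x at top",np.percentile(X[i],[5,50,95]),"Y",Y[i].min(),Y[i].max())
E
python3 p.py "[]"
```

```text
1873 ztop 0.27543956826725813 x at top [0.12271189 0.12695943 0.13453362] Y -0.12048048143836619 0.11926714472221858
at [ 452.3 -201.   187.9] psi 0.9 tilt [0.04 0.06] t 45.17 q6 -0.66 w 0.7 F [ 0.4 -0.5 -0.2]
```

View pics/s5.png

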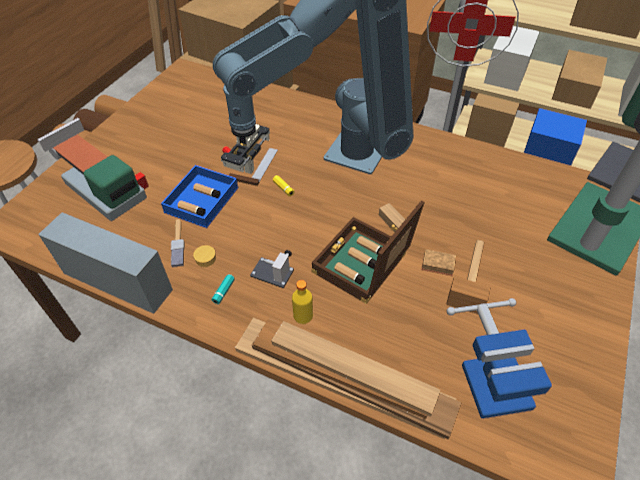

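View pics/t5.png

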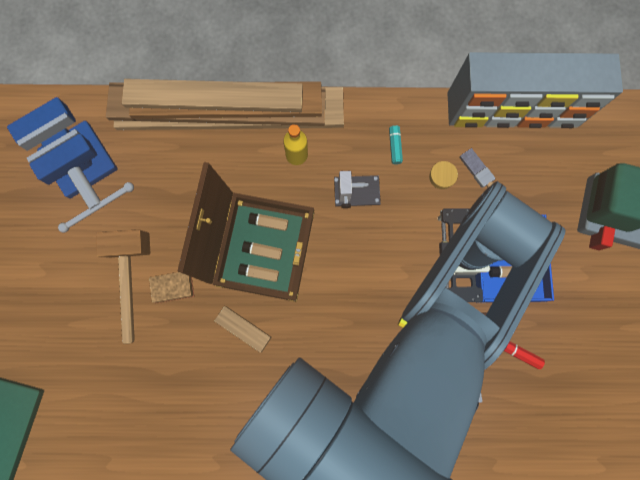

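```bash
cat > lid.py <<'E'
import numpy as np
C=np.array([.5127,.2195]);xc=np.array([.184,.983]);yc=np.array([-.983,.184])
def W(x,z,y=0): 
    p=C+x*xc+y*yc;return (round(p[0],4),round(p[1],4),round(z,4),-10.6)
def tip(phi,rho,gap=0,delta=.008):
    return W(.105-rho*np.cos(phi)+(.012+gap)*np.sin(phi)+delta,.054+rho*np.sin(phi)+(.012+gap)*np.cos(phi))
E
cat > p2.py <<'E'
import sys
from plant import *
from h import *
from lid import *
plan(get_obs(),eval(sys.argv[1]),*eval(sys.argv[2] if len(sys.argv)>2 else "()"))
E
python3 p2.py "[(.47,-.03,.32,-4),W(.170,.32),W(.165,.242)]" "(58,)"
```

```text
at [ 452.3 -201.   187.9] psi 0.9 tilt [0.04 0.06] t 45.17 q6 -0.66 w 0.7 F [ 0.4 -0.5 -0.2]
--0 {"dx": -33, "dy": 5, "dz": -43, "wx": 0.02, "wy": 0, "wz": 0},
{"dx": -33, "dy": 4, "dz": -42, "wx": 0.02, "wy": 0, "wz": 0},
{"dx": -33, "dy": 4, "dz": -43, "wx": 0.02, "wy": 0, "wz": 0},
{"dx": -33, "dy": 2, "dz": -43, "wx": 0.03, "wy": 0, "wz": 0}, <-(0.47, -0.03, 0.32, -4)
{"dx": 0, "dy": 5, "dz": -53, "wx": 0.01, "wy": 0, "wz": 0},
--1 {"dx": 0, "dy": 5, "dz": -52, "wx": 0.02, "wy": 0, "wz": 0},
{"dx": 0, "dy": 4, "dz": -53, "wx": 0.01, "wy": 0, "wz": 0},
{"dx": 0, "dy": 3, "dz": -53, "wx": 0.02, "wy": 0, "wz": 0},
{"dx": 0, "dy": 3, "dz": -53, "wx": 0.01, "wy": 0, "wz": 0},
{"dx": 0, "dy": 1, "dz": -53, "wx": 0.01, "wy": 0, "wz": 0},
--2 {"dx": 0, "dy": 1, "dz": -53, "wx": 0.02, "wy": 0, "wz": 0},
{"dx": 0, "dy": 1, "dz": -53, "wx": 0.01, "wy": 0, "wz": 0}, <-(np.float64(0.544), np.float64(0.3866), 0.32, -10.6)
{"dx": 39, "dy": 0, "dz": 3, "wx": 0.00, "wy": 0, "wz": 0},
{"dx": 39, "dy": 0, "dz": 2, "wx": 0.00, "wy": 0, "wz": 0}, <-(np.float64(0.5431), np.float64(0.3817), 0.242, -10.6)
```

Call:
{"op": "carry_out", "data": {
  "deltas": [
    {"dx": -35,"dy": 5,"dz": -43,"wx": 0.02,"wy": 0,"wz": 0},
    {"dx": -35,"dy": 4,"dz": -42,"wx": 0.02,"wy": 0,"wz": 0},
    {"dx": -35,"dy": 4,"dz": -43,"wx": 0.02,"wy": 0,"wz": 0},
    {"dx": -35,"dy": 2,"dz": -43,"wx": 0.03,"wy": 0,"wz": 0},
    {"dx": 0,"dy": 5,"dz": -53,"wx": 0.01,"wy": 0,"wz": 0}
  ]
}}

```text
t: 45.8
eef_pos: [0.4819, 0.0177, 0.3309]
tcp_rot: [0.524, 0.475, -0.52, 0.479]
force: [1.2, 0.6, -1.2]
grip_width: 0.008
```

```bash
python3 look.py pics/i30.png 200,0,300,300,2;python3 p2.py "[W(.170,.325)]" "(58,)"
```

```text
[0.4815 0.0241 0.3295] [-0.2  4.  -1.2] [0.1  0.1  0.01] 0.4826940568749325
at [481.5  24.1 329.5] psi -4.9 tilt [0.34 0.21] t 45.85 q6 -0.10 w 0.5 F [-0.2  4.  -1.2]
--0 {"dx": 1, "dy": 4, "dz": -52, "wx": 0.01, "wy": 0, "wz": 0},
{"dx": 0, "dy": 4, "dz": -53, "wx": 0.02, "wy": 0, "wz": 0},
{"dx": 1, "dy": 3, "dz": -52, "wx": 0.01, "wy": 0, "wz": 0},
{"dx": 1, "dy": 3, "dz": -53, "wx": 0.02, "wy": 0, "wz": 0},
{"dx": 0, "dy": 1, "dz": -52, "wx": 0.01, "wy": 0, "wz": 0},
--1 {"dx": 1, "dy": 1, "dz": -53, "wx": 0.01, "wy": 0, "wz": 0},
{"dx": 0, "dy": 0, "dz": -52, "wx": 0.02, "wy": 0, "wz": 0}, <-(np.float64(0.544), np.float64(0.3866), 0.325, -10.6)
```

Call:
{"op": "carry_out", "data": {
  "deltas": [
    {"dx": 0,"dy": 4,"dz": -52,"wx": 0.01,"wy": 0,"wz": 0},
    {"dx": 0,"dy": 4,"dz": -53,"wx": 0.02,"wy": 0,"wz": 0},
    {"dx": 0,"dy": 3,"dz": -52,"wx": 0.01,"wy": 0,"wz": 0},
    {"dx": 0,"dy": 3,"dz": -53,"wx": 0.02,"wy": 0,"wz": 0},
    {"dx": 0,"dy": 1,"dz": -52,"wx": 0.01,"wy": 0,"wz": 0}
  ]
}}

```text
t: 46.48
eef_pos: [0.5261, 0.2772, 0.3273]
tcp_rot: [0.538, 0.458, -0.538, 0.459]
force: [1.6, -0.6, -0.1]
grip_width: 0.004
```

Call:
{"op": "carry_out", "data": {
  "deltas": [
    {"dx": 0,"dy": 1,"dz": -53,"wx": 0.01,"wy": 0,"wz": 0},
    {"dx": 0,"dy": 0,"dz": -52,"wx": 0.02,"wy": 0,"wz": 0},
    {"dx": 0,"dy": 0,"dz": 0,"wx": 0,"wy": 0,"wz": 0},
    {"dx": 0,"dy": 0,"dz": 0,"wx": 0,"wy": 0,"wz": 0},
    {"dx": 0,"dy": 0,"dz": 0,"wx": 0,"wy": 0,"wz": 0}
  ]
}}

```text
t: 47.1
eef_pos: [0.5438, 0.3781, 0.3273]
tcp_rot: [0.545, 0.45, -0.545, 0.451]
force: [-0.3, -0.2, -0.2]
grip_width: 0.006
```

```bash
python3 look.py pics/i31.png 290,110,180,160,4;python3 p2.py "[W(.170,.242)]" "(58,)"
```

```text
[0.5437 0.3782 0.3274] [ 0.6 -0.6  1.2] [-0.06  0.07 -0.01] 0.48010387852139835
at [543.7 378.2 327.4] psi -10.9 tilt [ 0.05 -0.  ] t 47.15 q6 0.63 w 0.5 F [ 0.6 -0.6  1.2]
--0 {"dx": 43, "dy": -1, "dz": -4, "wx": -0.00, "wy": 0, "wz": 0},
{"dx": 42, "dy": 0, "dz": -4, "wx": -0.00, "wy": 0, "wz": 0}, <-(np.float64(0.544), np.float64(0.3866), 0.242, -10.6)
```

View pics/i31.png

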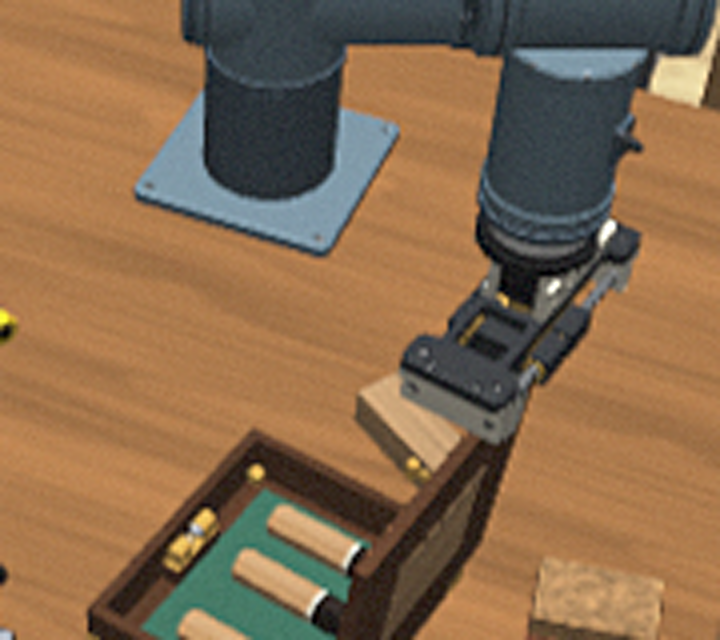

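Call:
{"op": "carry_out", "data": {
  "deltas": [
    {"dx": 0,"dy": 0,"dz": -10,"wx": 0,"wy": 0,"wz": 0},
    {"dx": 30,"dy": 0,"dz": 0,"wx": 0,"wy": 0,"wz": 0},
    {"dx": 30,"dy": 0,"dz": 0,"wx": 0,"wy": 0,"wz": 0},
    {"dx": 25,"dy": 0,"dz": 0,"wx": 0,"wy": 0,"wz": 0},
    {"dx": 0,"dy": 0,"dz": 0,"wx": 0,"wy": 0,"wz": 0}
  ]
}}

```text
t: 47.78
eef_pos: [0.5442, 0.389, 0.2395]
tcp_rot: [-0.543, -0.451, 0.546, -0.45]
force: [0.7, 0.2, -0.3]
grip_width: 0.003
```

```bash
python3 look.py pics/i32.png 290,110,180,160,4;python3 p2.py "[tip(f,.19) for f in (1.6,1.45,1.3,1.15,1.0)]" "(60,)"
```

```text
[0.545  0.3895 0.2414] [0.8 0.5 0.1] [-0.02  0.09  0.04] 0.3338398670755341
at [545.  389.5 241.4] psi -10.8 tilt [-0.07 -0.03] t 47.83 q6 0.64 w 0.3 F [0.8 0.5 0.1]
--0 {"dx": -2, "dy": 0, "dz": 42, "wx": -0.00, "wy": 0, "wz": 0}, <-(np.float64(0.5367), np.float64(0.3478), np.float64(0.2436), -10.6)
{"dx": -1, "dy": 0, "dz": 29, "wx": -0.00, "wy": 0, "wz": 0}, <-(np.float64(0.5315), np.float64(0.3198), np.float64(0.2441), -10.6)
{"dx": 4, "dy": 0, "dz": 28, "wx": -0.00, "wy": 0, "wz": 0}, <-(np.float64(0.5263), np.float64(0.292), np.float64(0.2403), -10.6)
{"dx": 8, "dy": 0, "dz": 28, "wx": -0.00, "wy": 0, "wz": 0}, <-(np.float64(0.5212), np.float64(0.2651), np.float64(0.2323), -10.6)
{"dx": 12, "dy": 0, "dz": 26, "wx": -0.00, "wy": 0, "wz": 0}, <-(np.float64(0.5165), np.float64(0.2396), np.float64(0.2204), -10.6)
```

View pics/i32.png

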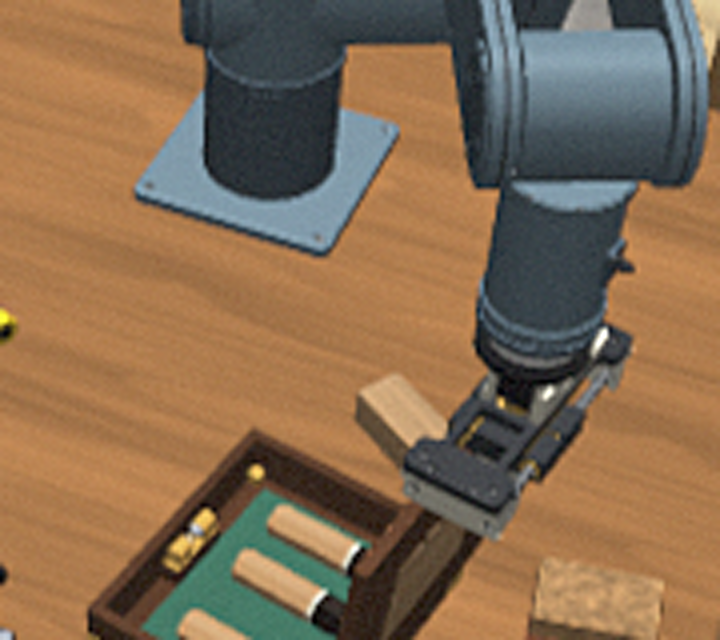

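Call:
{"op": "carry_out", "data": {
  "deltas": [
    {"dx": 0,"dy": 0,"dz": 20,"wx": 0,"wy": 0,"wz": 0},
    {"dx": 0,"dy": 0,"dz": 15,"wx": 0,"wy": 0,"wz": 0},
    {"dx": 0,"dy": 0,"dz": 12,"wx": 0,"wy": 0,"wz": 0},
    {"dx": 0,"dy": 0,"dz": 12,"wx": 0,"wy": 0,"wz": 0},
    {"dx": 0,"dy": 0,"dz": 12,"wx": 0,"wy": 0,"wz": 0}
  ]
}}

```text
t: 48.45
eef_pos: [0.5324, 0.3193, 0.2423]
tcp_rot: [0.545, 0.451, -0.544, 0.451]
force: [2.9, 2.9, 0.6]
grip_width: 0.007
```

```bash
python3 look.py pics/i33.png 290,110,180,160,4;python3 p2.py "[tip(f,.19) for f in (1.3,1.15,1.0,.85,.7)]" "(60,)"
```

```text
[0.532  0.3178 0.242 ] [1.5 0.9 0.6] [ 0.2  -0.06 -0.06] 0.2579381292845817
at [532.  317.8 242. ] psi -10.8 tilt [ 0.03 -0.05] t 48.50 q6 0.55 w 0.3 F [1.5 0.9 0.6]
--0 {"dx": 2, "dy": -1, "dz": 26, "wx": -0.00, "wy": 0, "wz": 0}, <-(np.float64(0.5263), np.float64(0.292), np.float64(0.2403), -10.6)
{"dx": 8, "dy": 0, "dz": 28, "wx": -0.00, "wy": 0, "wz": 0}, <-(np.float64(0.5212), np.float64(0.2651), np.float64(0.2323), -10.6)
{"dx": 12, "dy": 0, "dz": 26, "wx": -0.00, "wy": 0, "wz": 0}, <-(np.float64(0.5165), np.float64(0.2396), np.float64(0.2204), -10.6)
{"dx": 15, "dy": 1, "dz": 23, "wx": -0.00, "wy": 0, "wz": 0}, <-(np.float64(0.5121), np.float64(0.2162), np.float64(0.2047), -10.6)
{"dx": 19, "dy": 0, "dz": 22, "wx": -0.00, "wy": 0, "wz": 0}, <-(np.float64(0.5082), np.float64(0.1953), np.float64(0.1856), -10.6)
```

View pics/i33.png

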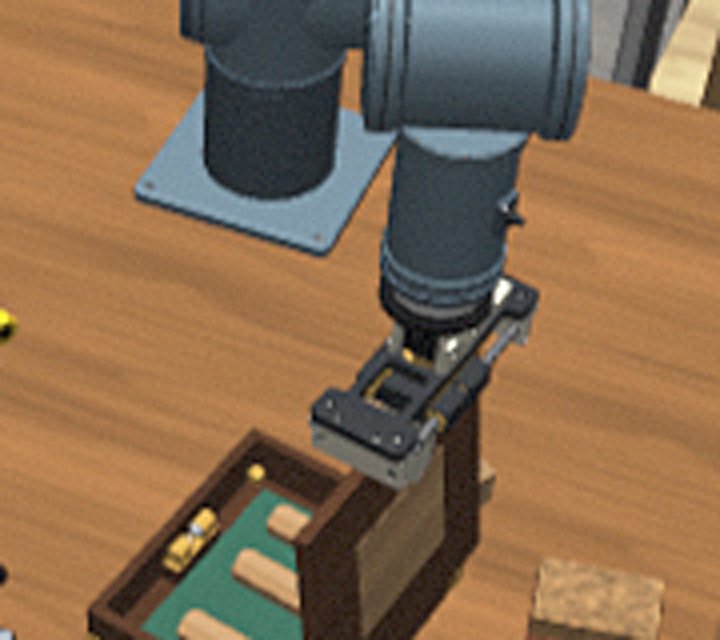

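Lid moves with the fingers. Continue the arc.

Call:
{"op": "carry_out", "data": {
  "deltas": [
    {"dx": 2,"dy": 0,"dz": 26,"wx": 0,"wy": 0,"wz": 0},
    {"dx": 8,"dy": 0,"dz": 28,"wx": 0,"wy": 0,"wz": 0},
    {"dx": 12,"dy": 0,"dz": 26,"wx": 0,"wy": 0,"wz": 0},
    {"dx": 15,"dy": 0,"dz": 23,"wx": 0,"wy": 0,"wz": 0},
    {"dx": 10,"dy": 0,"dz": 11,"wx": 0,"wy": 0,"wz": 0}
  ]
}}

```text
t: 49.12
eef_pos: [0.5096, 0.2063, 0.1938]
tcp_rot: [-0.544, -0.451, 0.546, -0.45]
force: [-0.2, 0.4, 3.2]
grip_width: 0.004
```

```bash
python3 look.py pics/i34.png 290,110,180,160,4;python3 p2.py "[tip(f,.19) for f in (.65,.5,.35,.2,.12)]" "(60,)"
```

```text
[0.5091 0.2055 0.1926] [-0.2 -1.2 -0.2] [-0.03  0.1  -0.02] 0.5900476221944407
at [509.1 205.5 192.6] psi -10.8 tilt [-0.23 -0.12] t 49.17 q6 0.37 w 0.6 F [-0.2 -1.2 -0.2]
--0 {"dx": 14, "dy": 1, "dz": 17, "wx": -0.00, "wy": 0, "wz": 0}, <-(np.float64(0.507), np.float64(0.189), np.float64(0.1785), -10.6)
{"dx": 23, "dy": 0, "dz": 17, "wx": -0.00, "wy": 0, "wz": 0}, <-(np.float64(0.5039), np.float64(0.1723), np.float64(0.1556), -10.6)
{"dx": 25, "dy": 0, "dz": 13, "wx": -0.00, "wy": 0, "wz": 0}, <-(np.float64(0.5014), np.float64(0.1592), np.float64(0.1304), -10.6)
{"dx": 27, "dy": 0, "dz": 9, "wx": -0.00, "wy": 0, "wz": 0}, <-(np.float64(0.4997), np.float64(0.1499), np.float64(0.1035), -10.6)
{"dx": 15, "dy": 0, "dz": 4, "wx": -0.00, "wy": 0, "wz": 0}, <-(np.float64(0.499), np.float64(0.1466), np.float64(0.0887), -10.6)
```

View pics/i34.png

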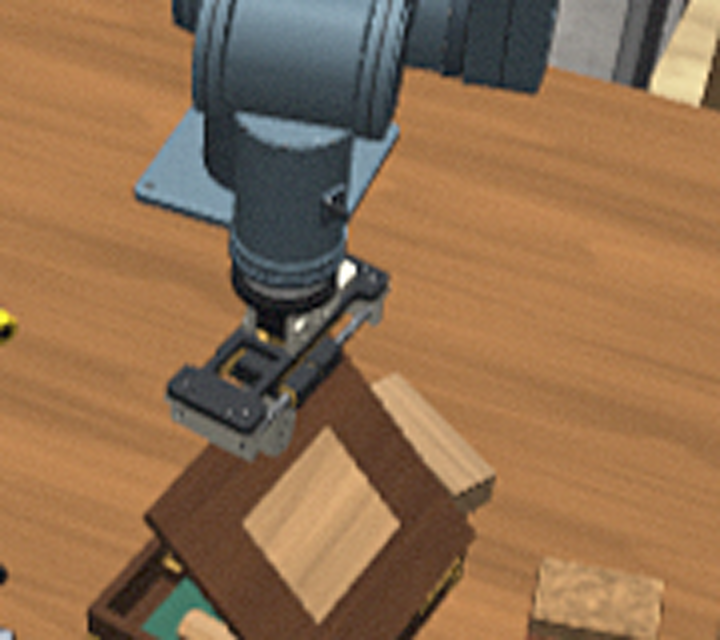

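Call:
{"op": "carry_out", "data": {
  "deltas": [
    {"dx": 14,"dy": 0,"dz": 17,"wx": 0,"wy": 0,"wz": 0},
    {"dx": 23,"dy": 0,"dz": 17,"wx": 0,"wy": 0,"wz": 0},
    {"dx": 25,"dy": 0,"dz": 14,"wx": 0,"wy": 0,"wz": 0},
    {"dx": 24,"dy": 0,"dz": 12,"wx": 0,"wy": 0,"wz": 0},
    {"dx": 10,"dy": 0,"dz": 6,"wx": 0,"wy": 0,"wz": 0}
  ]
}}

```text
t: 49.8
eef_pos: [0.4974, 0.1428, 0.0975]
tcp_rot: [-0.544, -0.451, 0.546, -0.45]
force: [-0.5, 1.3, 1.7]
grip_width: 0.005
```

```bash
python3 look.py pics/i35.png 290,130,140,130,5;python3 p2.py "[W(-.093,.078),W(-.093,.066)]" "(60,)"
```

```text
[0.497  0.1423 0.0968] [-0.   0.7 -0.6] [-0.06  0.12 -0.02] 0.3039577645442496
at [497.  142.3  96.8] psi -10.8 tilt [-0.2  -0.04] t 49.85 q6 0.25 w 0.3 F [-0.   0.7 -0.6]
--0 {"dx": 19, "dy": 1, "dz": 14, "wx": -0.00, "wy": 0, "wz": 0}, <-(np.float64(0.4956), np.float64(0.1281), 0.078, -10.6)
{"dx": 12, "dy": 0, "dz": 0, "wx": -0.00, "wy": 0, "wz": 0}, <-(np.float64(0.4956), np.float64(0.1281), 0.066, -10.6)
```

View pics/i35.png

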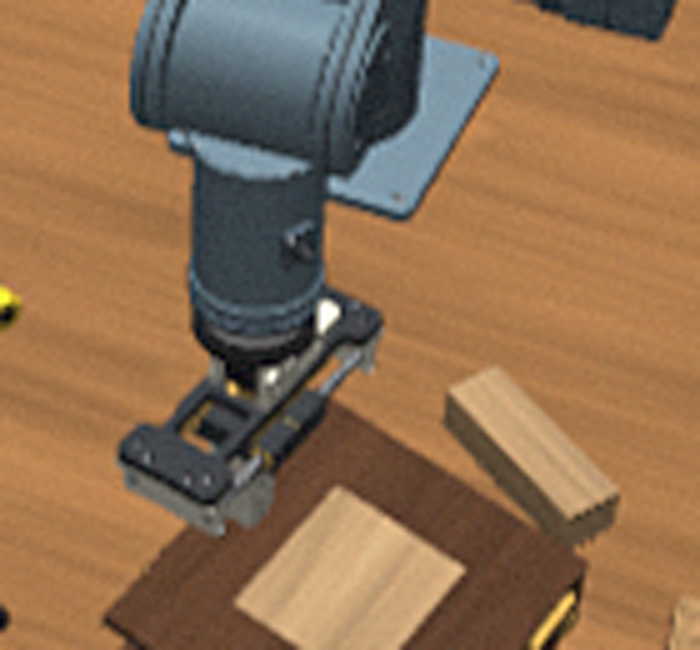

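Call:
{"op": "carry_out", "data": {
  "deltas": [
    {"dx": 0,"dy": 0,"dz": 14,"wx": 0,"wy": 0,"wz": 0},
    {"dx": 8,"dy": 0,"dz": 0,"wx": 0,"wy": 0,"wz": 0},
    {"dx": 6,"dy": 0,"dz": 0,"wx": 0,"wy": 0,"wz": 0},
    {"dx": 4,"dy": 0,"dz": 0,"wx": 0,"wy": 0,"wz": 0},
    {"dx": 2,"dy": 0,"dz": 0,"wx": 0,"wy": 0,"wz": 0}
  ]
}}

```text
t: 50.48
eef_pos: [0.4958, 0.1292, 0.0788]
tcp_rot: [-0.545, -0.451, 0.545, -0.451]
force: [-1.5, -1.6, 9.3]
grip_width: 0.004
```

Call:
{"op": "carry_out", "data": {
  "deltas": [
    {"dx": 2,"dy": 0,"dz": 0,"wx": 0,"wy": 0,"wz": 0},
    {"dx": 1,"dy": 0,"dz": 0,"wx": 0,"wy": 0,"wz": 0},
    {"dx": 1,"dy": 0,"dz": 0,"wx": 0,"wy": 0,"wz": 0},
    {"dx": 1,"dy": 0,"dz": 0,"wx": 0,"wy": 0,"wz": 0},
    {"dx": 0,"dy": 0,"dz": 0,"wx": 0,"wy": 0,"wz": 0}
  ]
}}

```text
t: 51.1
eef_pos: [0.4958, 0.1288, 0.0749]
tcp_rot: [-0.544, -0.451, 0.545, -0.452]
force: [-3.5, -2.5, 12.5]
grip_width: 0.006
```

Call:
{"op": "carry_out", "data": {
  "deltas": [
    {"dx": 2,"dy": 0,"dz": 0,"wx": 0,"wy": 0,"wz": 0},
    {"dx": 2,"dy": 0,"dz": 0,"wx": 0,"wy": 0,"wz": 0},
    {"dx": 1,"dy": 0,"dz": 0,"wx": 0,"wy": 0,"wz": 0},
    {"dx": 1,"dy": 0,"dz": 0,"wx": 0,"wy": 0,"wz": 0},
    {"dx": 0,"dy": 0,"dz": 0,"wx": 0,"wy": 0,"wz": 0}
  ]
}}

```text
t: 51.72
eef_pos: [0.4955, 0.1294, 0.0673]
tcp_rot: [-0.545, -0.451, 0.545, -0.451]
force: [0.1, -1.0, 0.1]
grip_width: 0.001
```

Call:
{"op": "carry_out", "data": {
  "deltas": [
    {"dx": 1,"dy": 0,"dz": 0,"wx": 0,"wy": 0,"wz": 0},
    {"dx": 1,"dy": 0,"dz": 0,"wx": 0,"wy": 0,"wz": 0},
    {"dx": 1,"dy": 0,"dz": 0,"wx": 0,"wy": 0,"wz": 0},
    {"dx": 1,"dy": 0,"dz": 0,"wx": 0,"wy": 0,"wz": 0},
    {"dx": 0,"dy": 0,"dz": 0,"wx": 0,"wy": 0,"wz": 0}
  ]
}}

```text
t: 52.35
eef_pos: [0.4958, 0.1293, 0.0659]
tcp_rot: [0.545, 0.451, -0.544, 0.451]
force: [-6.4, -0.4, 19.4]
grip_width: 0.004
```

Hard stop at 66 mm with 19 N: shut flush. Retreat upward and check.

Call:
{"op": "carry_out", "data": {
  "deltas": [
    {"dx": -5,"dy": 0,"dz": 0,"wx": 0,"wy": 0,"wz": 0},
    {"dx": -30,"dy": 0,"dz": 0,"wx": 0,"wy": 0,"wz": 0},
    {"dx": -50,"dy": 0,"dz": 20,"wx": 0,"wy": 0,"wz": 0},
    {"dx": -40,"dy": 0,"dz": 50,"wx": 0,"wy": 0,"wz": 0},
    {"dx": -20,"dy": 0,"dz": 55,"wx": 0,"wy": 0,"wz": 0}
  ]
}}

```text
t: 52.98
eef_pos: [0.4733, 0.0067, 0.21]
tcp_rot: [0.545, 0.45, -0.543, 0.452]
force: [0.5, 0.3, 0.2]
grip_width: 0.01
```

Call:
{"op": "carry_out", "data": {
  "deltas": [
    {"dx": 0,"dy": -40,"dz": 40,"wx": 0,"wy": 0,"wz": 0},
    {"dx": 0,"dy": -40,"dz": 40,"wx": 0,"wy": 0,"wz": 0},
    {"dx": 0,"dy": 0,"dz": 50,"wx": 0,"wy": 0,"wz": 0},
    {"dx": 0,"dy": 0,"dz": 0,"wx": 0,"wy": 0,"wz": 0},
    {"dx": 0,"dy": 0,"dz": 0,"wx": 0,"wy": 0,"wz": 0}
  ]
}}

```text
t: 53.6
eef_pos: [0.3697, -0.105, 0.2076]
tcp_rot: [0.545, 0.451, -0.545, 0.45]
force: [0.7, 1.2, 0.4]
grip_width: 0.007
```

```bash
python3 - <<'E'
from plant import *
from h import *
from lid import *
s=snapshot("top");cv2.imwrite("pics/t9.png",s["img"][:,:,::-1])
P=cloud(s).reshape(-1,3);X=(P[:,:2]-C)@xc;Y=(P[:,:2]-C)@yc
m=(abs(Y)<.11)&(X>-.105)&(X<.1)&(P[:,2]>.03)&(P[:,2]<.12)
for a,b in((-.105,-.07),(-.07,0),(0,.05),(.05,.1)):
    k=m&(X>a)&(X<b);print(a,k.sum(),np.median(P[k,2]).round(4))
A=np.c_[X[m],np.ones(m.sum())];print("slope rad",np.linalg.lstsq(A,P[m,2],rcond=None)[0])
c=handles(s)
s=snapshot("scene");cv2.imwrite("pics/s9.png",s["img"][:,:,::-1])
cv2.imwrite("pics/s9c.png",cv2.resize(s["img"][180:310,300:430,::-1],None,fx=5,fy=4.5,interpolation=cv2.INTER_CUBIC))
o=get_obs();print(o["t"],o["eef_pos"],o["force"])
E
```

```text
-0.105 1232 0.0651
-0.07 2447 0.0656
0 1733 0.0655
0.05 1732 0.065
slope rad [-0.00096478  0.06533984]
cen [ 0.7988 -0.1223] ang -176.4 len 0.102 wid 0.029 top 0.031 [ 71. 148. 141.] px [395. 144.]
cen [0.7553 0.1416] ang 98.7 len 0.058 wid 0.027 top 0.056 [117.  99.  39.] px [297. 158.]
cen [ 0.699  -0.3656] ang 34.3 len 0.197 wid 0.050 top 0.022 [137. 128. 124.] px [484. 176.]
cen [ 0.7126 -0.2459] ang 140.1 len 0.068 wid 0.071 top 0.033 [181. 148.  80.] px [443. 174.]
cen [ 0.6158 -0.6226] ang -2.2 len 0.200 wid 0.066 top 0.055 [79. 70. 68.] px [590. 218.]
cen [0.6744 0.7437] ang -144.9 len 0.053 wid 0.038 top 0.033 [ 60.  85. 132.] px [ 67. 186.]
cen [ 0.548  -0.7122] ang 73.3 len 0.087 wid 0.038 top 0.053 [106. 114. 118.] px [627. 238.]
cen [ 0.248  -0.4299] ang 62.0 len 0.101 wid 0.029 top 0.030 [177.  62.  55.] px [523. 354.]
53.7 [ 0.36986195 -0.10419467  0.20750815] [ 1.08369274  0.44927957 -0.16239021]
```

View pics/s9.png

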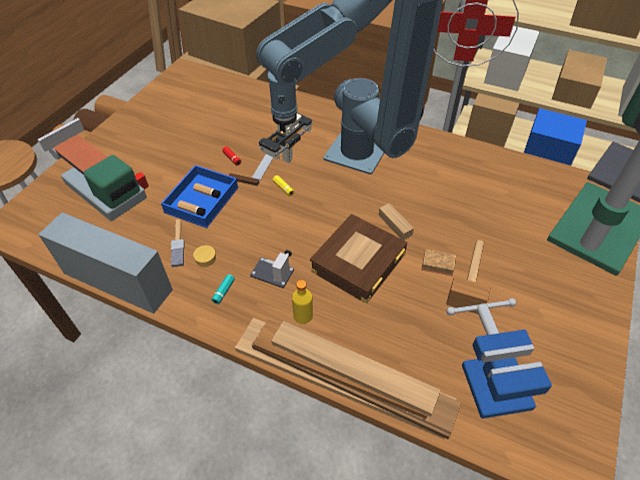

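View pics/s9c.png

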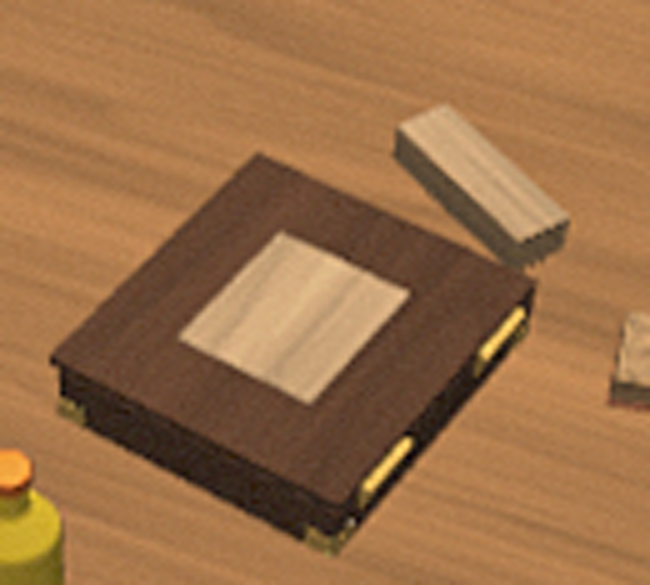

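View pics/t9.png

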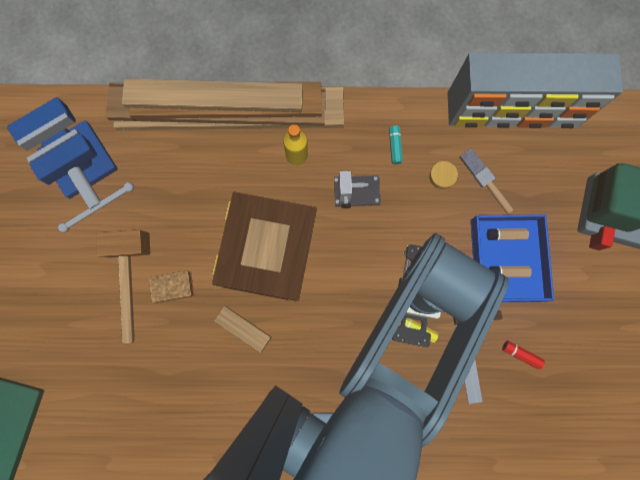

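Lid is flat at 65–66 mm (fitted slope 0.001 rad). Two handles lie in the crate, the bystanders look unmoved, and the arm is clear at z≈0.21.

```bash
python3 -c "
from plant import *
print(finish_job())"
```

```text
the job is handed in; nothing more can be done
None
```

I tried all five handles on the gauge pin, sorted them, shut the lid and handed the job in at about 54 s.

- **Good:** three handles slid on until they touched the gauge block, felt at 4 to 6 N with the tool at y ≈ -0.044 m. They went flat into the wooden case.
- **Short-bored:** two handles stopped about 24 mm before the block, at 12 and 19 N, with the pin still showing. They went into the blue crate.
- **Lid:** I pushed it over from behind and pressed its free edge. Resistance rose to about 12.5 N and dropped to zero when the catch clicked. Pressing further then met a hard stop at 66 mm with 19 N.

**Last checks:**
- The depth camera shows the lid level at 65 to 66 mm, with a fitted slope of about 0.001 rad.
- Both short handles are visible in the crate. The three good ones were seen lying in the case before the lid closed.
- The bystanders and the turquoise, yellow and red look-alikes appear where they started. The try square and the yellow one are partly hidden by the arm in the last top view, but both show in the scene view.
- The arm is clear, with no contact force.

One disagreement: the scene camera read about 6 mm higher in y than the top camera. I relied on the top camera and on contact forces, and every grasp and pin fit worked with that.

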